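Build a shelf display stack

TASK

Build a display stack on the low wooden riser, widest base first: lay the kraft carton that stands on end down flat on one of its two largest faces, lengthwise and midway along the riser's back stop, with one end pushed fully home and flush against the stop; then stand the round metal tin upright on the middle of the carton, then the small lidded jar upright on the middle of the tin. Finish each layer before the next; the carton holds breakables, so turn it over under control and never let it topple or fall over. Leave the other goods on the table where they are.

Things in the scene. Friction and masses are not known exactly. Their poses are not given: they have to be found in the camera images.
- riser: Low square plywood riser fixed to the table, 170 x 170 mm, top face 30 mm above the table, with a back stop: a wooden lip 10 mm thick along its whole +x edge, standing 17 mm above the top face. The lip's flat inner face is 70 mm from the riser's centre and looks along the riser's -x, roughly towards the robot. Origin at the centre of its underside (on the table), x towards the back stop, y along the stop, z up.
- stop (a point): The middle of the foot of the back stop's inner face, at the height of the riser's top face; its axes are the riser's.
- carton: Closed rigid kraft carton, 52 x 64 x 110 mm along its own x, y, z, about 0.25 kg. It starts standing on end, z up. Origin at the centre of the 52 x 64 mm end it stands on. Its two largest faces (64 x 110) look along its own -x and +x; lying on one it is 52 mm tall, its x axis vertical. It can be gripped across the 64 or 52 mm, and slides on the riser at a push of about 1 to 4 N.
- carton_mid (a point): The centre of the carton's body, 55 mm from either end, 26 mm inside each largest face; home on the riser, it is 55 mm in front of the stop.
- tin: Round closed metal tin with a flat lid, 62 mm diameter at the lid (60 mm below it), 42 mm tall, about 0.18 kg, standing upright. The lid's band is the top 12 mm. Origin at the centre of its underside, z up.
- jar: Small white ceramic jar with a wooden lid and ball knob, about 0.15 kg, standing upright. Body 46 mm diameter up to 44 mm height, then a sloping shoulder; 70 mm tall over the knob. Origin at the centre of its underside, z up.
- tape: Bystander: roll of pale paper tape lying flat among the goods, 68 mm outer and 48 mm inner diameter, 45 mm tall. It may stand in any of the three places that it shares with the tin and the jar. Origin at the centre of its underside.
- batteries: Bystander: pack of four small batteries lying side by side, 50 x 60 mm, 14 mm tall. Origin at the centre of its underside.
- terminal: Bystander: flat black handheld stock terminal, 70 x 150 mm (own x, y), 20 mm tall. Origin at the centre of its underside.
- sleeves: Bystander: pile of three flat kraft sleeves, 94 x 166 mm (own x, y), 28 mm tall. Origin under its middle.
- mug: Bystander: white mug, 76 mm diameter, 85 mm tall, handle at its +y. Origin at the centre of its underside.
- tray: Bystander: white open tray, 110 x 150 mm (own x, y), 45 mm tall. Origin at the centre of its underside.
- cardstand: Bystander: blank card upright in a grey foot, 50 x 80 mm foot, 82 mm tall. Origin at the centre of its underside.
Things that resemble listed ones, but are neither listed nor needed, are in the scene too. Leave any green look-alike of the jar alone. Leave any purple look-alike of the tin alone.

How it is judged:
By the outcome, as a careful person would: the job done as asked, in the order asked, and still so for the second after the job is handed in, with the robot touching nothing.
It also fails if it takes over 72 s, if anything falls off the work surface, if the arm or the gripper's body presses on something with over 40 N, if the wrist force passes 120 N, or if a joint passes its speed limit or range.

ROBOT

A 7-joint arm with a two-finger parallel gripper is mounted at the origin on the work surface. World frame = base frame: x ahead of the robot, y to its left, z up, the work surface at z = 0. Lengths are in m, angles in rad, forces in N, time in s.
With the tool pointing down it reaches from about 0.425 to 0.925 m from the base axis. Payload 6.8 kg.
Tool frame: the origin (TCP) lies at the very end of the fingers, on their centre line; the grasp point (between the pads) lies 19 mm behind it (r.grip_depth is the distance from the TCP to the grasp point, in m); z points along the fingers, y is the direction in which the jaws open and shut (so a half turn about z gives the same grasp; the last joint's range is limited). The gripper opens to 85 mm and grips with 20 to 120 N. Pads are 22 mm wide; open, the fingers measure 114 mm over their backs; the gripper's body (76 mm by 85 mm) begins 54 mm behind the grasp point. The pads swing forward as they close: fully open they stand 13 mm farther back than shut.
Start: joints at [-1.422, 0.477, 0.022, 1.555, -0.011, 1.109, -0.083], TCP at [0.171, 0.653, 0.231] pointing down, gripper open.
Joint ranges: [-2.96, 2.96], [-0.34, 2.1], [-1.41, 1.46], [0.24, 2.44], [-1.37, 4.51], [0.17, 1.92], [-2.96, 2.96]. Speed limits (rad/s): [2.39, 2.39, 3.14, 3.14, 3.14, 3.14, 3.14].

INTERFACE

Orientations are given as a rotation vector (axis times angle).
In Python, from bench import status, eyes, workorder, spotter, r gives the robot as it stands.
- The arm moves only by the tool drive_tool, never from a script. Its argument "commands" is a list of rows, each an object of numbers: "rx", "ry", "rz": the turn, a rotation vector about the world's x, y, z normalised to -1 to 1, where 1 is 8 degrees; "tx", "ty", "tz": the shift along the world's x, y, z normalised to -1 to 1, where 1 is 20 mm; "grip": the closure, from -1 (fully open) to 1 (shut). A call has 1 to 10 rows; each row shifts and turns the commanded pose from where the row before left it; what a row does not reach is not made up. A row lasts 1/8 s, in which the tool goes at most 62.5 mm and 10.7 degrees, less where a joint would pass 70% of its speed; a pose out of reach is approached as far as the arm can. A call with a number of a shift or a turn outside -1 to 1 is refused whole. A call with a gripper value outside its range is refused whole. The fingers move at their own pace and stop on an object; "grip_force" is the grip in N (left out, the last holds). Time passes only in rows, so rows that do not move let the fingers close. It gives the time, the measured TCP pose, the force and the opening at its end, in the units of the state.
- status.get_obs(): the state, without advancing time (a new reading comes with each control period).
- eyes.grab_frame(name): name is "scene" or "side" or "wrist"; returns a dict with "frame" (480x640x3 uint8, blue, green, red), "range_z" (480x640 float32, m along the optical axis (not along the pixel's ray), 0 where there is no reading), "fx", "fy", "cx", "cy" (pixels), "T" (4x4, takes a point from camera to world coordinates); the wrist camera has in their place "T_tool_cam" (4x4, takes a point from camera to tool coordinates, whose origin is the TCP and whose axes are the flange's). Camera axes: x right, y down, z forward; pixel columns grow to the right and rows downward; lengths in m; the calibration is good to about 2 mm. A picture is of the moment at which its call begins: read the wrist's pose just before it.
- workorder.hand_in(): hands the job in, once; it reports no verdict.
Trained networks look in the newest picture that a camera, given by its name, has taken for a name from the list of things; names that differ only in an ending like _2 or _b are one class to them, and where a whole thing is asked for, a point or a joint stands for the part that bears it (a point fixed in the world has none). Each returns a list of dicts, best first, with "confidence" (0 to 1); they miss things now and then, are a little off and sometimes report something else, mostly with a low value. They report only what shows in the picture. A call takes as long as a camera call. They do not tell look-alikes from the thing itself.
- spotter.boxes_of(camera, target): "position" ([column, row] as shares, 0 to 1, of the picture: columns of its width, rows of its height, amid what is visible of it).
- spotter.masks_of(camera, target): "mask" (480x640 bool, what is visible of it) and "position" ([column, row] as shares, 0 to 1, of the picture: columns of its width, rows of its height, amid what is visible of it).
The state is a dict: "clock": time; "joints": joint angles; "qvel": joint speeds; "tau": joint torques, N m; "tcp_pos": TCP position; "orientation": TCP orientation; "contact_force": force on the tool from outside, world axes, zero at the start; "moment": the same for the moment, N m; "grip_width": finger opening in m.
Only numpy, scipy, OpenCV 4.12 (cv2) and the standard library are available. Lean on these libraries where they do the work, as an engineer would, in place of code of your own. Each camera call takes 0.05 s, during which the arm holds its last target.

## Working session

There is one attempt and no reset: what is moved stays moved. The work goes in short steps, Python scripts to look and compute and a tool call to move; the robot and the scene stay as the last step left them, time stands still between calls to the robot, and variables do not carry over. Pictures are saved under pics/ and viewed, and the job is handed in when it is done.

Besides the shell and the picture viewer there is one more tool, called after "Emit:" as name(argument=value, ...), one argument or row to a line, values as JSON. drive_tool: Moves the arm, as the interface text tells. Scaled input: -1 to 1 covers 20 mm each way for a shift and 8 degrees each way for a turn. Its arguments: {"type":"object","properties":{"commands":{"type":"array","items":{"type":"object","properties":{"rx":{"type":"number"},"ry":{"type":"number"},"rz":{"type":"number"},"tx":{"type":"number"},"ty":{"type":"number"},"tz":{"type":"number"},"grip":{"type":"number"}}}},"grip_force":{"type":"number"}},"required":["commands"]}

```bash
ls; mkdir -p pics
python3 - <<'E'
from bench import status, eyes, workorder, spotter, r
import cv2
print(status.get_obs()); print(r.grip_depth, [a for a in dir(r) if a[0]!='_'])
for n in ["scene","side"]:
    f=eyes.grab_frame(n); cv2.imwrite(f"pics/{n}0.png",f["frame"]); print(n,f["fx"],f["fy"],f["cx"],f["cy"],f["T"])
    for t in ["riser","carton","tin","jar","tape","batteries","terminal","sleeves","mug","tray","cardstand"]:
        print(t,[(round(d["confidence"],2),[round(d["position"][0]*640),round(d["position"][1]*480)]) for d in spotter.boxes_of(n,t)][:4])
E
```

```text
pics
{'clock': 0.0, 'joints': array([-1.42210065,  0.47781172,  0.02236475,  1.55645646, -0.01151812,
        1.10926224, -0.08312769]), 'qvel': array([-1.47746124e-04, -5.02734846e-04,  4.18504103e-04,  1.31559586e-03,
       -1.71121240e-04,  1.07037186e-06,  2.78179504e-03]), 'tau': array([-4.51915248e-04, -5.96455657e+01,  1.60789534e+00, -2.81191313e+01,
        1.24386919e-02,  9.64267325e-03, -3.52686435e-06]), 'tcp_pos': array([0.17131381, 0.65229514, 0.23031627]), 'orientation': array([-4.02309842e-01, -3.11562223e+00,  2.83749284e-03]), 'contact_force': array([ 0.64740633, -0.06456992,  0.21543679]), 'moment': array([ 0.04559283,  0.02145334, -0.010463  ]), 'grip_width': 0.08514803995520036}
0.0187 ['Unreachable', 'grip_depth']
scene 484.8912730507821 484.8912730507821 325.5678761195035 241.82082001787813 [[ 0.75631359  0.42959215 -0.49339674  1.15012919]
 [ 0.65385629 -0.52114334  0.54852673 -0.6617448 ]
 [-0.02148765 -0.73746878 -0.67503932  0.83586546]
 [ 0.          0.          0.          1.        ]]
riser [(0.62, [200, 298]), (0.61, [313, 244])]
carton [(0.84, [375, 
[... 340 characters left out ...]
, [429, 245]), (0.36, [396, 296])]
side 493.6482783609154 493.6482783609154 319.39845870659093 246.71631191400053 [[-0.99478935 -0.04489142  0.0915364   0.46695273]
 [-0.10117885  0.54504848 -0.83227699  0.88030794]
 [-0.01252968 -0.83720183 -0.54675049  0.66718663]
 [ 0.          0.          0.          1.        ]]
riser [(0.85, [331, 269])]
carton [(0.64, [211, 318]), (0.63, [360, 366])]
tin [(0.85, [369, 205]), (0.85, [383, 224])]
jar [(0.93, [269, 317]), (0.8, [259, 342]), (0.31, [413, 290])]
tape [(0.85, [317, 200])]
batteries [(0.69, [348, 182])]
terminal [(0.73, [413, 290])]
sleeves [(0.86, [223, 266])]
mug [(0.81, [254, 212])]
tray [(0.59, [350, 449])]
cardstand [(0.94, [212, 321])]
```

View pics/scene0.png

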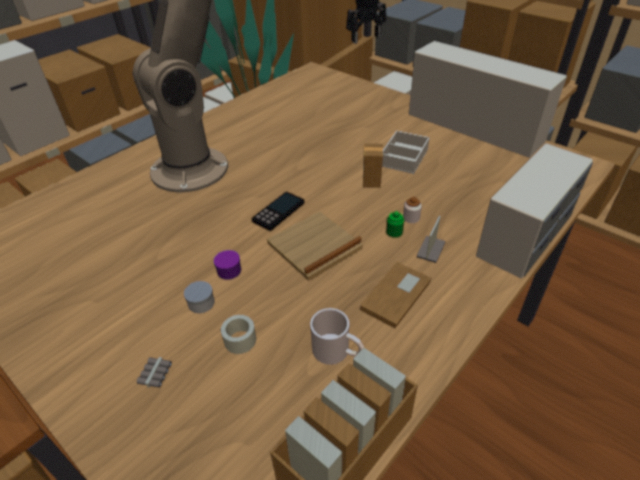

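View pics/side0.png

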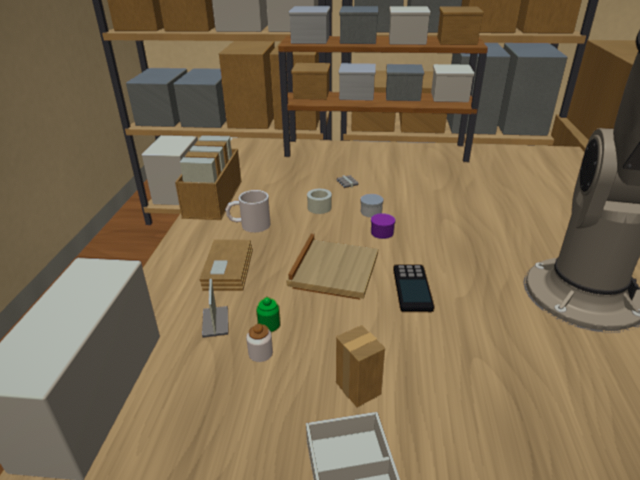

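Scene view: the white jar with the wooden lid is at (412,211) and its green look-alike at (395,225). The grey tin is at (199,297) and its purple look-alike at (228,265). The carton is at (373,165) and the riser at (315,245). The white jar and the grey metal tin fit the description; I'll measure them and enlarge crops to confirm.

```bash
cat > h.py <<'E'
from bench import status, eyes, workorder, spotter, r
import numpy as np, cv2
from scipy.spatial.transform import Rotation as R
def cloud(f,T=None):
    z=f["range_z"]; v,u=np.mgrid[0:480,0:640]
    P=np.stack([(u-f["cx"])/f["fx"]*z,(v-f["cy"])/f["fy"]*z,z],-1)
    T=f["T"] if T is None else T
    W=P@T[:3,:3].T+T[:3,3]; W[z==0]=np.nan
    return W
def wristT(f,o):
    T=np.eye(4);T[:3,:3]=R.from_rotvec(o["orientation"]).as_matrix();T[:3,3]=o["tcp_pos"]
    return T@f["T_tool_cam"]
E
python3 - <<'E'
from h import *
C={}
for n in ["scene","side"]:
    f=eyes.grab_frame(n); W=cloud(f); C[n]=W; np.save(n+".npy",W)
    ok=np.isfinite(W[...,0])&(abs(W[...,2])<.01)&(W[...,0]>.3)&(W[...,0]<.9)&(abs(W[...,1])<.5)
    A=np.c_[W[ok][:,:2],np.ones(ok.sum())]; print(n,"table plane",np.linalg.lstsq(A,W[ok][:,2],rcond=None)[0], ok.sum())
    img=f["frame"]
    # carton/tin/jar crops
    pts={"scene":[(373,165),(404,218),(213,281),(315,245)],"side":[(360,366),(264,330),(377,215),(333,267)]}[n]
    tiles=[cv2.resize(img[max(0,y-35):y+35,x-35:x+35],(350,280),interpolation=cv2.INTER_CUBIC) for x,y in pts]
    cv2.imwrite(f"pics/crop_{n}.png",np.vstack([np.hstack(tiles[:2]),np.hstack(tiles[2:])]))
    for nm in ["carton","tin","jar","riser","tape"]:
        for d in spotter.masks_of(n,nm)[:3]:
            m=d["mask"]; P=W[m]; P=P[np.isfinite(P[:,0])&(P[:,2]>.006)]
            if len(P)<10: continue
            zt=np.percentile(P[:,2],95); T=P[P[:,2]>zt-.006]
            print(n,nm,round(d["confidence"],2),m.sum(),"med",np.median(P,0).round(3),"ztop",zt.round(3),"topmean",T.mean(0).round(3),"ext",np.ptp(P,0).round(3),"bgr",np.median(img[m],0))
E
```

```text
scene table plane [-0.00089511 -0.00042193  0.00166982] 54679
scene carton 0.61 799 med [0.484 0.282 0.077] ztop 0.112 topmean [0.474 0.297 0.111] ext [0.079 0.128 0.109] bgr [32. 60. 87.]
scene tin 0.61 685 med [ 0.439 -0.217  0.042] ztop 0.045 topmean [ 0.43  -0.211  0.043] ext [0.062 0.064 0.041] bgr [111.  38. 106.]
scene jar 0.71 439 med [0.661 0.222 0.043] ztop 0.067 topmean [0.655 0.231 0.067] ext [0.046 0.087 0.067] bgr [ 82.  97. 114.]
scene jar 0.61 425 med [0.659 0.145 0.043] ztop 0.066 topmean [0.654 0.155 0.067] ext [0.044 0.044 0.066] bgr [27. 81.  9.]
scene jar 0.17 3742 med [ 0.548 -0.034  0.031] ztop 0.046 topmean [ 0.611 -0.042  0.046] ext [0.194 0.195 0.041] bgr [ 80. 114. 136.]
scene riser 0.88 3665 med [ 0.548 -0.034  0.031] ztop 0.046 topmean [ 0.611 -0.041  0.046] ext [0.197 0.195 0.041] bgr [ 80. 114. 136.]
scene tape 0.93 1144 med [ 0.607 -0.332  0.036] ztop 0.048 topmean [ 0.603 -0.33   0.046] ext [0.069 0.069 0.044] bgr [ 86. 104. 111.]
side table plane [-0.00012961 -0.00083891  0.00268617] 68585
side carton 0.88 3121 med [0.467 0.321 0.084] ztop 0.113 topm
[... 670 characters left out ...]
t [0.046 0.092 0.068] bgr [32. 96.  3.]
side jar 0.42 888 med [0.754 0.171 0.011] ztop 0.083 topmean [0.755 0.169 0.083] ext [0.067 0.088 0.08 ] bgr [107. 110. 114.]
side riser 0.93 4040 med [ 0.535 -0.001  0.032] ztop 0.045 topmean [ 0.607 -0.026  0.047] ext [0.19  0.199 0.047] bgr [ 96. 131. 148.]
side tape 0.69 538 med [ 0.596 -0.307  0.035] ztop 0.048 topmean [ 0.597 -0.324  0.047] ext [0.067 0.067 0.045] bgr [100. 117. 120.]
side tape 0.29 4181 med [ 0.534 -0.002  0.032] ztop 0.046 topmean [ 0.608 -0.025  0.048] ext [0.193 0.199 0.047] bgr [ 96. 131. 149.]
side tape 0.28 118 med [ 0.531 -0.483  0.015] ztop 0.018 topmean [ 0.532 -0.484  0.016] ext [0.053 0.057 0.01 ] bgr [103. 107. 110.]
```

View pics/crop_scene.png

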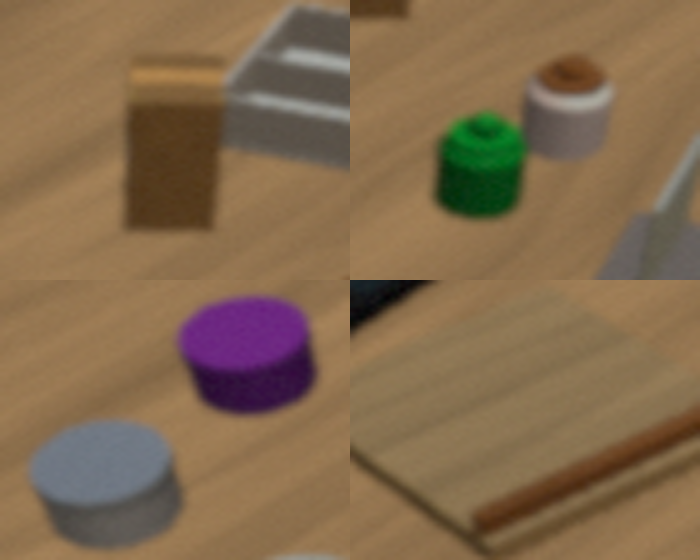

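View pics/crop_side.png

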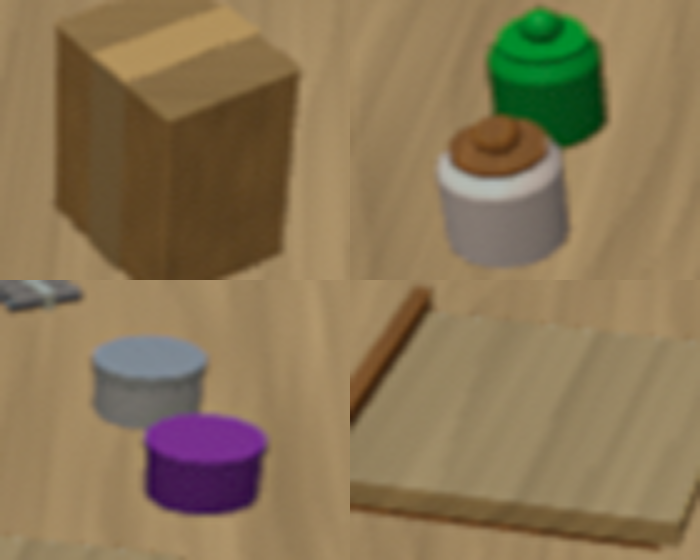

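The crops confirm it: plain white jar with wooden lid (scene 412,211) and plain grey tin (scene 199,297) are the targets. The green and purple ones are the look-alikes. Next I'll fit the poses.

```bash
cat > fit.py <<'E'
from h import *
from scipy.optimize import least_squares
C={n:np.load(n+".npy") for n in ["scene","side"]}
def sel(W,x,y,z):
    P=W.reshape(-1,3); P=P[np.isfinite(P[:,0])]
    return P[(P[:,0]>x[0])&(P[:,0]<x[1])&(P[:,1]>y[0])&(P[:,1]<y[1])&(P[:,2]>z[0])&(P[:,2]<z[1])]
for n,W in C.items():
    # carton
    P=sel(W,(.40,.55),(.23,.39),(.012,.125))
    def boxd(p,P,hx,hy):
        c,s=np.cos(p[2]),np.sin(p[2]); d=P[:,:2]-p[:2]; a=np.abs(c*d[:,0]+s*d[:,1])-hx; b=np.abs(-s*d[:,0]+c*d[:,1])-hy
        return np.where((a>0)&(b>0),np.hypot(a,b),np.maximum(a,b))
    side=P[P[:,2]<.10]
    best=None
    for th in np.radians(np.arange(0,180,15)):
        f=least_squares(boxd,[.468,.307,th],args=(side,.026,.032),loss="soft_l1",f_scale=.002)
        if best is None or f.cost<best.cost: best=f
    print(n,"carton side fit",best.x[:2].round(4),np.degrees(best.x[2]).round(1),best.cost,len(side))
    top=P[P[:,2]>.104]; rect=cv2.minAreaRect((top[:,:2]*1000).astype(np.float32)); print("  top rect",rect)
    # riser: top
    P=sel(W,(.42,.67),(-.15,.11),(.02,.036)); rect=cv2.minAreaRect((P[:,:2]*1000).astype(np.float32)); print(" riser top rect",rect, "z",np.median(P[:,2]))
    P=sel(W,(.42,.70),(-.15,.11),(.040,.055)); rect=cv2.minAreaRect((P[:,:2]*1000).astype(np.float32)); print(" lip rect",rect,"z",np.median(P[:,2]),len(P))
    for nm,c,rr in [("tin",(.455,-.31),.031),("jar",(.652,.237),.023),("green",(.651,.16),.023),("purple",(.428,-.21),.03)]:
        P=sel(W,(c[0]-.05,c[0]+.05),(c[1]-.05,c[1]+.05),(.008,.043 if nm in("jar","green") else .036))
        P=P[np.hypot(P[:,0]-c[0],P[:,1]-c[1])<.042]
        f=least_squares(lambda p:np.hypot(P[:,0]-p[0],P[:,1]-p[1])-rr,c,loss="soft_l1",f_scale=.002)
        T=sel(W,(c[0]-.05,c[0]+.05),(c[1]-.05,c[1]+.05),(.038,.05)); T=T[np.hypot(T[:,0]-c[0],T[:,1]-c[1])<.042]
        print(" ",nm,f.x.round(4),cv2.minEnclosingCircle((T[:,:2]*1000).astype(np.float32)))
E
python3 fit.py
```

```text
scene carton side fit [0.4706 0.3049] 38.8 0.004349541877805692 536
  top rect ((471.3092956542969, 302.0981140136719), (50.222129821777344, 70.05209350585938), 37.59174728393555)
 riser top rect ((536.7777099609375, -22.682350158691406), (174.15025329589844, 174.09909057617188), 80.46466827392578) z 0.03089134439285679
 lip rect ((610.706298828125, -36.324790954589844), (169.8136749267578, 15.399293899536133), 79.79883575439453) z 0.046881074373792075 325
  tin [ 0.4555 -0.3162] ((458.13287353515625, -316.6279602050781), 32.79501724243164)
  jar [0.6526 0.2364] ((654.8545532226562, 232.99693298339844), 22.866981506347656)
  green [0.6512 0.159 ] ((653.6354370117188, 155.0204315185547), 22.811859130859375)
  purple [ 0.427  -0.2093] ((428.6957702636719, -208.76400756835938), 32.111061096191406)
side carton side fit [0.4678 0.3033] 38.4 0.011024914107695101 1886
  top rect ((467.774169921875, 304.0143737792969), (53.89556884765625, 65.53434753417969), 37.391761779785156)
 riser top rect ((533.7383422851562, -21.137245178222656), (175.78268432617188, 169.7319793701172), 79.81006622314453) z 0.03225911728984898
 lip rect ((607.9828491210938, -35.803955078125), (174.29006958007812, 12.092487335205078), 80.39771270751953) z 0.04850875266684879 270
  tin [ 0.4546 -0.3191] ((455.1766357421875, -314.8017883300781), 33.80182647705078)
  jar [0.6511 0.2351] ((650.161376953125, 238.87496948242188), 23.01504898071289)
  green [0.6495 0.1577] ((649.0210571289062, 160.8262176513672), 23.69700813293457)
  purple [ 0.4255 -0.2104] ((426.3608703613281, -207.3625030517578), 32.520973205566406)
```

Measured so far:
- Carton at (0.469, 0.304), yaw about 38.5°
- Riser centre near (0.535, -0.022), yaw about -10°

Next I'll move above the carton, recording joint/TCP pairs along the way to identify the arm's kinematics.

Emit:
drive_tool(
  commands=[
    {"tx":0.9,"ty":-1,"rz":-0.3},
    {"tx":0.9,"ty":-1,"rz":-0.3},
    {"tx":0.9,"ty":-1,"rz":-0.3},
    {"tx":0.9,"ty":-1,"rz":-0.3},
    {"tx":0.9,"ty":-1,"rz":-0.3},
    {"tx":0.9,"ty":-1,"rz":-0.3},
  ],
)

```text
validation failed for argument at $.co...
```

```bash
cat > rec.py <<'E'
from h import *
import json
o=status.get_obs(); open("kin.jsonl","a").write(json.dumps({k:o[k].tolist() for k in["joints","tcp_pos","orientation"]})+"\n")
print(o["clock"].__round__(2),o["joints"].round(3),o["tcp_pos"].round(4),o["orientation"].round(3),o["contact_force"].round(1),round(o["grip_width"],4))
E
python3 rec.py
```

```text
1.8 [-1.422  0.477  0.022  1.555 -0.011  1.109 -0.083] [0.1715 0.6528 0.2313] [ 0.402  3.116 -0.   ] [ 0.9 -0.3  0.3] 0.0852
```

Emit:
drive_tool(
  commands=[
    {"tx":0.8,"ty":-1,"rz":-0.3,"ry":0.8},
    {"tx":0.8,"ty":-1,"rz":-0.3,"ry":0.8},
    {"tx":0.8,"ty":-1,"rz":-0.3,"ry":0.8},
    {"tx":0.8,"ty":-1,"rz":-0.3,"ry":0.8},
    {"tx":0.8,"ty":-1,"rz":-0.3},
  ],
)

```text
validation failed for argument at $.co...
```

```bash
python3 rec.py
```

```text
1.8 [-1.422  0.477  0.022  1.555 -0.011  1.109 -0.083] [0.1715 0.6528 0.2313] [ 0.402  3.116 -0.   ] [ 0.9 -0.3  0.3] 0.0852
```

Emit:
drive_tool(
  commands=[
    {"tx":0.8,"ty":-1,"rz":-0.3,"ry":-0.8,"rx":0.8},
    {"tx":0.8,"ty":-1,"rz":-0.3,"ry":-0.8,"rx":0.8},
    {"tx":0.8,"ty":-1,"rz":-0.3,"ry":-0.8,"rx":0.8},
    {"tx":0.6,"ty":-1,"rz":-0.3,"ry":-0.8,"rx":0.8},
  ],
)

```text
validation failed for argument at $.co...
```

```bash
python3 rec.py
```

```text
1.8 [-1.422  0.477  0.022  1.555 -0.011  1.109 -0.083] [0.1715 0.6528 0.2313] [ 0.402  3.116 -0.   ] [ 0.9 -0.3  0.3] 0.0852
```

The call was refused at validation, so I'll try one small row with every key written out.

Emit:
drive_tool(
  commands=[
    {"tx":0.9,"ty":-1.0,"tz":0.0,"rx":0.0,"ry":0.0,"rz":-0.3,"grip":-1.0},
  ],
)

```text
clock: 1.92
tcp_pos: [0.1872, 0.634, 0.2311]
orientation: [-0.463, -3.106, -0.001]
contact_force: [0.1, 0.5, 0.9]
grip_width: 0.0858
```

```bash
python3 rec.py
```

```text
1.93 [-1.401  0.454  0.033  1.593 -0.018  1.095 -0.088] [0.1872 0.634  0.2311] [-4.630e-01 -3.106e+00 -1.000e-03] [0.1 0.5 0.9] 0.0858
```

Emit:
drive_tool(
  commands=[
    {"tx":0.9,"ty":-1.0,"tz":0.0,"rx":0.0,"ry":0.0,"rz":-0.3,"grip":-1.0},
    {"tx":0.9,"ty":-1.0,"tz":0.0,"rx":0.0,"ry":0.0,"rz":-0.3,"grip":-1.0},
    {"tx":0.9,"ty":-1.0,"tz":0.0,"rx":0.0,"ry":0.0,"rz":-0.3,"grip":-1.0},
    {"tx":0.9,"ty":-1.0,"tz":0.0,"rx":0.0,"ry":0.0,"rz":-0.3,"grip":-1.0},
    {"tx":0.9,"ty":-1.0,"tz":0.0,"rx":0.0,"ry":0.0,"rz":-0.3,"grip":-1.0},
  ],
)

```text
clock: 2.55
tcp_pos: [0.2807, 0.5314, 0.2314]
orientation: [0.794, 3.04, 0.0]
contact_force: [0.3, 0.4, -0.2]
grip_width: 0.0853
```

```bash
python3 rec.py
```

```text
2.55 [-1.273  0.355  0.108  1.745 -0.043  1.043 -0.09 ] [0.2807 0.5314 0.2314] [0.794 3.04  0.   ] [ 0.3  0.4 -0.2] 0.0853
```

Emit:
drive_tool(
  commands=[
    {"tx":0.9,"ty":-1.0,"tz":0.0,"rx":0.0,"ry":0.8,"rz":-0.3,"grip":-1.0},
    {"tx":0.9,"ty":-1.0,"tz":0.0,"rx":0.0,"ry":0.8,"rz":-0.3,"grip":-1.0},
    {"tx":0.9,"ty":-1.0,"tz":0.0,"rx":0.0,"ry":0.8,"rz":-0.3,"grip":-1.0},
    {"tx":0.9,"ty":-1.0,"tz":0.0,"rx":0.0,"ry":0.8,"rz":-0.3,"grip":-1.0},
  ],
)

```text
clock: 3.05
tcp_pos: [0.3527, 0.4518, 0.2318]
orientation: [-0.903, -2.547, 0.153]
contact_force: [0.2, -0.5, -0.1]
grip_width: 0.0856
```

```bash
python3 rec.py
```

```text
3.05 [-0.902  0.483  0.113  1.629 -0.405  1.351  0.249] [0.3527 0.4518 0.2318] [-0.903 -2.547  0.153] [ 0.2 -0.5 -0.1] 0.0856
```

Emit:
drive_tool(
  commands=[
    {"tx":0.9,"ty":-1.0,"tz":0.0,"rx":0.8,"ry":-0.8,"rz":-0.3,"grip":-1.0},
    {"tx":0.9,"ty":-1.0,"tz":0.0,"rx":0.8,"ry":-0.8,"rz":-0.3,"grip":-1.0},
    {"tx":0.9,"ty":-1.0,"tz":0.0,"rx":0.8,"ry":-0.8,"rz":-0.3,"grip":-1.0},
    {"tx":0.9,"ty":-1.0,"tz":0.0,"rx":0.8,"ry":-0.8,"rz":-0.3,"grip":-1.0},
  ],
)

```text
clock: 3.55
tcp_pos: [0.4249, 0.3711, 0.2321]
orientation: [-1.048, -2.709, -0.722]
contact_force: [0.9, 0.5, 0.6]
grip_width: 0.0855
```

```bash
python3 rec.py
```

```text
3.55 [-0.686  0.179  0.087  2.088 -0.698  0.663  0.744] [0.4249 0.3711 0.2321] [-1.048 -2.709 -0.722] [0.9 0.5 0.6] 0.0855
```

Emit:
drive_tool(
  commands=[
    {"tx":0.5,"ty":-0.5,"tz":0.0,"rx":-0.8,"ry":0.0,"rz":-0.3,"grip":-1.0},
    {"tx":0.5,"ty":-0.5,"tz":0.0,"rx":-0.8,"ry":0.0,"rz":-0.3,"grip":-1.0},
    {"tx":0.0,"ty":0.0,"tz":0.0,"rx":-0.8,"ry":0.0,"rz":-0.3,"grip":-1.0},
    {"tx":0.0,"ty":0.0,"tz":0.0,"rx":-0.8,"ry":0.0,"rz":-0.3,"grip":-1.0},
  ],
)

```text
clock: 4.05
tcp_pos: [0.4442, 0.3518, 0.232]
orientation: [1.337, 2.788, 0.113]
contact_force: [1.1, 0.9, -0.3]
grip_width: 0.0856
```

```bash
python3 rec.py
```

```text
4.05 [-0.991  0.254  0.237  1.897 -0.052  0.913 -0.057] [0.4442 0.3518 0.232 ] [1.337 2.788 0.113] [ 1.1  0.9 -0.3] 0.0856
```

```bash
cat > kin.py <<'E'
from h import *
import json, itertools, os
from scipy.optimize import least_squares
def Rz(a):c,s=np.cos(a),np.sin(a);return np.array([[c,-s,0],[s,c,0],[0,0,1.]])
def Ry(a):c,s=np.cos(a),np.sin(a);return np.array([[c,0,s],[0,1,0],[-s,0,c.real]])
def fk(p,S,q,full=False):
    o1,h,L1,a,a2,L2,b,Lt,o7=p; s1,s3,s5,s7=S
    M=Rz(s1*q[0]+o1); t=np.array([0,0,h]); pts=[t]
    M=M@Ry(q[1])@Rz(s3*q[2]); t=t+M@[a,0,L1]; pts.append(t)
    M=M@Ry(q[3]); t=t+M@[a2,0,0]; M=M@Rz(s5*q[4]); t=t+M@[0,0,L2]; pts.append(t)
    M=M@Ry(q[5]); t=t+M@[b,0,Lt]; pts.append(t); M=M@Rz(s7*q[6]+o7)
    return (t,M,pts) if full else (t,M)
def load(): return [json.loads(l) for l in open("kin.jsonl")]
def res(p,S,D):
    e=[]
    for d in D:
        t,M=fk(p,S,d["joints"]); e+=list((t-d["tcp_pos"])*10); e+=list((M-R.from_rotvec(d["orientation"]).as_matrix()).ravel())
    return np.array(e)
if __name__=="__main__":
    D=load()[2:]; out=[]
    for S in itertools.product([1,-1],repeat=4):
        best=None
        for o1 in (0,1.5,3.1,-1.5):
            for o7 in (0,1.57,3.14,-1.57):
                f=least_squares(res,[o1,.35,.4,0,0,.4,0,.25,o7],args=(S,D),max_nfev=60)
                if best is None or f.cost<best.cost: best=f
        out.append((best.cost,S,best.x)); 
    out.sort(key=lambda x:x[0])
    for c,S,x in out[:3]: print(c,S,x.round(4))
    json.dump({"p":out[0][2].tolist(),"S":out[0][1]},open("kin.json","w"))
    print(res(out[0][2],out[0][1],D).reshape(-1,12)[:,:3].round(4))
E
time python3 kin.py
```

```text
0.00517067303034676 (-1, -1, -1, -1) [-0.0887  0.4788  0.4651  0.0204  0.1019  0.5356 -0.0095  0.3195 -4.7977]
1.106738261194903 (-1, 1, -1, -1) [-0.1339 -2.4701  1.6822 -0.6142 -1.3958 -0.4836 -0.2593  0.532  -4.6588]
2.0165126272108753 (-1, -1, -1, 1) [-0.0918  0.4566  0.4763  0.016   0.0909  0.5287 -0.0096  0.3223  1.3115]
[[-0.0027  0.0034  0.0206]
 [-0.0067  0.0038  0.0143]
 [-0.0105  0.0047 -0.0064]
 [ 0.0147 -0.0147 -0.0314]
 [-0.0004  0.0221  0.0097]
 [-0.0088 -0.0157 -0.0068]]
real	0m27.272s
user	0m27.674s
sys	0m0.207s
```

```bash
cat > ik.py <<'E'
from kin import *
K=json.load(open("kin.json")); p=K["p"];S=K["S"]
LO=np.array([-2.96,-.34,-1.41,.24,-1.37,.17,-2.96])+.02; HI=np.array([2.96,2.1,1.46,2.44,4.51,1.92,2.96])-.02
def ik(t,M,starts):
    best=None
    for s in starts:
        f=least_squares(lambda q:np.r_[(fk(p,S,q)[0]-t)*5,(fk(p,S,q)[1]-M).ravel()],np.clip(s,LO+1e-3,HI-1e-3),bounds=(LO,HI),max_nfev=60)
        if best is None or f.cost<best.cost: best=f
        if best.cost<1e-5: break
    return best.x,np.sqrt(2*best.cost)
def toolM(az,a,flip=1):
    # tool pointing: az azimuth, a angle from straight down toward az; jaw horizontal perpendicular to az
    h=np.array([np.cos(az),np.sin(az),0]); d=np.sin(a)*h-np.cos(a)*np.array([0,0,1]); y=flip*np.array([-h[1],h[0],0]); x=np.cross(y,d)
    return np.c_[x,y,d],d
E
cat > t1.py <<'E'
from ik import *
rng=np.random.default_rng(0)
q0=np.array(load()[-1]["joints"]); ST=[q0]+[rng.uniform(LO,HI) for _ in range(14)]
def test(name,mid,az,angs):
    for a in angs:
        for fl in (1,-1):
            M,d=toolM(az,np.radians(a),fl); q,e=ik(mid+.012*d,M,ST)
            print(name,a,fl,"err",round(e,4),q.round(2) if e<.02 else "")
test("init",np.array([.469,.304,.06]),np.radians(38.5),[-60,-45,-30,30,45,60,75,90])
test("final",np.array([.55,-.0245,.058]),np.radians(-10),[-60,-45,-30,-20,0,20,30,45,60])
E
time python3 t1.py
```

```text
init -60 1 err 0.1004 
init -60 -1 err 0.1004 
init -45 1 err 0.0 [-0.66  1.04 -0.04  1.2   0.08  1.69  1.52]
init -45 -1 err 0.0 [-0.89  1.06  0.27  1.2  -0.16  1.69 -1.5 ]
init -30 1 err 0.0 [-0.59  0.88 -0.12  1.42  0.13  1.37  1.5 ]
init -30 -1 err 0.0 [-1.01  0.93  0.41  1.42 -0.28  1.39 -1.44]
init 30 1 err 0.0 [ 0.01  0.7  -0.59  2.12  2.07  0.2  -0.16]
init 30 -1 err 0.0 [-1.04  0.62  0.37  2.12  4.24  0.23  0.32]
init 45 1 err 0.0 [-0.18  0.73 -0.37  2.2   3.21  0.5  -1.34]
init 45 -1 err 0.0 [-1.03  0.73  0.36  2.2   3.46  0.58  1.05]
init 60 1 err 0.0 [-0.67  0.87  0.07  2.21  3.31  1.   -1.73]
init 60 -1 err 0.0 [-1.18  0.98  0.44  2.21  3.19  1.03  1.06]
init 75 1 err 0.0 [-1.4   1.31  0.49  2.14  2.84  1.38 -2.21]
init 75 -1 err 0.0 [-0.71  1.11  0.09  2.14  3.26  1.43  1.41]
init 90 1 err 0.0 [-2.07  1.88  0.58  2.01  2.03  1.25 -2.56]
init 90 -1 err 0.0 [-0.45  1.32 -0.05  2.01  3.44  1.74  1.59]
final -60 1 err 0.0785 
final -60 -1 err 0.0785 
final -45 1 err 0.0 [-0.18  1.05  0.23  1.22 -0.25  1.68  1.5 ]
final -45 -1 err 0.0 [-0.36  1.11  0.49  1.22 -0.45  1.72 -1.
[... 235 characters left out ...]
6  1.58 -0.49  1.2  -1.5 ]
final 0 1 err 0.0 [-0.2   0.62  0.17  1.85 -0.16  0.68  1.46]
final 0 -1 err 0.0 [-0.55  0.7   0.54  1.85 -0.52  0.73 -1.46]
final 20 1 err 0.0 [ 0.05  0.57 -0.11  2.07  0.56  0.19  0.83]
final 20 -1 err 0.0 [-0.51  0.61  0.42  2.07 -0.72  0.21 -1.26]
final 30 1 err 0.0 [ 0.24  0.61 -0.3   2.13  2.09  0.22 -0.61]
final 30 -1 err 0.0 [ 0.33  0.63 -0.39  2.13  2.05  0.26  2.61]
final 45 1 err 0.0 [-0.25  0.69  0.11  2.21  2.89  0.53 -1.67]
final 45 -1 err 0.0 [-1.29  1.22  0.91  2.21  3.41  0.54  0.09]
final 60 1 err 0.0 [-0.61  0.94  0.33  2.22  2.8   0.93 -1.94]
final 60 -1 err 0.0 [-0.81  1.01  0.47  2.22  2.77  0.88  1.05]
real	0m9.013s
user	0m9.439s
sys	0m0.216s
```

```bash
cat > sim.py <<'E'
from ik import *
QC=np.array([0,.6,0,1.6,0,.9,0])
def dik(q,t,M,n=8):
    for _ in range(n):
        ct,cM=fk(p,S,q); e=np.r_[t-ct,R.from_matrix(M@cM.T).as_rotvec()]
        if np.linalg.norm(e)<1e-5: break
        J=np.zeros((6,7)); 
        for i in range(7):
            dq=q.copy(); dq[i]+=1e-5; a,B=fk(p,S,dq); J[:3,i]=(a-ct)/1e-5; J[3:,i]=R.from_matrix(B@cM.T).as_rotvec()/1e-5
        q=np.clip(q+J.T@np.linalg.solve(J@J.T+1e-4*np.eye(6),e),LO,HI)
    return q,np.linalg.norm(e[:3]),np.degrees(np.linalg.norm(e[3:]))
def run(q,t,M,segs,verbose=True):
    # segs: list of (n, shift total m, rotvec total rad)
    for n,sh,rv in segs:
        mx=0
        for k in range(n):
            t=t+np.array(sh)/n; M=R.from_rotvec(np.array(rv)/n).as_matrix()@M
            q2,ep,er=dik(q,t,M); mx=max(mx,np.abs(q2-q).max()/.125); q=q2
        if verbose: print(n,"t",t.round(3),"d",M[:,2].round(2),"y",M[:,1].round(2),"q",q.round(2),"err",round(ep,4),round(er,2),"maxv",round(mx,2))
    return q,t,M
E
cat > t2.py <<'E'
from sim import *
o=load()[-1]; q=np.array(o["joints"]); t,M=fk(p,S,q)
print(t,M.round(3)); r_=np.radians
h=np.array([np.cos(r_(-51.5)),np.sin(r_(-51.5)),0]); u=np.array([h[1],-h[0],0])
Mt,d=toolM(r_(-51.5),r_(65)); rv=R.from_matrix(Mt@M.T).as_rotvec(); print("rv deg",np.degrees(rv), "u",u)
mid=np.array([.469,.304,.06]); d2=toolM(r_(38.5),r_(65))[1]; so=mid-.075*d2; gr=mid+.015*d2
A=np.array([.40,.25,.22])
q,t,M=run(q,t,M,[(10,A-t,rv),(12,[0,0,0],[0,0,r_(90)]),(7,so-A,[0,0,0]),(6,gr-so,[0,0,0])])
mid2=np.array([.50,.10,.2])
tilt=lambda az,deg:np.radians(deg)*np.array([np.sin(r_(az)),-np.cos(r_(az)),0])
fin=np.array([.55,-.0245,.056])
def tcp(mid,az,a): return mid+.015*toolM(r_(az),r_(a))[1]
q,t,M=run(q,t,M,[(6,[0,0,.12],[0,0,0])])
steps=[(12,tcp(np.array([.48,.22,.2]),-51.5,65),[0,0,r_(-90)]),(13,tcp(np.array([.53,.05,.2]),-51.5,-25),tilt(-51.5,-90)),(6,tcp(np.array([.54,-.02,.18]),-10,-25),[0,0,r_(41.5)]),(6,tcp(fin,-10,-25),[0,0,0])]
for n,T,rv in steps: q,t,M=run(q,t,M,[(n,T-t,rv)])
E
python3 t2.py
```

```text
[0.44333396 0.35022808 0.23127837] [[-0.623  0.779  0.078]
 [ 0.782  0.622  0.039]
 [-0.018  0.085 -0.996]]
rv deg [-52.70973646 -36.42440854  -2.82301875] u [-0.78260816 -0.62251464  0.        ]
10 t [0.4  0.25 0.22] d [ 0.56 -0.71 -0.42] y [0.78 0.62 0.  ] q [-1.5   0.62  0.29  1.9   0.81  1.39 -1.02] err 0.0 0.0 maxv 1.15
12 t [0.4  0.25 0.22] d [ 0.71  0.56 -0.42] y [-0.62  0.78  0.  ] q [-1.36  0.41  0.74  2.42  3.38  0.96 -2.01] err 0.1395 10.79 maxv 2.95
7 t [0.416 0.262 0.092] d [ 0.71  0.56 -0.42] y [-0.62  0.78  0.  ] q [-1.21  1.02  0.43  2.37  3.11  1.3  -2.06] err 0.0 0.0 maxv 1.12
6 t [0.48  0.312 0.054] d [ 0.71  0.56 -0.42] y [-0.62  0.78  0.  ] q [-1.19  1.07  0.42  2.19  3.11  1.16 -2.07] err 0.0 0.0 maxv 0.25
6 t [0.48  0.312 0.174] d [ 0.71  0.56 -0.42] y [-0.62  0.78  0.  ] q [-1.27  0.69  0.59  2.35  3.28  0.96 -2.08] err 0.0 0.0 maxv 0.57
12 t [0.488 0.209 0.194] d [ 0.56 -0.71 -0.42] y [0.78 0.62 0.  ] q [-1.4   0.71  0.38  1.86  0.88  1.23 -0.97] err 0.0 0.0 maxv 2.26
13 t [0.526 0.055 0.186] d [-0.26  0.33 -0.91] y [0.78 0.62 0.  ] q [-0.26  0.5   0.28  1.73 -0.46  1.29  0.9 ] err 0.0 0.0 maxv 1.68
6 t [ 0.534 -0.019  0.166] d [-0.42  0.07 -0.91] y [0.17 0.98 0.  ] q [-0.24  0.62  0.25  1.58 -0.18  1.4   1.47] err 0.0 0.0 maxv 0.77
6 t [ 0.544 -0.023  0.042] d [-0.42  0.07 -0.91] y [0.17 0.98 0.  ] q [-0.21  0.84  0.22  1.52 -0.22  1.25  1.5 ] err 0.0 0.0 maxv 0.31
```

Planned path, checked against the fitted kinematics:
1. Tilt the tool sideways.
2. Swing it so it points outward at 65° from vertical.
3. Straddle the carton across its 64 mm width.

Turning it 90° then leaves the tool tilted only 25° over the laid-down carton.

Emit:
drive_tool(
  commands=[
    {"tx":0.17,"ty":-0.2,"tz":0.0,"rx":-0.66,"ry":-0.455,"rz":-0.035,"grip":-1.0},
    {"tx":0.17,"ty":-0.2,"tz":0.0,"rx":-0.66,"ry":-0.455,"rz":-0.035,"grip":-1.0},
    {"tx":0.17,"ty":-0.2,"tz":0.0,"rx":-0.66,"ry":-0.455,"rz":-0.035,"grip":-1.0},
    {"tx":0.17,"ty":-0.2,"tz":0.0,"rx":-0.66,"ry":-0.455,"rz":-0.035,"grip":-1.0},
    {"tx":0.17,"ty":-0.2,"tz":0.0,"rx":-0.66,"ry":-0.455,"rz":-0.035,"grip":-1.0},
    {"tx":0.17,"ty":-0.2,"tz":0.0,"rx":-0.66,"ry":-0.455,"rz":-0.035,"grip":-1.0},
    {"tx":0.17,"ty":-0.2,"tz":0.0,"rx":-0.66,"ry":-0.455,"rz":-0.035,"grip":-1.0},
    {"tx":0.17,"ty":-0.2,"tz":0.0,"rx":-0.66,"ry":-0.455,"rz":-0.035,"grip":-1.0},
    {"tx":0.17,"ty":-0.2,"tz":0.0,"rx":-0.66,"ry":-0.455,"rz":-0.035,"grip":-1.0},
    {"tx":0.17,"ty":-0.2,"tz":0.0,"rx":-0.66,"ry":-0.455,"rz":-0.035,"grip":-1.0},
  ],
)

```text
clock: 5.3
tcp_pos: [0.4777, 0.3126, 0.2314]
orientation: [0.889, 1.861, -0.569]
contact_force: [-0.3, -0.3, -0.9]
grip_width: 0.0852
```

```bash
python3 rec.py
```

```text
5.3 [-1.488  0.649  0.429  1.855  0.762  1.345 -0.832] [0.4777 0.3126 0.2314] [ 0.889  1.861 -0.569] [-0.3 -0.3 -0.9] 0.0852
```

```bash
cat > t3.py <<'E'
from sim import *
r_=np.radians
o=load()[-1]; q=np.array(o["joints"]); t,M=fk(p,S,q)
for T in ([.48,.312,.19],[.50,.33,.19],[.49,.32,.18]):
    print(T); run(q,t,M,[(12,np.array(T)-t,[0,0,r_(90)]),])
Mt=toolM(r_(38.5),r_(65))[0]; Mm=R.from_rotvec(o["orientation"]).as_matrix()
print("needed after 90:",np.degrees(R.from_matrix(Mt@(R.from_rotvec([0,0,r_(90)]).as_matrix()@Mm).T).as_rotvec()))
E
python3 t3.py
```

```text
[0.48, 0.312, 0.19]
12 t [0.48  0.312 0.19 ] d [ 0.75  0.5  -0.43] y [-0.58  0.81 -0.08] q [-1.43  0.65  0.67  2.37  3.13  0.85 -1.99] err 0.0 0.0 maxv 2.55
[0.5, 0.33, 0.19]
12 t [0.5  0.33 0.19] d [ 0.75  0.5  -0.43] y [-0.58  0.81 -0.08] q [-1.41  0.64  0.65  2.32  3.14  0.81 -1.98] err 0.0 0.0 maxv 2.58
[0.49, 0.32, 0.18]
12 t [0.49 0.32 0.18] d [ 0.75  0.5  -0.43] y [-0.58  0.81 -0.08] q [-1.43  0.69  0.66  2.33  3.12  0.85 -2.  ] err 0.0 0.0 maxv 2.54
needed after 90: [ 0.53965634 -0.12623893 -0.20700929]
```

Emit:
drive_tool(
  commands=[
    {"tx":0.07,"ty":0.055,"tz":-0.13,"rx":0.0,"ry":0.0,"rz":0.7,"grip":-1.0},
    {"tx":0.07,"ty":0.055,"tz":-0.13,"rx":0.0,"ry":0.0,"rz":0.7,"grip":-1.0},
    {"tx":0.07,"ty":0.055,"tz":-0.13,"rx":0.0,"ry":0.0,"rz":0.7,"grip":-1.0},
    {"tx":0.07,"ty":0.055,"tz":-0.13,"rx":0.0,"ry":0.0,"rz":0.7,"grip":-1.0},
    {"tx":0.07,"ty":0.055,"tz":-0.13,"rx":0.0,"ry":0.0,"rz":0.7,"grip":-1.0},
    {"tx":0.07,"ty":0.055,"tz":-0.13,"rx":0.0,"ry":0.0,"rz":0.7,"grip":-1.0},
    {"tx":0.07,"ty":0.055,"tz":-0.13,"rx":0.0,"ry":0.0,"rz":0.7,"grip":-1.0},
    {"tx":0.07,"ty":0.055,"tz":-0.13,"rx":0.0,"ry":0.0,"rz":0.7,"grip":-1.0},
  ],
)

```text
clock: 6.3
tcp_pos: [0.4887, 0.3213, 0.2104]
orientation: [0.108, 2.016, -0.076]
contact_force: [0.8, 1.2, 0.1]
grip_width: 0.0853
```

```bash
python3 rec.py
```

```text
6.3 [-1.579  0.44   0.43   2.353  1.58   0.891 -1.145] [0.4887 0.3213 0.2104] [ 0.108  2.016 -0.076] [0.8 1.2 0.1] 0.0853
```

Emit:
drive_tool(
  commands=[
    {"tx":0.07,"ty":0.055,"tz":-0.13,"rx":0.0,"ry":0.0,"rz":0.7,"grip":-1.0},
    {"tx":0.07,"ty":0.055,"tz":-0.13,"rx":0.0,"ry":0.0,"rz":0.7,"grip":-1.0},
    {"tx":0.07,"ty":0.055,"tz":-0.13,"rx":0.0,"ry":0.0,"rz":0.7,"grip":-1.0},
    {"tx":0.07,"ty":0.055,"tz":-0.13,"rx":0.0,"ry":0.0,"rz":0.7,"grip":-1.0},
    {"tx":0.07,"ty":0.055,"tz":-0.13,"rx":0.0,"ry":0.0,"rz":0.7,"grip":-1.0},
    {"tx":0.07,"ty":0.055,"tz":-0.13,"rx":0.0,"ry":0.0,"rz":0.7,"grip":-1.0},
    {"tx":0.07,"ty":0.055,"tz":-0.13,"rx":0.0,"ry":0.0,"rz":0.7,"grip":-1.0},
    {"tx":0.07,"ty":0.055,"tz":-0.13,"rx":0.0,"ry":0.0,"rz":0.7,"grip":-1.0},
  ],
)

```text
clock: 7.3
tcp_pos: [0.4723, 0.3388, 0.1053]
orientation: [-0.544, 2.056, 0.003]
contact_force: [-1.3, 0.5, -3.5]
grip_width: 0.085
```

```bash
python3 rec.py
cat > pose.py <<'E'
import sys
from h import *
# residual to target tool orientation az,a (deg) and TCP
def toolM(az,a,fl=1):
    az,a=np.radians([az,a]);h=np.array([np.cos(az),np.sin(az),0]); d=np.sin(a)*h-np.cos(a)*np.array([0,0,1]); y=fl*np.array([-h[1],h[0],0]); return np.c_[np.cross(y,d),y,d]
az,a=map(float,sys.argv[1:3]); T=np.array(list(map(float,sys.argv[3:6])))
o=status.get_obs(); M=R.from_rotvec(o["orientation"]).as_matrix()
N=min((toolM(az,a,f) for f in (1,-1)),key=lambda N:R.from_matrix(N@M.T).magnitude())
print("rot units",(np.degrees(R.from_matrix(N@M.T).as_rotvec())/8).round(3),"shift units",((T-o["tcp_pos"])/.02).round(3))
E
python3 pose.py 38.5 65 .4796 .3125 .054
python3 - <<'E'
from h import *
f=eyes.grab_frame("wrist"); cv2.imwrite("pics/w1.png",f["frame"]); print(f["T_tool_cam"],f["fx"])
f=eyes.grab_frame("side"); cv2.imwrite("pics/s1.png",f["frame"])
E
```

```text
7.3 [-0.12   0.932 -1.175  2.435  2.201  1.541 -0.595] [0.4723 0.3388 0.1053] [-0.544  2.056  0.003] [-1.3  0.5 -3.5] 0.085
rot units [ 1.832 -0.035  2.053] shift units [ 0.363 -1.315 -2.563]
[[ 6.75021782e-04 -9.60380546e-01 -2.78691140e-01  7.11340312e-02]
 [ 9.99999757e-01  6.00083854e-04  3.54201281e-04 -3.87835490e-04]
 [-1.72929966e-04 -2.78691312e-01  9.60380718e-01 -1.41732814e-01]
 [ 0.00000000e+00  0.00000000e+00  0.00000000e+00  1.00000000e+00]] 355.2171115461956
```

View pics/s1.png

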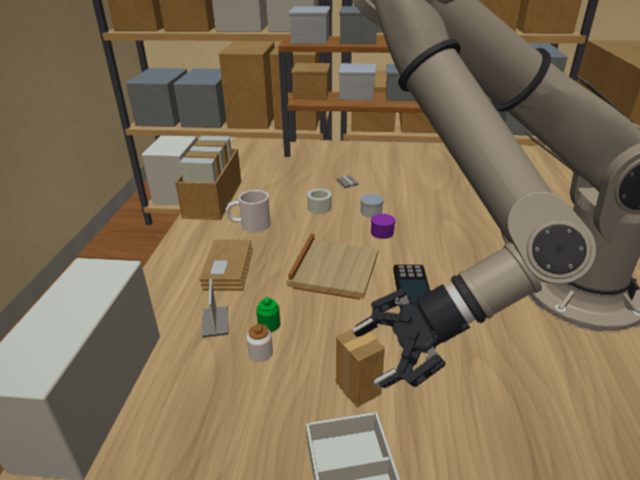

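View pics/w1.png

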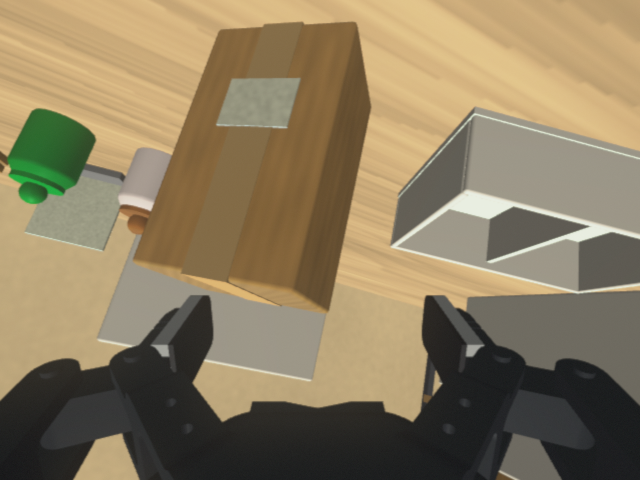

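Side view: the carton still stands untouched at (360,366), but the arm met an elbow limit, so the tool is low (TCP z = 0.105) and not yet turned fully. I'll check the way out before moving.

```bash
python3 rec.py; python3 fit.py >/dev/null
cat > t4.py <<'E'
from sim import *
r_=np.radians
o=load()[-1]; q=np.array(o["joints"]); t,M=fk(p,S,q); print(t-np.array(o["tcp_pos"]))
T2=np.array([.4796,.3125,.17]);Mt=toolM(r_(38.5),r_(65))[0]
for up in ([.0,0.0,.06],[.03,-.02,.06],[.0,-.03,.06],[.04,.02,.05]):
    print(up)
    q1,t1,M1=run(q,t,M,[(6,up,[0,0,0])])
    rv=R.from_matrix(Mt@M1.T).as_rotvec()
    run(q1,t1,M1,[(8,T2-t1,rv),(8,[0,0,-.116],[0,0,0])])
E
python3 t4.py
python3 - <<'E'
from h import *
from scipy.optimize import least_squares
f=eyes.grab_frame("side"); W=cloud(f).reshape(-1,3); W=W[np.isfinite(W[:,0])]
P=W[(W[:,0]>.40)&(W[:,0]<.52)&(W[:,1]>.25)&(W[:,1]<.36)&(W[:,2]>.104)]
print(len(P), P.min(0),P.max(0))
cv2.imwrite("pics/s2.png",cv2.resize(f["frame"][250:450,280:480],(800,800),interpolation=cv2.INTER_CUBIC)[:600])
E
```

```text
7.4 [-0.112  0.95  -1.181  2.433  2.207  1.548 -0.596] [0.4725 0.3383 0.1005] [-0.535  2.066  0.008] [-2.8 -0.7  9.3] 0.0853
[-0.15924617 -0.01543353  0.10700552]
[0.0, 0.0, 0.06]
6 t [0.313 0.323 0.268] d [ 0.83  0.14 -0.53] y [-0.33  0.9  -0.28] q [ 0.06  0.84 -1.39  2.42  2.03  1.52 -0.46] err 0.0313 4.32 maxv 0.37
8 t [0.48  0.313 0.17 ] d [ 0.71  0.56 -0.42] y [-0.62  0.78  0.  ] q [ 0.53  0.98 -0.87  2.34  3.41  0.76 -0.92] err 0.0 0.0 maxv 1.55
8 t [0.48  0.313 0.054] d [ 0.71  0.56 -0.42] y [-0.62  0.78  0.  ] q [ 0.43  1.28 -0.65  2.19  3.63  0.9  -0.93] err 0.0 0.0 maxv 0.33
[0.03, -0.02, 0.06]
6 t [0.343 0.303 0.268] d [ 0.83  0.14 -0.53] y [-0.33  0.9  -0.28] q [ 0.22  0.77 -1.39  2.42  2.07  1.39 -0.43] err 0.048 6.03 maxv 0.47
8 t [0.48  0.313 0.17 ] d [ 0.71  0.56 -0.42] y [-0.62  0.78  0.  ] q [ 0.55  0.99 -0.88  2.34  3.41  0.75 -0.91] err 0.0 0.0 maxv 1.48
8 t [0.48  0.313 0.054] d [ 0.71  0.56 -0.42] y [-0.62  0.78  0.  ] q [ 0.44  1.28 -0.65  2.19  3.64  0.89 -0.91] err 0.0 0.0 maxv 0.33
[0.0, -0.03, 0.06]
6 t [0.313 0.293 0.268] d [ 0.83  0.14 -0.53] y [-0.33  0.
[... 154 characters left out ...]
.51  0.95 -0.86  2.34  3.41  0.77 -0.96] err 0.0 0.0 maxv 1.57
8 t [0.48  0.312 0.054] d [ 0.71  0.56 -0.42] y [-0.62  0.78  0.  ] q [ 0.4   1.25 -0.63  2.19  3.62  0.91 -0.95] err 0.0 0.0 maxv 0.34
[0.04, 0.02, 0.05]
6 t [0.353 0.343 0.258] d [ 0.83  0.14 -0.53] y [-0.33  0.9  -0.28] q [ 0.08  0.87 -1.37  2.4   2.12  1.45 -0.41] err 0.0 0.0 maxv 0.27
8 t [0.48  0.312 0.17 ] d [ 0.71  0.56 -0.42] y [-0.62  0.78  0.  ] q [ 0.56  1.01 -0.89  2.34  3.41  0.75 -0.89] err 0.0 0.0 maxv 1.52
8 t [0.48  0.312 0.054] d [ 0.71  0.56 -0.42] y [-0.62  0.78  0.  ] q [ 0.46  1.3  -0.66  2.19  3.64  0.88 -0.9 ] err 0.0 0.0 maxv 0.32
2528 [0.40004962 0.25382069 0.10403286] [0.50684691 0.35984025 0.18850536]
```

View pics/s2.png

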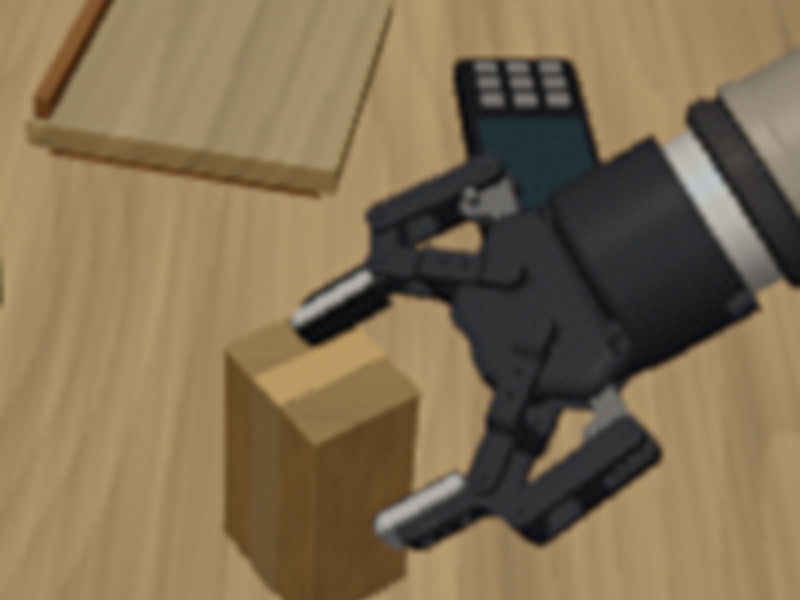

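A finger is resting on the carton's top edge (in the crop at 320,320), and the kinematic fit is off in this configuration. I'll refit with the new data before moving, since fitting takes no robot time.

```bash
cat > kin2.py <<'E'
from kin import *
D=load()[2:]
# generic POE: each joint axis free; start from current model
K=json.load(open("kin.json")); p0=K["p"]; S=K["S"]
for sub in itertools.product([1,-1],repeat=4):
    best=None
    for x0 in (p0,[-.09,.45,.42,0,0,.42,0,.3,p0[-1]],[0,.4,.4,0,0,.4,0,.25,1.57],[0,.4,.4,0,0,.4,0,.25,-1.57],[3.1,.4,.4,0,0,.4,0,.25,0],[0,.4,.4,0,0,.4,0,.25,3.1],[0,.4,.4,0,0,.4,0,.25,0]):
        f=least_squares(res,x0,args=(sub,D),max_nfev=100)
        if best is None or f.cost<best.cost: best=f
    print(sub,best.cost.round(4),best.x.round(3))
E
python3 kin2.py; wc -l kin.jsonl; tail -3 kin.jsonl
```

```text
(1, 1, 1, 1) 41.1963 [-1.154  0.275 -0.177 -0.659  0.03  -0.32  -0.473  0.261 -1.794]
(1, 1, 1, -1) 50.0858 [-1.17   0.272 -0.176 -0.658  0.033 -0.314 -0.467  0.253 -2.171]
(1, 1, -1, 1) 50.5289 [ 1.952  0.142  0.126  0.283 -0.201  0.038 -0.075  0.044 -4.477]
(1, 1, -1, -1) 43.7288 [ 1.95   0.142  0.125  0.285 -0.201  0.037 -0.074  0.043  1.616]
(1, -1, 1, 1) 63.3448 [-0.807  0.076 -1.05  -0.182 -0.802 -1.278 -0.712  0.251 -8.025]
(1, -1, 1, -1) 71.6541 [ 2.353  0.276  0.948  0.143  0.671  1.327  0.755 -0.355  1.831]
(1, -1, -1, 1) 74.9736 [ 2.245 -0.189  1.187 -0.149  0.61   0.496 -0.125 -0.082  1.768]
(1, -1, -1, -1) 70.3635 [ 2.23  -0.199  1.19  -0.145  0.607  0.488 -0.125 -0.084  1.596]
(-1, 1, 1, 1) 47.2934 [ 2.889  0.774 -1.367 -0.241 -0.781 -0.108  0.116  0.135 -1.447]
(-1, 1, 1, -1) 43.0254 [-2.140e-01 -4.610e-01  1.347e+00 -4.000e-03  5.930e-01  1.420e-01
 -2.230e-01 -7.400e-02 -4.284e+00]
(-1, 1, -1, 1) 43.4829 [ 2.943  0.803 -1.678  0.51  -0.529 -0.874 -0.086 -0.276 -1.797]
(-1, 1, -1, -1) 38.3382 [-0.186 -0.474  1.591 -0.565  0.389  0.905  0.112  0.184  1.72 ]
(-1, -1, 1,
[... 582 characters left out ...]
 "orientation": [0.1076898235107333, 2.016220935172825, -0.07597331656849558]}
{"joints": [-0.11964766378990235, 0.9320169736148277, -1.1750034038962998, 2.4345430226320324, 2.2011832645508167, 1.5414680317722884, -0.5954401533889951], "tcp_pos": [0.4723357352380632, 0.3388079404132118, 0.10525568277861468], "orientation": [-0.5439940332844799, 2.056022759697711, 0.0026804853109865475]}
{"joints": [-0.11245669794346504, 0.9498193382392504, -1.1807613507332138, 2.4326067192785357, 2.206923538798277, 1.5483771277773175, -0.5958563235097271], "tcp_pos": [0.47245863305218866, 0.3383083684955982, 0.10052668739383269], "orientation": [-0.5353303774731271, 2.0656233775883077, 0.008060942272535546]}
```

```bash
cat > kin3.py <<'E'
from kin import *
D=load()[2:]; S=(-1,-1,-1,-1)
def fk2(P,q): 
    q=np.array(q,float); q[1]+=P[9];q[2]+=P[10];q[3]+=P[11];q[4]+=P[12];q[5]+=P[13]
    t,M=fk(P[:9],S,q); return t+np.array([P[14],P[15],0]),M
def res2(P,D):
    e=[]
    for d in D:
        t,M=fk2(P,d["joints"]); e+=list((t-d["tcp_pos"])*10); e+=list((M-R.from_rotvec(d["orientation"]).as_matrix()).ravel())
    return np.r_[np.array(e),P[9:16]*.01]
if __name__=="__main__":
    x0=np.r_[[-0.099,.273,.528,-.003,-.029,.492,.019,.314,1.494],np.zeros(7)]
    f=least_squares(res2,x0,args=(D,)); print(f.cost,f.x.round(4)); json.dump(f.x.tolist(),open("kin3.json","w"))
    e=f.fun[:-7].reshape(-1,12); print((e[:,:3]*100).round(1), np.abs(e[:,3:]).max(1).round(3))
E
python3 kin3.py
```

```text
0.10006592843750381 [-0.0114  0.2895  0.5427 -0.0286 -0.012   0.5099  0.0141  0.3228  1.5468
  0.045   0.0363 -0.0424  0.0293 -0.0074  0.0148 -0.0288]
[[ -4.4  -3.9   3.2]
 [ -4.2  -3.6   2.4]
 [ -2.1  -1.8  -0.1]
 [ 11.3   7.3  -1.9]
 [ 12.2  10.6 -12.7]
 [  5.7   0.3  -2.8]
 [-14.6  -4.5   5.8]
 [-14.8 -15.1  -2.7]
 [  5.3   5.4   4.3]
 [  5.7   5.3   4.5]] [0.045 0.045 0.043 0.041 0.044 0.047 0.041 0.034 0.03  0.03 ]
```

```bash
cat > kin4.py <<'E'
from kin import *
D=load()[2:]
# serial: base rotvec+pos, between joints translations (x,y,z) ; axes sign-fixed
def fk4(P,q,full=False):
    B=R.from_rotvec(P[0:3]).as_matrix(); t=P[3:6].copy(); M=B@Rz(-q[0]); pts=[]
    M=M@Ry(q[1]); pts.append(t); 
    M=M@Rz(-q[2]); t=t+M@P[6:9]; pts.append(t); M=M@Ry(q[3]); t=t+M@[P[9],P[10],0]; M=M@Rz(-q[4]); t=t+M@[0,0,P[11]]; pts.append(t); M=M@Ry(q[5]); t=t+M@[P[12],P[13],0]; M=M@Rz(-q[6]); t=t+M@[0,0,P[14]]; M=M@R.from_rotvec(P[15:18]).as_matrix()
    return (t,M,pts) if full else (t,M)
prior=np.zeros(18); prior[5]=.28;prior[8]=.53;prior[11]=.5;prior[14]=.32;prior[17]=1.5
w=np.full(18,.02); w[[5,8,11,14,17,2]]=0
def res4(P,D):
    e=[]
    for d in D:
        t,M=fk4(P,d["joints"]); e+=list((t-d["tcp_pos"])*10); e+=list((M-R.from_rotvec(d["orientation"]).as_matrix()).ravel())
    return np.r_[np.array(e),(P-prior)*w]
if __name__=="__main__":
    f=least_squares(res4,prior,args=(D,)); print(f.cost,f.x.round(3)); np.save("kin4.npy",f.x)
    e=f.fun[:-18].reshape(-1,12); print((e[:,:3]*100).round(1).tolist(), np.abs(e[:,3:]).max(1).round(3))
E
python3 kin4.py
```

```text
0.04233968261790134 [-0.017  0.01   0.011  0.022 -0.009  0.299 -0.005 -0.022  0.555  0.018
 -0.022  0.495  0.009 -0.003  0.316 -0.006 -0.01   1.584]
[[-0.8, -0.9, -0.8], [-0.5, -1.3, -0.7], [0.6, -2.3, -0.1], [9.6, 4.6, 1.1], [-1.5, 1.1, -4.1], [0.8, -0.8, 0.4], [-4.1, -2.2, 3.5], [-9.1, -17.6, 4.6], [2.5, 9.7, -2.0], [2.5, 9.7, -1.9]] [0.009 0.009 0.009 0.014 0.012 0.011 0.012 0.015 0.015 0.015]
```

```bash
cat > sim4.py <<'E'
from kin4 import *
P4=np.load("kin4.npy")
LO=np.array([-2.96,-.34,-1.41,.24,-1.37,.17,-2.96])+.01; HI=np.array([2.96,2.1,1.46,2.44,4.51,1.92,2.96])-.01
from ik import toolM
def dik(q,t,M,n=8,wr=.3):
    for _ in range(n):
        ct,cM=fk4(P4,q); e=np.r_[t-ct,wr*R.from_matrix(M@cM.T).as_rotvec()]
        if np.linalg.norm(e)<1e-5: break
        J=np.zeros((6,7))
        for i in range(7):
            dq=q.copy(); dq[i]+=1e-5; a,B=fk4(P4,dq); J[:3,i]=(a-ct)/1e-5; J[3:,i]=wr*R.from_matrix(B@cM.T).as_rotvec()/1e-5
        # limits: bounded LS
        lo=np.maximum(LO-q,-.4); hi=np.minimum(HI-q,.4); lo=np.minimum(lo,-1e-6); hi=np.maximum(hi,1e-6)
        from scipy.optimize import lsq_linear
        s=lsq_linear(np.r_[J,np.eye(7)*.02],np.r_[e,np.zeros(7)],bounds=(lo,hi)); q=q+s.x
    return q,np.linalg.norm(e[:3]),np.degrees(np.linalg.norm(e[3:])/wr)
def run(q,t,M,segs,verbose=True):
    for n,sh,rv in segs:
        mx=0;me=0;mr=0
        for k in range(n):
            t=t+np.array(sh)/n; M=R.from_rotvec(np.array(rv)/n).as_matrix()@M
            q2,ep,er=dik(q,t,M); mx=max(mx,np.abs(q2-q).max()/.125); q=q2; me=max(me,ep);mr=max(mr,er)
        if verbose: print(n,"t",t.round(3),"d",M[:,2].round(2),"q",q.round(2),"err mm",round(me*1e3,1),"deg",round(mr,1),"maxv",round(mx,2))
    return q,t,M
E
cat > t5.py <<'E'
from sim4 import *
r_=np.radians
o=load()[-1]; q=np.array(o["joints"]); t,M=fk4(P4,q); print(t,o["tcp_pos"])
T2=np.array([.4796,.3125,.15]);Mt=toolM(r_(38.5),r_(65))[0]
for up in ([.0,0.0,.06],[.02,.02,.05],[.03,.0,.05]):
    print(up)
    q1,t1,M1=run(q,t,M,[(6,up,[0,0,0])])
    rv=R.from_matrix(Mt@M1.T).as_rotvec()
    for T2 in ([.4796,.3125,.15],[.4796,.3125,.17],[.495,.325,.17],[.51,.335,.17]):
        T2=np.array(T2)
        run(q1,t1,M1,[(8,T2-t1,rv),(8,[0,0,-.09],[0,0,0])])
E
python3 t5.py
```

```text
[0.47491037 0.34799743 0.09862991] [0.47245863305218866, 0.3383083684955982, 0.10052668739383269]
[0.0, 0.0, 0.06]
6 t [0.475 0.348 0.159] d [ 0.81  0.23 -0.55] q [ 0.02  0.89 -1.4   2.43  2.08  1.55 -0.46] err mm 0.7 deg 0.1 maxv 0.36
8 t [0.48  0.312 0.15 ] d [ 0.71  0.56 -0.42] q [ 0.43  0.96 -1.4   2.43  2.5   0.99 -0.35] err mm 61.2 deg 6.7 maxv 0.88
8 t [0.48  0.312 0.06 ] d [ 0.71  0.56 -0.42] q [ 0.51  1.71 -1.4   2.43  2.9   1.29  0.13] err mm 63.9 deg 6.3 maxv 0.8
8 t [0.48  0.312 0.17 ] d [ 0.71  0.56 -0.42] q [ 0.45  0.82 -1.4   2.43  2.46  0.89 -0.43] err mm 58.3 deg 7.2 maxv 0.91
8 t [0.48  0.312 0.08 ] d [ 0.71  0.56 -0.42] q [ 0.47  1.53 -1.4   2.43  2.8   1.26 -0.  ] err mm 63.9 deg 7.0 maxv 0.8
8 t [0.495 0.325 0.17 ] d [ 0.71  0.56 -0.42] q [ 0.43  0.89 -1.4   2.43  2.51  0.97 -0.41] err mm 45.6 deg 5.0 maxv 0.73
8 t [0.495 0.325 0.08 ] d [ 0.71  0.56 -0.42] q [ 0.46  1.52 -1.4   2.43  2.82  1.28 -0.02] err mm 48.2 deg 4.8 maxv 0.67
8 t [0.51  0.335 0.17 ] d [ 0.71  0.56 -0.42] q [ 0.42  0.94 -1.4   2.43  2.55  1.03 -0.4 ] err mm 32.7 deg 3.4 maxv 0.7
8 t [0.51  0.
[... 1638 characters left out ...]
1  0.56 -0.42] q [ 0.45  0.82 -1.4   2.43  2.45  0.89 -0.42] err mm 59.1 deg 7.3 maxv 0.97
8 t [0.48  0.312 0.08 ] d [ 0.71  0.56 -0.42] q [ 0.47  1.53 -1.4   2.43  2.8   1.26 -0.  ] err mm 64.9 deg 7.1 maxv 0.81
8 t [0.495 0.325 0.17 ] d [ 0.71  0.56 -0.42] q [ 0.43  0.89 -1.4   2.43  2.5   0.97 -0.41] err mm 46.4 deg 5.2 maxv 0.95
8 t [0.495 0.325 0.08 ] d [ 0.71  0.56 -0.42] q [ 0.46  1.52 -1.4   2.43  2.81  1.28 -0.02] err mm 49.2 deg 5.0 maxv 0.68
8 t [0.51  0.335 0.17 ] d [ 0.71  0.56 -0.42] q [ 0.42  0.94 -1.4   2.43  2.55  1.02 -0.4 ] err mm 33.6 deg 3.4 maxv 0.81
8 t [0.51  0.335 0.08 ] d [ 0.71  0.56 -0.42] q [ 0.45  1.51 -1.4   2.43  2.82  1.28 -0.03] err mm 34.7 deg 3.2 maxv 0.59
```

Emit:
drive_tool(
  commands=[
    {"tx":0.0,"ty":0.0,"tz":0.9,"rx":0.0,"ry":0.0,"rz":0.0,"grip":-1.0},
    {"tx":0.2,"ty":0.1,"tz":0.9,"rx":0.0,"ry":0.0,"rz":0.0,"grip":-1.0},
    {"tx":0.4,"ty":0.2,"tz":0.9,"rx":0.0,"ry":0.0,"rz":0.0,"grip":-1.0},
  ],
)

```text
clock: 7.82
tcp_pos: [0.4839, 0.3445, 0.1584]
orientation: [-0.543, 2.058, 0.001]
contact_force: [0.2, -0.8, -0.6]
grip_width: 0.0852
```

```bash
python3 rec.py; python3 kin4.py
cat > t6.py <<'E'
from sim4 import *
r_=np.radians
o=load()[-1]; q=np.array(o["joints"]); t,M=fk4(P4,q)
# back to tool down
for az in (-51.5,-70,-30):
    Md=toolM(r_(az),0)[0]; rv=R.from_matrix(Md@M.T).as_rotvec(); print(az,"rv deg",np.degrees(rv).round(1))
    run(q,t,M,[(13,np.array([.49,.30,.23])-t,rv)])
E
python3 t6.py
```

```text
7.83 [-0.037  0.805 -1.27   2.4    2.095  1.427 -0.505] [0.4839 0.3445 0.1584] [-5.430e-01  2.058e+00  1.000e-03] [ 0.2 -0.8 -0.6] 0.0852
0.05150221339610839 [-0.014  0.006  0.011  0.023 -0.01   0.297 -0.006 -0.021  0.558  0.021
 -0.021  0.498  0.009 -0.003  0.314 -0.005 -0.006  1.584]
[[-0.9, -0.9, -0.8], [-0.6, -1.4, -0.7], [0.6, -2.6, -0.0], [10.7, 5.1, 1.3], [-2.1, 0.3, -4.1], [0.5, -1.0, 0.5], [-5.1, -2.2, 2.7], [-10.9, -20.3, 4.5], [1.0, 6.7, -0.4], [1.0, 6.7, -0.3], [5.8, 9.7, -2.8]] [0.009 0.009 0.009 0.013 0.011 0.01  0.011 0.012 0.011 0.011 0.011]
-51.5 rv deg [ 26.6  56.2 -74.2]
13 t [0.49 0.3  0.23] d [-0.  0. -1.] q [ 0.35  0.63 -1.4   1.84  0.65  1.24 -0.57] err mm 0.0 deg 0.0 maxv 1.06
-70 rv deg [ 36.8  53.4 -90.7]
13 t [0.49 0.3  0.23] d [-0.  0. -1.] q [ 0.35  0.63 -1.4   1.84  0.65  1.24 -0.9 ] err mm 0.0 deg 0.0 maxv 1.08
-30 rv deg [ 15.1  58.  -54.8]
13 t [0.49 0.3  0.23] d [ 0. -0. -1.] q [ 0.35  0.63 -1.4   1.84  0.66  1.24 -0.2 ] err mm 0.0 deg 0.0 maxv 1.05
```

```bash
cat > t7.py <<'E'
from sim4 import *
r_=np.radians; rng=np.random.default_rng(1)
o=load()[-1]; ST=[np.array([-.7,.6,.0,1.7,0,1,1.5]),np.array([-.7,.6,.0,1.7,0,1,-1.5]),np.array([-.7,.8,0,2.1,3.1,.6,-1.5]),np.array([-.7,.8,0,2.1,3.1,.6,1.5])]+[rng.uniform(LO,HI) for _ in range(10)]
lo=LO+.03;hi=HI-.03
def ik(t,M):
    best=None
    for s in ST:
        def F(q):
            a,B=fk4(P4,q); return np.r_[(a-t)*5,(B-M).ravel()]
        f=least_squares(F,np.clip(s,lo+1e-3,hi-1e-3),bounds=(lo,hi),max_nfev=50)
        if best is None or f.cost<best.cost: best=f
        if best.cost<1e-5: break
    return best.x,np.sqrt(2*best.cost)
if __name__=="__main__":
  def test(name,mid,az,angs):
    for a in angs:
        for fl in (1,-1):
            M,d=toolM(r_(az),r_(a),fl); q,e=ik(np.array(mid)+.012*d,M)
            print(name,az,a,fl,"err",round(e,3),q.round(2) if e<.02 else "")
  test("init",[.469,.304,.06],38.5,[-60,-50,-40,20,30])
  test("final",[.55,-.0245,.058],-10,[-45,-30,-20,0,20,30,40,50])
  test("tan",[.469,.304,.06],-51.5,[60,75,90,-60,-75])
  test("mid",[.55,.15,.06],-75,[60,75,90,-60,-75])
E
python3 t7.py
```

```text
init 38.5 -60 1 err 0.0 [-0.75  1.05  0.12  1.33 -0.08  1.81  1.65]
init 38.5 -60 -1 err 0.0 [-0.83  1.07  0.28  1.32 -0.17  1.81 -1.4 ]
init 38.5 -50 1 err 0.0 [-0.68  0.95  0.    1.42 -0.01  1.63  1.58]
init 38.5 -50 -1 err 0.0 [-0.98  1.04  0.51  1.42 -0.32  1.66 -1.27]
init 38.5 -40 1 err 0.0 [-0.7   0.85  0.03  1.52 -0.03  1.45  1.59]
init 38.5 -40 -1 err 0.0 [-1.02  0.95  0.55  1.52 -0.36  1.48 -1.25]
init 38.5 20 1 err 0.0 [-0.39  0.45 -0.37  2.22  0.96  0.21  0.63]
init 38.5 20 -1 err 0.0 [-0.99  0.49  0.38  2.21 -1.09  0.21 -0.52]
init 38.5 30 1 err 0.0 [-0.21  0.5  -0.57  2.35  2.19  0.32 -0.55]
init 38.5 30 -1 err 0.0 [-1.04  0.52  0.45  2.34  3.9   0.31  0.75]
final -10 -45 1 err 0.0 [-0.09  0.9   0.16  1.52 -0.22  1.51  1.57]
final -10 -45 -1 err 0.0 [-0.09  0.9   0.17  1.52 -0.23  1.51 -1.56]
final -10 -30 1 err 0.0 [-0.1   0.76  0.15  1.68 -0.2   1.23  1.56]
final -10 -30 -1 err 0.0 [-0.1   0.76  0.16  1.68 -0.21  1.23 -1.58]
final -10 -20 1 err 0.0 [-0.11  0.67  0.14  1.79 -0.18  1.03  1.53]
final -10 -20 -1 err 0.0 [-0.12  0.67  0.15  1.79 -0.2   1.03 -1.59]
final -1
[... 1138 characters left out ...]
0.1   1.03 -0.39  1.75 -0.82  1.29 -2.08]
mid -75 60 1 err 0.0 [-1.11  0.94  0.43  1.82  0.6   1.11 -0.95]
mid -75 60 -1 err 0.0 [-0.78  0.86 -0.02  1.83  0.88  1.31  1.97]
mid -75 75 1 err 0.0 [-1.11  1.06  0.37  1.75  0.71  1.31 -1.07]
mid -75 75 -1 err 0.0 [-0.93  1.    0.12  1.76  0.87  1.45  1.94]
mid -75 90 1 err 0.0 [-1.14  1.22  0.4   1.68  0.74  1.48 -1.11]
mid -75 90 -1 err 0.0 [-1.05  1.17  0.27  1.69  0.84  1.56  1.95]
mid -75 -60 1 err 0.0 [ 0.3   0.86 -0.27  1.84 -0.89  1.12  1.04]
mid -75 -60 -1 err 0.0 [ 0.23  0.85 -0.18  1.85 -0.95  1.15 -2.05]
mid -75 -75 1 err 0.0 [ 0.38  1.01 -0.32  1.78 -0.93  1.29  1.12]
mid -75 -75 -1 err 0.0 [ 0.34  1.   -0.27  1.79 -0.98  1.31 -1.99]
```

```bash
cat > t8.py <<'E'
from h import *
for n in ("scene","side"):
    W=np.load(n+".npy").reshape(-1,3); W=W[np.isfinite(W[:,0])]
    for zl in (.12,.2):
        P=W[(W[:,0]>.3)&(W[:,0]<1.15)&(W[:,1]>.2)&(W[:,1]<.9)&(W[:,2]>zl)&(W[:,2]<.6)]
        H,xe,ye=np.histogram2d(P[:,0],P[:,1],bins=[np.arange(.3,1.16,.1),np.arange(.2,.91,.1)])
        print(n,zl);print(H.astype(int))
E
python3 t8.py
cat > t9.py <<'E'
from sim4 import *
r_=np.radians
o=load()[-1]; q=np.array(o["joints"]); t,M=fk4(P4,q)
tilt=lambda az,deg:np.radians(deg)*np.array([np.sin(r_(az)),-np.cos(r_(az)),0])
# 1 back to tool down-ish sideways then to a=60 at az 218.5
def go(q,t,M,n,T,az,a):
    rv=R.from_matrix(toolM(r_(az),r_(a))[0]@M.T).as_rotvec(); print("->",az,a,"rv deg",np.degrees(rv).round(1),"shift",(np.array(T)-t).round(3)); return run(q,t,M,[(n,np.array(T)-t,rv)])
mid=np.array([.469,.304,.06]); d=toolM(r_(218.5),r_(60))[1]; so=mid-.085*d; gr=mid+.015*d
st=(q,t,M)
st=go(*st,12,[.52,.28,.22],-51.5,0)
st=go(*st,10,[.54,.34,.24],218.5,20) if False else st
st=go(*st,12,[.54,.36,.24],-141.5,30)
st=go(*st,6,so+[0,0,.08],218.5,60)
st=go(*st,6,so,218.5,60)
st=go(*st,6,gr,218.5,60)
st=go(*st,6,gr+[0,0,.1],218.5,60)
def tcp(mid,az,a): return np.array(mid)+.015*toolM(r_(az),r_(a))[1]
st=go(*st,13,tcp([.50,.2,.17],-51.5,60),-51.5,60)
st=go(*st,13,tcp([.53,.05,.18],-51.5,-30),-51.5,-30)
st=go(*st,8,tcp([.54,-.02,.13],-10,-30),-10,-30)
st=go(*st,6,tcp([.55,-.0245,.056],-10,-30),-10,-30)
E
python3 t9.py
```

```text
scene 0.12
[[   0    0    0    0    1  853   66]
 [   0    0    0    0    0 1277   92]
 [   0    0    0    0    1 1403  109]
 [   0    0    0    0    2 1545  122]
 [   0    0    0    0    2 1576  172]
 [ 926  471  403   24    0    0    0]
 [1963 1067  928   45    0    0    0]
 [   0    0    0    0    0    0    0]]
scene 0.2
[[  0   0   0   0   0 392  66]
 [  0   0   0   0   0 591  92]
 [  0   0   0   0   0 649 109]
 [  0   0   0   0   1 712 122]
 [  0   0   0   0   0 673 113]
 [  0   0   0   0   0   0   0]
 [  0   0   0   0   0   0   0]
 [  0   0   0   0   0   0   0]]
side 0.12
[[   0    0    0    0    0    0    0]
 [   0    0    0    0    0    0    0]
 [   0    0    0    0    0    0    0]
 [   0    0    0    0    0    0    0]
 [   0    0    0    0    0    0    0]
 [1774 2677 3847 1450    0    0    0]
 [1304 1984 1951  589    0    0    0]
 [   0    0    0    0    0    0    0]]
side 0.2
[[0 0 0 0 0 0 0]
 [0 0 0 0 0 0 0]
 [0 0 0 0 0 0 0]
 [0 0 0 0 0 0 0]
 [0 0 0 0 0 0 0]
 [0 0 0 0 0 0 0]
 [0 0 0 0 0 0 0]
 [0 0 0 0 0 0 0]]
-> -51.5 0 rv deg [ 26.6  56.2 -74.2] shift [ 0.03  -0.074  0.06
[... 1068 characters left out ...]
049 -0.106  0.01 ]
13 t [0.508 0.19  0.163] d [ 0.54 -0.68 -0.5 ] q [-1.01  0.58  0.02  2.06  1.02  1.25 -1.07] err mm 0.0 deg 0.0 maxv 0.8
-> -51.5 -30 rv deg [70.4 56.   0. ] shift [ 0.017 -0.134  0.005]
13 t [0.525 0.056 0.167] d [-0.31  0.39 -0.87] q [ 0.19  0.49 -0.21  1.82 -0.34  1.19  0.86] err mm 0.0 deg 0.0 maxv 1.73
-> -10 -30 rv deg [-0.   0.  41.5] shift [ 0.007 -0.075 -0.05 ]
8 t [ 0.533 -0.019  0.117] d [-0.49  0.09 -0.87] q [ 0.18  0.64 -0.26  1.7   0.02  1.32  1.32] err mm 0.0 deg 0.0 maxv 0.47
-> -10 -30 rv deg [ 0.  0. -0.] shift [ 0.01  -0.005 -0.074]
6 t [ 0.543 -0.023  0.043] d [-0.49  0.09 -0.87] q [ 0.18  0.76 -0.25  1.69  0.05  1.22  1.33] err mm 0.0 deg 0.0 maxv 0.16
```

```bash
cat > t10.py <<'E'
from sim4 import *
r_=np.radians
o=load()[-1]; q=np.array(o["joints"]); t,M=fk4(P4,q)
def go(q,t,M,n,T,az,a,fl=1):
    rv=R.from_matrix(toolM(r_(az),r_(a),fl)[0]@M.T).as_rotvec(); print("->",az,a,"units",(np.degrees(rv)/8).round(2),"shift",((np.array(T)-t)/.02).round(2)); return run(q,t,M,[(n,np.array(T)-t,rv)])
st0=(q,t,M)
for az,fl in ((38.5,1),(-51.5,1),(0,1)):
  st=go(*st0,12,[.48,.30,.23],az,0,fl)
  st=go(*st,12,[.469,.304,.2],38.5,0)
  st=go(*st,6,[.469,.304,.07],38.5,0)
  st=go(*st,2,[.469,.304,.085],38.5,0)
  st=go(*st,13,[.50,.20,.085],-55,0)
  st=go(*st,5,[.50,.20,.20],-55,0)
  d=toolM(r_(-55),r_(65))[1]; m=np.array([.5,.2,.06])
  st=go(*st,10,m-.085*d+[0,0,.1],-55,65)
  st=go(*st,6,m-.085*d,-55,65)
  st=go(*st,6,m+.015*d,-55,65)
W=np.load("scene.npy"); print("terminal",W[208,276],W[200,290],W[215,262])
E
python3 t10.py
```

```text
-> 38.5 0 units [-2.42  6.76  0.96] shift [-0.49 -2.71  3.72]
12 t [0.48 0.3  0.23] d [-0. -0. -1.] q [ 0.35  0.6  -1.39  1.86  0.64  1.22  0.99] err mm 0.0 deg 0.0 maxv 1.52
-> 38.5 0 units [ 0. -0.  0.] shift [-0.55  0.2  -1.5 ]
12 t [0.469 0.304 0.2  ] d [-0. -0. -1.] q [ 0.31  0.62 -1.36  1.91  0.67  1.17  0.95] err mm 0.0 deg 0.0 maxv 0.03
-> 38.5 0 units [-0.  0.  0.] shift [-0.   0.  -6.5]
6 t [0.469 0.304 0.07 ] d [-0. -0. -1.] q [ 0.17  0.77 -1.17  1.99  0.88  0.99  0.81] err mm 0.0 deg 0.0 maxv 0.3
-> 38.5 0 units [0. 0. 0.] shift [-0.   -0.    0.75]
2 t [0.469 0.304 0.085] d [-0. -0. -1.] q [ 0.18  0.75 -1.19  1.98  0.85  1.01  0.82] err mm 0.0 deg 0.0 maxv 0.1
-> -55 0 units [ -0.    -0.   -11.69] shift [ 1.55 -5.2   0.  ]
13 t [0.5   0.2   0.085] d [-0. -0. -1.] q [ 0.19  0.55 -0.86  2.03  0.56  0.81 -0.39] err mm 0.0 deg 0.0 maxv 0.78
-> -55 0 units [ 0. -0.  0.] shift [0.   0.   5.75]
5 t [0.5 0.2 0.2] d [-0.  0. -1.] q [ 0.32  0.38 -0.99  1.95  0.37  1.   -0.23] err mm 0.0 deg 0.0 maxv 0.33
-> -55 65 units [-6.66 -4.66 -0.  ] shift [-2.21  3.16 -0.2 ]
10 t [0.456 0.26
[... 2987 characters left out ...]
.95  0.4   1.01 -0.26] err mm 0.0 deg 0.0 maxv 0.33
-> -55 65 units [-6.66 -4.66 -0.  ] shift [-2.21  3.16 -0.2 ]
10 t [0.456 0.263 0.196] d [ 0.52 -0.74 -0.42] q [-0.61  0.7  -0.7   1.94  1.09  1.8  -1.25] err mm 0.0 deg 0.0 maxv 1.06
-> -55 65 units [ 0.  0. -0.] shift [ 0.  0. -5.]
6 t [0.456 0.263 0.096] d [ 0.52 -0.74 -0.42] q [-0.65  0.88 -0.64  1.93  1.16  1.74 -1.39] err mm 0.0 deg 0.0 maxv 0.24
-> -55 65 units [-0.  0. -0.] shift [ 2.6  -3.71 -2.11]
6 t [0.508 0.189 0.054] d [ 0.52 -0.74 -0.42] q [-0.55  0.92 -0.57  1.99  1.29  1.64 -1.41] err mm 0.0 deg 0.0 maxv 0.19
terminal [0.3634644  0.01669351 0.02205141] [0.36778402 0.06663962 0.02156475] [ 0.35508321 -0.02753138  0.02131282]
```

Emit:
drive_tool(
  commands=[
    {"tx":0.0,"ty":0.0,"tz":0.6,"rx":-0.24,"ry":0.68,"rz":0.1,"grip":-1.0},
    {"tx":0.0,"ty":0.0,"tz":0.6,"rx":-0.24,"ry":0.68,"rz":0.1,"grip":-1.0},
    {"tx":0.0,"ty":0.0,"tz":0.6,"rx":-0.24,"ry":0.68,"rz":0.1,"grip":-1.0},
    {"tx":0.0,"ty":-0.3,"tz":0.6,"rx":-0.24,"ry":0.68,"rz":0.1,"grip":-1.0},
    {"tx":0.0,"ty":-0.3,"tz":0.6,"rx":-0.24,"ry":0.68,"rz":0.1,"grip":-1.0},
    {"tx":0.0,"ty":-0.3,"tz":0.4,"rx":-0.24,"ry":0.68,"rz":0.1,"grip":-1.0},
    {"tx":-0.2,"ty":-0.3,"tz":0.2,"rx":-0.24,"ry":0.68,"rz":0.1,"grip":-1.0},
    {"tx":-0.2,"ty":-0.3,"tz":0.0,"rx":-0.24,"ry":0.68,"rz":0.1,"grip":-1.0},
    {"tx":-0.2,"ty":-0.3,"tz":0.0,"rx":-0.24,"ry":0.68,"rz":0.1,"grip":-1.0},
    {"tx":-0.1,"ty":-0.2,"tz":0.0,"rx":-0.24,"ry":0.64,"rz":0.1,"grip":-1.0},
  ],
)

```text
clock: 9.07
tcp_pos: [0.47, 0.3043, 0.2304]
orientation: [-1.027, 2.958, -0.006]
contact_force: [0.3, 0.3, -0.8]
grip_width: 0.0855
```

```bash
python3 rec.py; python3 pose.py 38.5 0 .469 .304 .2
python3 - <<'E'
from h import *
f=eyes.grab_frame("side"); np.save("side.npy",cloud(f)); cv2.imwrite("pics/s3.png",f["frame"])
f=eyes.grab_frame("scene"); np.save("scene.npy",cloud(f));
E
python3 fit.py | grep -A1 carton
```

```text
9.07 [ 0.255  0.647 -1.341  1.785  0.675  1.259  0.971] [0.47   0.3043 0.2304] [-1.027  2.958 -0.006] [ 0.3  0.3 -0.8] 0.0855
rot units [0.001 0.079 0.026] shift units [-0.05  -0.015 -1.52 ]
scene carton side fit [0.4709 0.3049] 39.3 0.004574415803879128 529
  top rect ((471.0032043457031, 302.59979248046875), (50.42877960205078, 69.52672576904297), 37.38936233520508)
--
side carton side fit [0.4678 0.3033] 38.2 0.010792187470830234 1882
  top rect ((467.690185546875, 303.71435546875), (54.46934127807617, 65.62385559082031), 37.675106048583984)
```

View pics/s3.png

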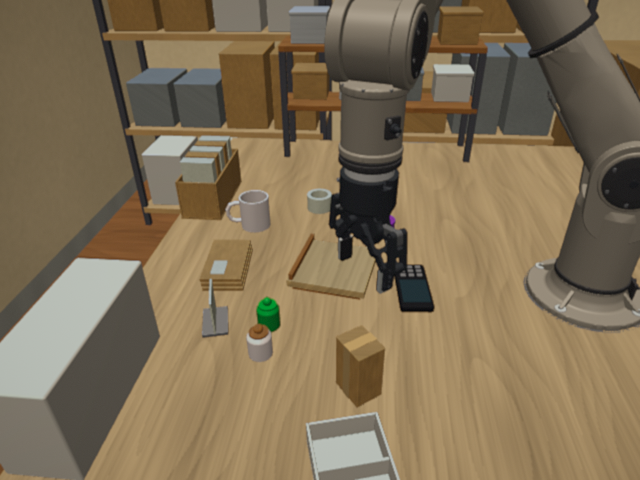

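Side view: the carton stands unmoved at (360,366), with the gripper above it and open. I'll descend and grip the top, tool pointing down, to re-yaw the carton while it stands.

Emit:
drive_tool(
  commands=[
    {"tx":0.0,"ty":0.0,"tz":-1.0,"rx":0.0,"ry":0.08,"rz":0.0,"grip":-1.0},
    {"tx":-0.05,"ty":0.0,"tz":-1.0,"rx":0.0,"ry":0.0,"rz":0.03,"grip":-1.0},
    {"tx":0.0,"ty":0.0,"tz":-1.0,"rx":0.0,"ry":0.0,"rz":0.0,"grip":-1.0},
    {"tx":0.0,"ty":0.0,"tz":-1.0,"rx":0.0,"ry":0.0,"rz":0.0,"grip":-1.0},
    {"tx":0.0,"ty":0.0,"tz":-1.0,"rx":0.0,"ry":0.0,"rz":0.0,"grip":-1.0},
  ],
)

```text
clock: 9.8
tcp_pos: [0.4684, 0.3054, 0.1289]
orientation: [-1.039, 2.962, 0.001]
contact_force: [0.3, 0.2, 0.1]
grip_width: 0.0854
```

```bash
python3 rec.py; python3 pose.py 38.5 0 .469 .304 .07
python3 - <<'E'
from h import *
o=status.get_obs(); f=eyes.grab_frame("wrist"); cv2.imwrite("pics/w2.png",f["frame"])
W=cloud(f,wristT(f,o)); P=W[np.isfinite(W[...,0])&(abs(W[...,2]-.11)<.006)]; P=P[(abs(P[:,0]-.469)<.06)&(abs(P[:,1]-.304)<.06)]
print(len(P),cv2.minAreaRect((P[:,:2]*1000).astype(np.float32)),np.median(P[:,2]))
E
```

```text
9.8 [ 0.181  0.753 -1.231  1.875  0.801  1.117  0.885] [0.4684 0.3054 0.1289] [-1.039e+00  2.962e+00  1.000e-03] [0.3 0.2 0.1] 0.0854
rot units [-0.012  0.016 -0.022] shift units [ 0.03  -0.068 -2.947]
12786 ((470.5538024902344, 303.7422180175781), (53.76768112182617, 64.15084075927734), 37.68769836425781) 0.10941814850411169
```

View pics/w2.png

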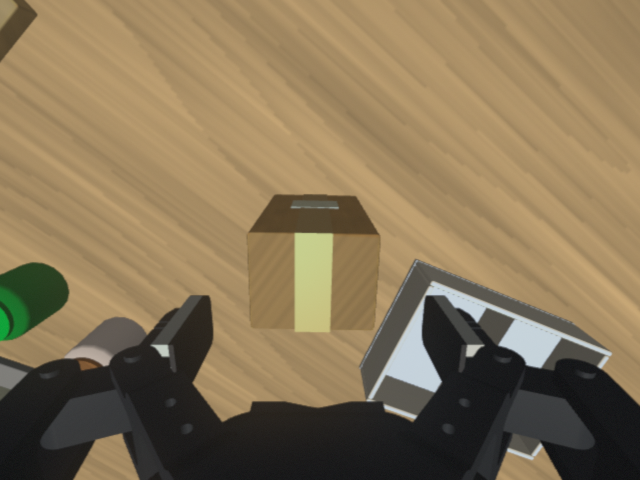

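Wrist view: the carton's top, at about (313,280), is centred between the pads. The wrist depth gives its centre as (0.4706, 0.3037). Descending and gripping.

Emit:
drive_tool(
  commands=[
    {"tx":0.08,"ty":-0.06,"tz":-1.0,"rx":0.0,"ry":0.0,"rz":-0.05,"grip":-1.0},
    {"tx":0.0,"ty":0.0,"tz":-1.0,"rx":0.0,"ry":0.0,"rz":-0.05,"grip":-1.0},
    {"tx":0.0,"ty":0.0,"tz":-0.9,"rx":0.0,"ry":0.0,"rz":0.0,"grip":-1.0},
    {"tx":0.0,"ty":0.0,"tz":0.0,"rx":0.0,"ry":0.0,"rz":0.0,"grip":0.2},
    {"tx":0.0,"ty":0.0,"tz":0.0,"rx":0.0,"ry":0.0,"rz":0.0,"grip":0.2},
    {"tx":0.0,"ty":0.0,"tz":0.0,"rx":0.0,"ry":0.0,"rz":0.0,"grip":0.2},
    {"tx":0.0,"ty":0.0,"tz":0.0,"rx":0.0,"ry":0.0,"rz":0.0,"grip":0.2},
  ],
  grip_force=40,
)

```text
clock: 10.72
tcp_pos: [0.4703, 0.3043, 0.0728]
orientation: [-1.018, 2.969, 0.001]
contact_force: [0.2, 0.2, -1.8]
grip_width: 0.0636
```

```bash
python3 rec.py;python3 pose.py -55 0 .50 .20 .08
```

```text
10.72 [ 0.137  0.815 -1.156  1.908  0.883  1.04   0.819] [0.4703 0.3043 0.0728] [-1.018e+00  2.969e+00  1.000e-03] [ 0.2  0.2 -1.8] 0.0636
rot units [-2.7000e-02  6.0000e-03  1.0893e+01] shift units [ 1.483 -5.215  0.36 ]
```

Emit:
drive_tool(
  commands=[
    {"tx":0.0,"ty":0.0,"tz":0.4,"rx":0.0,"ry":0.0,"rz":0.0,"grip":0.2},
    {"tx":0.0,"ty":0.0,"tz":0.4,"rx":0.0,"ry":0.0,"rz":-0.3,"grip":0.2},
    {"tx":0.12,"ty":-0.42,"tz":0.0,"rx":0.0,"ry":0.0,"rz":-0.9,"grip":0.2},
    {"tx":0.12,"ty":-0.42,"tz":0.0,"rx":0.0,"ry":0.0,"rz":-0.9,"grip":0.2},
    {"tx":0.12,"ty":-0.42,"tz":0.0,"rx":0.0,"ry":0.0,"rz":-0.9,"grip":0.2},
    {"tx":0.12,"ty":-0.42,"tz":0.0,"rx":0.0,"ry":0.0,"rz":-0.9,"grip":0.2},
    {"tx":0.12,"ty":-0.42,"tz":0.0,"rx":0.0,"ry":0.0,"rz":-0.9,"grip":0.2},
    {"tx":0.12,"ty":-0.42,"tz":0.0,"rx":0.0,"ry":0.0,"rz":-0.9,"grip":0.2},
  ],
)

```text
clock: 11.72
tcp_pos: [0.4848, 0.2539, 0.0892]
orientation: [0.221, 3.13, 0.001]
contact_force: [-0.1, 1.1, -1.8]
grip_width: 0.0631
```

```bash
python3 rec.py;python3 pose.py -55 0 .50 .20 .074
```

```text
11.72 [ 0.171  0.685 -1.032  1.934  0.733  0.953  0.209] [0.4848 0.2539 0.0892] [2.21e-01 3.13e+00 1.00e-03] [-0.1  1.1 -1.8] 0.0631
rot units [ 0.01   0.025 -5.868] shift units [ 0.761 -2.695 -0.761]
```

Emit:
drive_tool(
  commands=[
    {"tx":0.11,"ty":-0.38,"tz":0.0,"rx":0.0,"ry":0.0,"rz":-0.84,"grip":0.2},
    {"tx":0.11,"ty":-0.38,"tz":0.0,"rx":0.0,"ry":0.0,"rz":-0.84,"grip":0.2},
    {"tx":0.11,"ty":-0.38,"tz":0.0,"rx":0.0,"ry":0.0,"rz":-0.84,"grip":0.2},
    {"tx":0.11,"ty":-0.38,"tz":0.0,"rx":0.0,"ry":0.0,"rz":-0.84,"grip":0.2},
    {"tx":0.11,"ty":-0.38,"tz":0.0,"rx":0.0,"ry":0.0,"rz":-0.84,"grip":0.2},
    {"tx":0.11,"ty":-0.38,"tz":0.0,"rx":0.0,"ry":0.0,"rz":-0.84,"grip":0.2},
    {"tx":0.11,"ty":-0.38,"tz":0.0,"rx":0.0,"ry":0.0,"rz":-0.84,"grip":0.2},
    {"tx":0.0,"ty":0.0,"tz":-0.4,"rx":0.0,"ry":0.0,"rz":0.0,"grip":0.2},
    {"tx":0.0,"ty":0.0,"tz":-0.35,"rx":0.0,"ry":0.0,"rz":0.0,"grip":0.2},
  ],
)

```text
clock: 12.85
tcp_pos: [0.4998, 0.2011, 0.0732]
orientation: [1.441, 2.789, -0.001]
contact_force: [0.1, 0.4, -1.4]
grip_width: 0.0631
```

```bash
python3 rec.py;python3 pose.py -55 0 .50 .20 .0725
```

```text
12.85 [ 0.148  0.613 -0.841  1.967  0.619  0.838 -0.42 ] [0.4998 0.2011 0.0732] [ 1.441e+00  2.789e+00 -1.000e-03] [ 0.1  0.4 -1.4] 0.0631
rot units [ 0.014  0.013 -0.043] shift units [ 0.011 -0.056 -0.034]
```

Emit:
drive_tool(
  commands=[
    {"tx":0.0,"ty":0.0,"tz":-0.04,"rx":0.0,"ry":0.0,"rz":0.0,"grip":0.2},
    {"tx":0.0,"ty":0.0,"tz":-0.04,"rx":0.0,"ry":0.0,"rz":0.0,"grip":0.2},
  ],
)

```text
clock: 13.1
tcp_pos: [0.4995, 0.201, 0.0719]
orientation: [1.443, 2.788, -0.003]
contact_force: [-2.9, -1.8, 7.1]
grip_width: 0.0632
```

Emit:
drive_tool(
  commands=[
    {"tx":0.0,"ty":0.0,"tz":-0.03,"rx":0.0,"ry":0.0,"rz":0.0,"grip":0.2},
  ],
)

```text
clock: 13.22
tcp_pos: [0.4995, 0.201, 0.0719]
orientation: [1.443, 2.788, -0.003]
contact_force: [-5.3, -3.0, 11.1]
grip_width: 0.0633
```

Contact (11 N). I'll ease off, release, and rise.

Emit:
drive_tool(
  commands=[
    {"tx":0.0,"ty":0.0,"tz":0.06,"rx":0.0,"ry":0.0,"rz":0.0,"grip":0.2},
    {"tx":0.0,"ty":0.0,"tz":0.0,"rx":0.0,"ry":0.0,"rz":0.0,"grip":-1.0},
    {"tx":0.0,"ty":0.0,"tz":0.0,"rx":0.0,"ry":0.0,"rz":0.0,"grip":-1.0},
    {"tx":0.0,"ty":0.0,"tz":0.0,"rx":0.0,"ry":0.0,"rz":0.0,"grip":-1.0},
    {"tx":0.0,"ty":0.0,"tz":0.8,"rx":0.0,"ry":0.0,"rz":0.0,"grip":-1.0},
    {"tx":0.0,"ty":0.0,"tz":1.0,"rx":0.0,"ry":0.0,"rz":0.0,"grip":-1.0},
    {"tx":0.0,"ty":0.0,"tz":1.0,"rx":0.0,"ry":0.0,"rz":0.0,"grip":-1.0},
    {"tx":0.0,"ty":0.0,"tz":1.0,"rx":0.0,"ry":0.0,"rz":0.0,"grip":-1.0},
  ],
)

```text
clock: 14.22
tcp_pos: [0.5003, 0.2008, 0.1504]
orientation: [1.444, 2.786, -0.001]
contact_force: [0.1, -0.4, -0.7]
grip_width: 0.0853
```

```bash
python3 rec.py
python3 - <<'E'
from h import *
o=status.get_obs(); f=eyes.grab_frame("wrist"); cv2.imwrite("pics/w3.png",f["frame"])
W=cloud(f,wristT(f,o)); P=W[np.isfinite(W[...,0])&(abs(W[...,2]-.11)<.006)]; P=P[(abs(P[:,0]-.5)<.06)&(abs(P[:,1]-.2)<.06)]
print(len(P),cv2.minAreaRect((P[:,:2]*1000).astype(np.float32)),np.median(P[:,2]))
E
cat > t11.py <<'E'
from sim4 import *
r_=np.radians
o=load()[-1]; q=np.array(o["joints"]); t,M=fk4(P4,q); off=t-np.array(o["tcp_pos"]); print("model off",off.round(4))
def go(q,t,M,n,T,az,a,fl=1):
    rv=R.from_matrix(toolM(r_(az),r_(a),fl)[0]@M.T).as_rotvec(); print("->",az,a,"units",(np.degrees(rv)/8).round(2),"shift",((np.array(T)-t)/.02).round(2)); return run(q,t,M,[(n,np.array(T)-t,rv)])
m=np.array([.5,.2,.062])
def tcp(mid,az,a): return np.array(mid)+.015*toolM(r_(az),r_(a))[1]
A=-55
for ai in (65,70):
  st=(q,t,M); d=toolM(r_(A),r_(ai))[1]
  st=go(*st,10,m-.085*d+[0,0,.08],A,ai)
  st=go(*st,6,m-.085*d,A,ai)
  st=go(*st,6,m+.015*d,A,ai)
  st=go(*st,6,m+.015*d+[0,0,.1],A,ai)
  st=go(*st,13,tcp([.53,.05,.18],A,ai-90),A,ai-90)
  st=go(*st,8,tcp([.54,-.02,.13],-10,ai-90),-10,ai-90)
  st=go(*st,6,tcp([.535,-.02,.058],-10,ai-90),-10,ai-90)
E
python3 t11.py
```

```text
14.22 [ 0.221  0.512 -0.926  1.914  0.501  0.964 -0.326] [0.5003 0.2008 0.1504] [ 1.444e+00  2.786e+00 -1.000e-03] [ 0.1 -0.4 -0.7] 0.0853
10349 ((500.83221435546875, 200.4081573486328), (64.30758666992188, 53.392799377441406), 35.22303771972656) 0.1094742886050335
model off [ 0.03    0.015  -0.0017]
-> -55 65 units [-6.56 -4.64  0.01] shift [-3.72  2.37  1.46]
10 t [0.456 0.263 0.178] d [ 0.52 -0.74 -0.42] q [-0.68  0.71 -0.6   1.94  1.08  1.74 -1.26] err mm 0.0 deg 0.0 maxv 0.99
-> -55 65 units [0. 0. 0.] shift [ 0.  0. -4.]
6 t [0.456 0.263 0.098] d [ 0.52 -0.74 -0.42] q [-0.71  0.85 -0.57  1.93  1.12  1.69 -1.37] err mm 0.0 deg 0.0 maxv 0.19
-> -55 65 units [0. 0. 0.] shift [ 2.6  -3.71 -2.11]
6 t [0.508 0.189 0.056] d [ 0.52 -0.74 -0.42] q [-0.61  0.9  -0.49  1.99  1.26  1.58 -1.39] err mm 0.0 deg 0.0 maxv 0.19
-> -55 65 units [ 0. -0.  0.] shift [-0. -0.  5.]
6 t [0.508 0.189 0.156] d [ 0.52 -0.74 -0.42] q [-0.57  0.7  -0.54  2.02  1.19  1.62 -1.24] err mm 0.0 deg 0.0 maxv 0.26
-> -55 -25 units [9.22 6.45 0.  ] shift [ 0.93 -6.68  0.54]
13 t [0.526 0.055 0.166] d [-0.24  0.35 -
[... 985 characters left out ...]
units [0. 0. 0.] shift [0. 0. 5.]
6 t [0.508 0.188 0.157] d [ 0.54 -0.77 -0.34] q [-0.62  0.75 -0.5   2.01  1.21  1.69 -1.28] err mm 0.0 deg 0.0 maxv 0.26
-> -55 -20 units [9.22 6.45 0.  ] shift [ 0.95 -6.71  0.45]
13 t [0.527 0.054 0.166] d [-0.2   0.28 -0.94] q [ 0.65  0.53 -0.88  1.89  0.08  1.05  0.38] err mm 0.0 deg 0.0 maxv 1.5
-> -10 -20 units [0.   0.   5.63] shift [ 0.39 -3.67 -2.5 ]
8 t [ 0.535 -0.019  0.116] d [-0.34  0.06 -0.94] q [ 0.64  0.7  -0.93  1.8   0.42  1.25  0.95] err mm 0.0 deg 0.0 maxv 0.57
-> -10 -20 units [ 0. -0. -0.] shift [-0.25  0.   -3.6 ]
6 t [ 0.53  -0.019  0.044] d [-0.34  0.06 -0.94] q [ 0.6   0.8  -0.87  1.84  0.5   1.14  0.91] err mm 0.0 deg 0.0 maxv 0.15
```

View pics/w3.png

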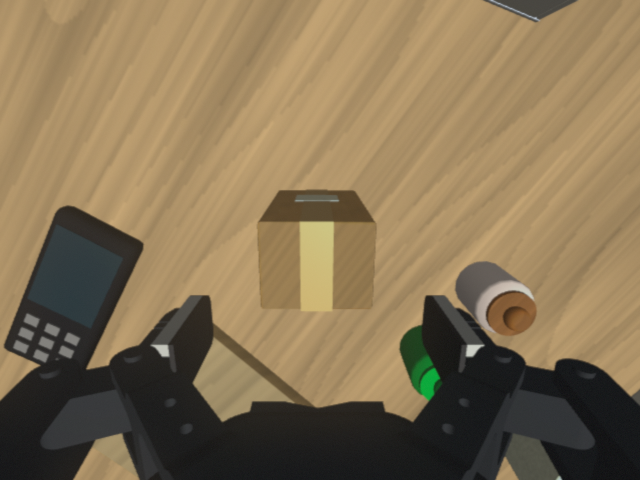

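Wrist view: the carton, at about (317,265), stands at (0.501, 0.200) with its large faces looking along azimuth -55°. Next is the sideways grasp at 70° tilt.

Emit:
drive_tool(
  commands=[
    {"tx":-0.23,"ty":0.33,"tz":0.12,"rx":-0.71,"ry":-0.5,"rz":0.0,"grip":-1.0},
    {"tx":-0.23,"ty":0.33,"tz":0.12,"rx":-0.71,"ry":-0.5,"rz":0.0,"grip":-1.0},
    {"tx":-0.23,"ty":0.33,"tz":0.12,"rx":-0.71,"ry":-0.5,"rz":0.0,"grip":-1.0},
    {"tx":-0.23,"ty":0.33,"tz":0.12,"rx":-0.71,"ry":-0.5,"rz":0.0,"grip":-1.0},
    {"tx":-0.23,"ty":0.33,"tz":0.12,"rx":-0.71,"ry":-0.5,"rz":0.0,"grip":-1.0},
    {"tx":-0.23,"ty":0.33,"tz":0.12,"rx":-0.71,"ry":-0.5,"rz":0.0,"grip":-1.0},
    {"tx":-0.23,"ty":0.33,"tz":0.12,"rx":-0.71,"ry":-0.5,"rz":0.0,"grip":-1.0},
    {"tx":-0.23,"ty":0.33,"tz":0.12,"rx":-0.71,"ry":-0.5,"rz":0.0,"grip":-1.0},
    {"tx":-0.23,"ty":0.33,"tz":0.12,"rx":-0.71,"ry":-0.5,"rz":0.0,"grip":-1.0},
    {"tx":-0.23,"ty":0.33,"tz":0.12,"rx":-0.71,"ry":-0.5,"rz":0.0,"grip":-1.0},
  ],
)

```text
clock: 15.52
tcp_pos: [0.4537, 0.2676, 0.173]
orientation: [0.91, 1.755, -0.635]
contact_force: [-0.3, -0.8, -0.5]
grip_width: 0.0857
```

```bash
python3 rec.py; python3 pose.py -54.8 70 .455 .266 .091
```

```text
15.53 [-0.779  0.779 -0.543  1.891  1.088  1.808 -1.287] [0.4537 0.2676 0.173 ] [ 0.91   1.755 -0.635] [-0.3 -0.8 -0.5] 0.0857
rot units [-0.019 -0.014  0.002] shift units [ 0.066 -0.078 -4.101]
```

Emit:
drive_tool(
  commands=[
    {"tx":0.02,"ty":-0.02,"tz":-0.9,"rx":0.0,"ry":0.0,"rz":0.0,"grip":-1.0},
    {"tx":0.02,"ty":-0.02,"tz":-0.9,"rx":0.0,"ry":0.0,"rz":0.0,"grip":-1.0},
    {"tx":0.02,"ty":-0.02,"tz":-0.9,"rx":0.0,"ry":0.0,"rz":0.0,"grip":-1.0},
    {"tx":0.0,"ty":0.0,"tz":-0.9,"rx":0.0,"ry":0.0,"rz":0.0,"grip":-1.0},
    {"tx":0.0,"ty":0.0,"tz":-0.5,"rx":0.0,"ry":0.0,"rz":0.0,"grip":-1.0},
  ],
)

```text
clock: 16.15
tcp_pos: [0.4553, 0.2648, 0.0893]
orientation: [0.911, 1.758, -0.636]
contact_force: [0.3, -0.4, -0.3]
grip_width: 0.0854
```

```bash
python3 rec.py; python3 pose.py -54.8 70 .509 .189 .057
python3 - <<'E'
from h import *
f=eyes.grab_frame("wrist"); cv2.imwrite("pics/w4.png",f["frame"])
E
```

```text
16.15 [-0.795  0.92  -0.51   1.881  1.128  1.75  -1.394] [0.4553 0.2648 0.0893] [ 0.911  1.758 -0.636] [ 0.3 -0.4 -0.3] 0.0854
rot units [-0.029 -0.037  0.009] shift units [ 2.684 -3.792 -1.615]
```

View pics/w4.png

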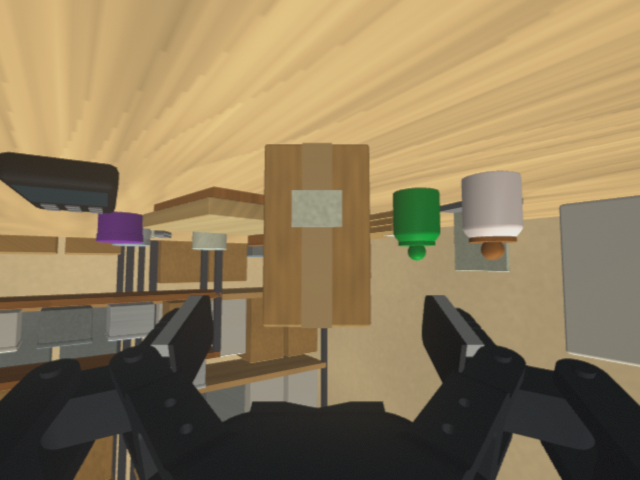

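Wrist view (upside down): the carton spans columns 264 to 370, centred between the pad edges at 212 and 424. Advancing and gripping.

Emit:
drive_tool(
  commands=[
    {"tx":0.45,"ty":-0.63,"tz":-0.27,"rx":0.0,"ry":0.0,"rz":0.0,"grip":-1.0},
    {"tx":0.45,"ty":-0.63,"tz":-0.27,"rx":0.0,"ry":0.0,"rz":0.0,"grip":-1.0},
    {"tx":0.45,"ty":-0.63,"tz":-0.27,"rx":0.0,"ry":0.0,"rz":0.0,"grip":-1.0},
    {"tx":0.45,"ty":-0.63,"tz":-0.27,"rx":0.0,"ry":0.0,"rz":0.0,"grip":-1.0},
    {"tx":0.45,"ty":-0.63,"tz":-0.27,"rx":0.0,"ry":0.0,"rz":0.0,"grip":-1.0},
    {"tx":0.45,"ty":-0.63,"tz":-0.27,"rx":0.0,"ry":0.0,"rz":0.0,"grip":-1.0},
  ],
)

```text
clock: 16.95
tcp_pos: [0.5098, 0.1889, 0.0577]
orientation: [0.911, 1.758, -0.635]
contact_force: [0.1, -1.0, 0.4]
grip_width: 0.0855
```

Emit:
drive_tool(
  commands=[
    {"tx":0.0,"ty":0.0,"tz":0.0,"rx":0.0,"ry":0.0,"rz":0.0,"grip":0.2},
    {"tx":0.0,"ty":0.0,"tz":0.0,"rx":0.0,"ry":0.0,"rz":0.0,"grip":0.2},
    {"tx":0.0,"ty":0.0,"tz":0.0,"rx":0.0,"ry":0.0,"rz":0.0,"grip":0.2},
    {"tx":0.0,"ty":0.0,"tz":0.0,"rx":0.0,"ry":0.0,"rz":0.0,"grip":0.2},
  ],
  grip_force=60,
)

```text
clock: 17.45
tcp_pos: [0.5089, 0.1905, 0.058]
orientation: [0.91, 1.759, -0.634]
contact_force: [-1.1, 0.3, 0.2]
grip_width: 0.0634
```

```bash
python3 rec.py
python3 - <<'E'
from h import *
f=eyes.grab_frame("side"); cv2.imwrite("pics/s4.png",f["frame"])
E
```

```text
17.45 [-0.686  0.941 -0.447  1.953  1.254  1.646 -1.407] [0.5089 0.1905 0.058 ] [ 0.91   1.759 -0.634] [-1.1  0.3  0.2] 0.0634
```

View pics/s4.png

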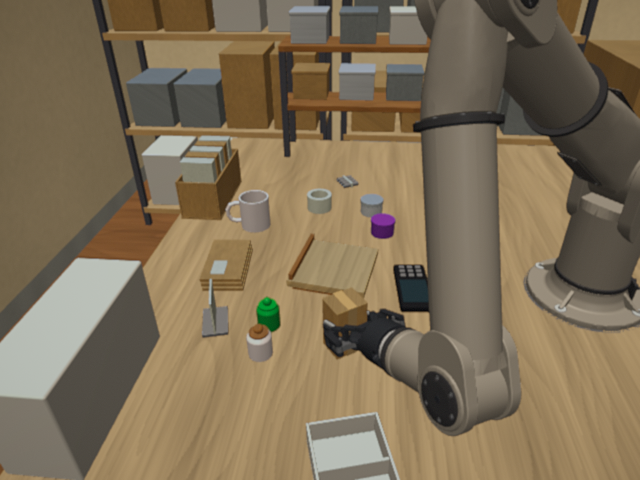

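The side view shows the carton held at (345,310), still upright. I'll lift it and turn it over in the air.

Emit:
drive_tool(
  commands=[
    {"tx":0.0,"ty":0.0,"tz":0.8,"rx":0.0,"ry":0.0,"rz":0.0,"grip":0.2},
    {"tx":0.0,"ty":0.0,"tz":1.0,"rx":0.0,"ry":0.0,"rz":0.0,"grip":0.2},
    {"tx":0.0,"ty":0.0,"tz":1.0,"rx":0.0,"ry":0.0,"rz":0.0,"grip":0.2},
    {"tx":0.07,"ty":-0.5,"tz":0.3,"rx":0.4,"ry":0.28,"rz":0.0,"grip":0.2},
    {"tx":0.07,"ty":-0.5,"tz":0.3,"rx":0.7,"ry":0.49,"rz":0.0,"grip":0.2},
    {"tx":0.07,"ty":-0.5,"tz":0.3,"rx":0.7,"ry":0.49,"rz":0.0,"grip":0.2},
    {"tx":0.07,"ty":-0.5,"tz":0.3,"rx":0.7,"ry":0.49,"rz":0.0,"grip":0.2},
    {"tx":0.07,"ty":-0.5,"tz":0.3,"rx":0.7,"ry":0.49,"rz":0.0,"grip":0.2},
  ],
)

```text
clock: 18.5
tcp_pos: [0.5162, 0.1395, 0.146]
orientation: [1.159, 2.236, -0.399]
contact_force: [0.9, -0.5, -2.5]
grip_width: 0.0631
```

```bash
python3 rec.py; python3 pose.py -54.8 -20 .527 .054 .17
```

```text
18.5 [-0.25   0.493 -0.649  2.059  1.043  1.196 -0.924] [0.5162 0.1395 0.146 ] [ 1.159  2.236 -0.399] [ 0.9 -0.5 -2.5] 0.0631
rot units [5.940e+00 4.214e+00 4.000e-03] shift units [ 0.541 -4.277  1.201]
```

Emit:
drive_tool(
  commands=[
    {"tx":0.06,"ty":-0.47,"tz":0.15,"rx":0.66,"ry":0.468,"rz":0.0,"grip":0.2},
    {"tx":0.06,"ty":-0.47,"tz":0.15,"rx":0.66,"ry":0.468,"rz":0.0,"grip":0.2},
    {"tx":0.06,"ty":-0.47,"tz":0.15,"rx":0.66,"ry":0.468,"rz":0.0,"grip":0.2},
    {"tx":0.06,"ty":-0.47,"tz":0.15,"rx":0.66,"ry":0.468,"rz":0.0,"grip":0.2},
    {"tx":0.06,"ty":-0.47,"tz":0.15,"rx":0.66,"ry":0.468,"rz":0.0,"grip":0.2},
    {"tx":0.06,"ty":-0.47,"tz":0.15,"rx":0.66,"ry":0.468,"rz":0.0,"grip":0.2},
    {"tx":0.06,"ty":-0.47,"tz":0.15,"rx":0.66,"ry":0.468,"rz":0.0,"grip":0.2},
    {"tx":0.06,"ty":-0.47,"tz":0.15,"rx":0.66,"ry":0.468,"rz":0.0,"grip":0.2},
    {"tx":0.06,"ty":-0.47,"tz":0.15,"rx":0.66,"ry":0.468,"rz":0.0,"grip":0.2},
  ],
)

```text
clock: 19.62
tcp_pos: [0.5266, 0.0541, 0.1724]
orientation: [-1.298, -2.507, -0.226]
contact_force: [0.5, 0.2, -1.9]
grip_width: 0.0634
```

```bash
python3 rec.py; python3 pose.py -10 -20 .530 -.018 .125;  python3 - <<'E'
from h import *
f=eyes.grab_frame("side"); cv2.imwrite("pics/s5.png",f["frame"])
f=eyes.grab_frame("scene"); cv2.imwrite("pics/c5.png",f["frame"])
E
```

```text
19.62 [ 0.628  0.599 -0.922  1.786  0.161  1.111  0.301] [0.5266 0.0541 0.1724] [-1.298 -2.507 -0.226] [ 0.5  0.2 -1.9] 0.0634
rot units [1.50e-02 1.00e-03 5.59e+00] shift units [ 0.171 -3.607 -2.371]
```

View pics/s5.png

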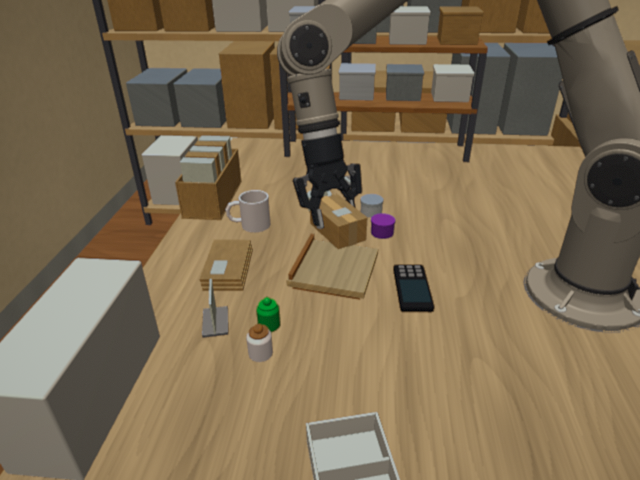

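View pics/c5.png

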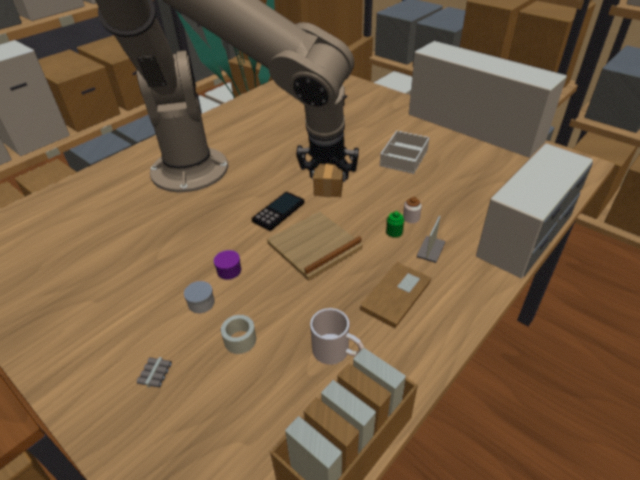

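Both views show the carton held flat, lying on its large face (side 340,220). I'll yaw it onto the riser axis and hover.

Emit:
drive_tool(
  commands=[
    {"tx":0.09,"ty":-0.48,"tz":-0.1,"rx":0.0,"ry":0.0,"rz":0.7,"grip":0.2},
    {"tx":0.09,"ty":-0.48,"tz":-0.2,"rx":0.0,"ry":0.0,"rz":0.7,"grip":0.2},
    {"tx":0.09,"ty":-0.48,"tz":-0.4,"rx":0.0,"ry":0.0,"rz":0.7,"grip":0.2},
    {"tx":0.09,"ty":-0.48,"tz":-0.4,"rx":0.0,"ry":0.0,"rz":0.7,"grip":0.2},
    {"tx":0.09,"ty":-0.48,"tz":-0.4,"rx":0.0,"ry":0.0,"rz":0.7,"grip":0.2},
    {"tx":0.09,"ty":-0.48,"tz":-0.4,"rx":0.0,"ry":0.0,"rz":0.7,"grip":0.2},
    {"tx":0.09,"ty":-0.48,"tz":-0.4,"rx":0.0,"ry":0.0,"rz":0.7,"grip":0.2},
    {"tx":0.09,"ty":-0.48,"tz":-0.4,"rx":0.0,"ry":0.0,"rz":0.7,"grip":0.2},
  ],
)

```text
clock: 20.72
tcp_pos: [0.5411, -0.0216, 0.1178]
orientation: [-0.237, -2.787, -0.035]
contact_force: [1.1, 0.9, -1.6]
grip_width: 0.0631
```

```bash
python3 rec.py; python3 pose.py -10 -20 .541 -.023 .0432;  python3 - <<'E'
from h import *
f=eyes.grab_frame("side"); cv2.imwrite("pics/s6.png",f["frame"][150:390,160:480].repeat(2,0).repeat(2,1)); W=cloud(f); np.save("side6.npy",W)
f=eyes.grab_frame("scene"); W2=cloud(f); np.save("scene6.npy",W2); cv2.imwrite("pics/c6.png",f["frame"][120:340,180:480].repeat(2,0).repeat(2,1))
E
```

```text
20.73 [ 0.6    0.785 -0.955  1.675  0.481  1.337  0.906] [ 0.5411 -0.0216  0.1178] [-0.237 -2.787 -0.035] [ 1.1  0.9 -1.6] 0.0631
rot units [ 0.034  0.025 -0.041] shift units [-0.005 -0.069 -3.731]
```

View pics/s6.png

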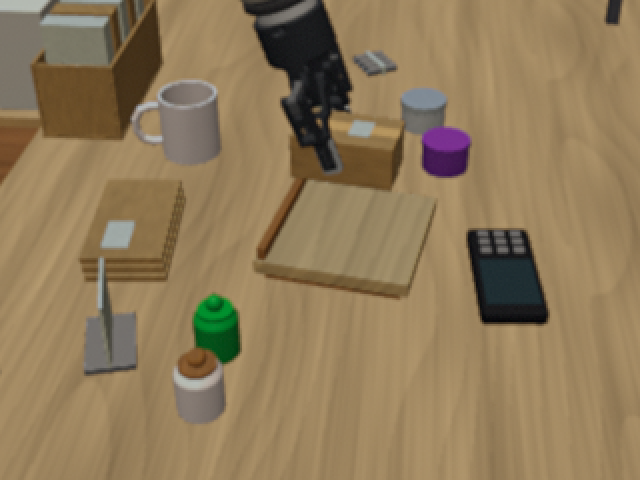

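View pics/c6.png

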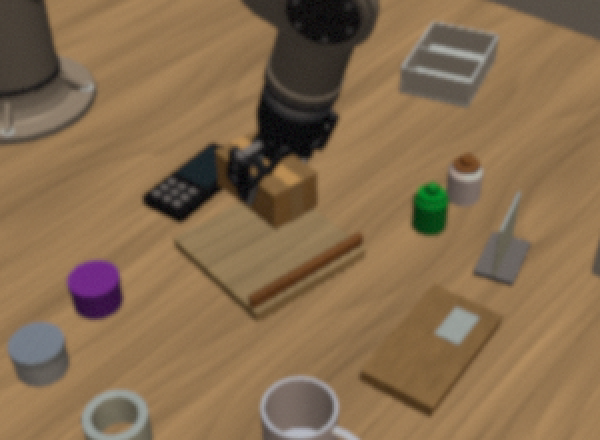

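```bash
cat > flat.py <<'E'
from h import *
import sys
zlo,zhi=float(sys.argv[2]),float(sys.argv[3])
for n in ("side","scene"):
    W=np.load(n+sys.argv[1]+".npy").reshape(-1,3); W=W[np.isfinite(W[:,0])]
    P=W[(W[:,0]>.44)&(W[:,0]<.64)&(abs(W[:,1]+.02)<.065)&(W[:,2]>zlo)&(W[:,2]<zhi)]
    ztop=np.percentile(P[:,2],90)
    # top plane via RANSAC
    rng=np.random.default_rng(0);best=None
    T=P[P[:,2]>zlo+.6*(zhi-zlo)]
    for _ in range(300):
        a,b,c=T[rng.choice(len(T),3,False)]; nn=np.cross(b-a,c-a); l=np.linalg.norm(nn)
        if l<1e-6: continue
        nn/=l
        if abs(nn[2])<.95: continue
        k=np.abs((T-a)@nn)<.0015
        if best is None or k.sum()>best.sum(): best=k
    Q=T[best]; A=np.c_[Q[:,:2]-Q[:,:2].mean(0),np.ones(len(Q))]; c=np.linalg.lstsq(A,Q[:,2],rcond=None)[0]
    print(n,len(P),"top n",len(Q),"tilt dz/dx,dz/dy deg",np.degrees(c[:2]).round(2),"z",c[2].round(4),"centroid",Q.mean(0).round(4),"rect",cv2.minAreaRect((Q[:,:2]*1000).astype(np.float32)))
E
python3 flat.py 6 .10 .17
```

```text
side 1704 top n 500 tilt dz/dx,dz/dy deg [ 0.22 -0.75] z 0.1605 centroid [ 0.521  -0.0162  0.1605] rect ((534.686279296875, -13.6142578125), (82.01897430419922, 109.10199737548828), 73.30274963378906)
scene 1172 top n 298 tilt dz/dx,dz/dy deg [-0.22 -0.41] z 0.1581 centroid [ 0.5554 -0.0257  0.1581] rect ((538.650146484375, -21.641986846923828), (90.19969177246094, 111.47553253173828), 82.83751678466797)
```

The carton is flat to within 0.5° and sits over the riser. Lowering.

Emit:
drive_tool(
  commands=[
    {"tx":0.0,"ty":-0.07,"tz":-0.7,"rx":0.03,"ry":0.02,"rz":-0.04,"grip":0.2},
    {"tx":0.0,"ty":0.0,"tz":-0.9,"rx":0.0,"ry":0.0,"rz":0.0,"grip":0.2},
    {"tx":0.0,"ty":0.0,"tz":-0.9,"rx":0.0,"ry":0.0,"rz":0.0,"grip":0.2},
    {"tx":0.0,"ty":0.0,"tz":-0.8,"rx":0.0,"ry":0.0,"rz":0.0,"grip":0.2},
    {"tx":0.0,"ty":0.0,"tz":-0.2,"rx":0.0,"ry":0.0,"rz":0.0,"grip":0.2},
  ],
)

```text
clock: 21.45
tcp_pos: [0.5405, -0.0229, 0.0455]
orientation: [-0.25, -2.779, -0.047]
contact_force: [-0.0, 0.0, -1.1]
grip_width: 0.0634
```

```bash
python3 rec.py; python3 pose.py -10 -20 .541 -.023 .0432
```

```text
21.45 [ 0.575  0.876 -0.903  1.702  0.542  1.239  0.876] [ 0.5405 -0.0229  0.0455] [-0.25  -2.779 -0.047] [-0.   0.  -1.1] 0.0634
rot units [-0.015 -0.022  0.037] shift units [ 0.024 -0.003 -0.115]
```

Emit:
drive_tool(
  commands=[
    {"tx":0.0,"ty":0.0,"tz":-0.08,"rx":-0.01,"ry":-0.02,"rz":0.03,"grip":0.2},
    {"tx":0.0,"ty":0.0,"tz":-0.04,"rx":0.0,"ry":0.0,"rz":0.0,"grip":0.2},
  ],
)

```text
clock: 21.7
tcp_pos: [0.5417, -0.0227, 0.0451]
orientation: [-0.244, -2.786, -0.044]
contact_force: [0.7, -0.3, -0.4]
grip_width: 0.0635
```

Emit:
drive_tool(
  commands=[
    {"tx":0.0,"ty":0.0,"tz":-0.04,"rx":0.0,"ry":0.0,"rz":0.0,"grip":0.2},
  ],
)

```text
clock: 21.82
tcp_pos: [0.5417, -0.0229, 0.0443]
orientation: [-0.245, -2.786, -0.044]
contact_force: [-0.1, -0.5, -1.0]
grip_width: 0.0632
```

Emit:
drive_tool(
  commands=[
    {"tx":0.0,"ty":0.0,"tz":-0.05,"rx":0.0,"ry":0.0,"rz":0.0,"grip":0.2},
    {"tx":0.0,"ty":0.0,"tz":-0.05,"rx":0.0,"ry":0.0,"rz":0.0,"grip":0.2},
  ],
)

```text
clock: 22.08
tcp_pos: [0.5415, -0.023, 0.042]
orientation: [-0.245, -2.785, -0.044]
contact_force: [0.3, -0.6, 3.1]
grip_width: 0.0636
```

Emit:
drive_tool(
  commands=[
    {"tx":0.0,"ty":0.0,"tz":-0.05,"rx":0.0,"ry":0.0,"rz":0.0,"grip":0.2},
  ],
)

```text
clock: 22.2
tcp_pos: [0.5417, -0.023, 0.0417]
orientation: [-0.245, -2.785, -0.044]
contact_force: [0.7, -1.8, 9.7]
grip_width: 0.0635
```

Emit:
drive_tool(
  commands=[
    {"tx":0.0,"ty":0.0,"tz":0.04,"rx":0.0,"ry":0.0,"rz":0.0,"grip":0.2},
    {"tx":0.15,"ty":-0.026,"tz":0.0,"rx":0.0,"ry":0.0,"rz":0.0,"grip":0.2},
    {"tx":0.15,"ty":-0.026,"tz":0.0,"rx":0.0,"ry":0.0,"rz":0.0,"grip":0.2},
    {"tx":0.1,"ty":-0.018,"tz":0.0,"rx":0.0,"ry":0.0,"rz":0.0,"grip":0.2},
  ],
)

```text
clock: 22.7
tcp_pos: [0.5487, -0.0241, 0.0417]
orientation: [-0.244, -2.783, -0.044]
contact_force: [-4.4, 0.8, 4.7]
grip_width: 0.0636
```

Emit:
drive_tool(
  commands=[
    {"tx":0.05,"ty":-0.009,"tz":0.0,"rx":0.0,"ry":0.0,"rz":0.0,"grip":0.2},
  ],
)

```text
clock: 22.82
tcp_pos: [0.5498, -0.0243, 0.0417]
orientation: [-0.244, -2.783, -0.044]
contact_force: [-4.3, -0.4, 5.2]
grip_width: 0.0632
```

Emit:
drive_tool(
  commands=[
    {"tx":0.05,"ty":-0.009,"tz":0.0,"rx":0.0,"ry":0.0,"rz":0.0,"grip":0.2},
  ],
)

```text
clock: 22.95
tcp_pos: [0.5508, -0.0245, 0.0417]
orientation: [-0.244, -2.783, -0.044]
contact_force: [-4.1, 0.6, 4.6]
grip_width: 0.0632
```

Emit:
drive_tool(
  commands=[
    {"tx":0.05,"ty":-0.009,"tz":0.0,"rx":0.0,"ry":0.0,"rz":0.0,"grip":0.2},
  ],
)

```text
clock: 23.08
tcp_pos: [0.5518, -0.0247, 0.0417]
orientation: [-0.244, -2.783, -0.044]
contact_force: [-4.4, 0.6, 5.2]
grip_width: 0.0631
```

Emit:
drive_tool(
  commands=[
    {"tx":0.05,"ty":-0.009,"tz":0.0,"rx":0.0,"ry":0.0,"rz":0.0,"grip":0.2},
  ],
)

```text
clock: 23.2
tcp_pos: [0.5528, -0.0249, 0.0417]
orientation: [-0.244, -2.783, -0.044]
contact_force: [-3.7, 0.3, 4.8]
grip_width: 0.0632
```

Emit:
drive_tool(
  commands=[
    {"tx":0.05,"ty":-0.009,"tz":0.0,"rx":0.0,"ry":0.0,"rz":0.0,"grip":0.2},
  ],
)

```text
clock: 23.32
tcp_pos: [0.5538, -0.025, 0.0418]
orientation: [-0.244, -2.783, -0.044]
contact_force: [-5.0, -0.5, 5.0]
grip_width: 0.0634
```

Emit:
drive_tool(
  commands=[
    {"tx":0.05,"ty":-0.009,"tz":0.0,"rx":0.0,"ry":0.0,"rz":0.0,"grip":0.2},
  ],
)

```text
clock: 23.45
tcp_pos: [0.5544, -0.0251, 0.0418]
orientation: [-0.244, -2.782, -0.044]
contact_force: [-7.2, -0.0, 6.0]
grip_width: 0.0629
```

Emit:
drive_tool(
  commands=[
    {"tx":0.05,"ty":-0.009,"tz":0.0,"rx":0.0,"ry":0.0,"rz":0.0,"grip":0.2},
  ],
)

```text
clock: 23.58
tcp_pos: [0.5544, -0.0251, 0.0417]
orientation: [-0.243, -2.78, -0.043]
contact_force: [-10.7, 0.1, 6.7]
grip_width: 0.0637
```

Emit:
drive_tool(
  commands=[
    {"tx":0.05,"ty":-0.009,"tz":0.0,"rx":0.0,"ry":0.0,"rz":0.0,"grip":0.2},
  ],
)

```text
clock: 23.7
tcp_pos: [0.5543, -0.0252, 0.0417]
orientation: [-0.242, -2.778, -0.043]
contact_force: [-13.5, 0.4, 8.8]
grip_width: 0.0636
```

The force rises with no further motion, so the end is home against the stop. I'll ease off, release, and retreat along the tool axis.

Emit:
drive_tool(
  commands=[
    {"tx":-0.1,"ty":0.018,"tz":0.02,"rx":0.0,"ry":0.0,"rz":0.0,"grip":0.2},
    {"tx":0.0,"ty":0.0,"tz":0.0,"rx":0.0,"ry":0.0,"rz":0.0,"grip":-1.0},
    {"tx":0.0,"ty":0.0,"tz":0.0,"rx":0.0,"ry":0.0,"rz":0.0,"grip":-1.0},
    {"tx":0.0,"ty":0.0,"tz":0.0,"rx":0.0,"ry":0.0,"rz":0.0,"grip":-1.0},
    {"tx":0.33,"ty":-0.06,"tz":0.94,"rx":0.0,"ry":0.0,"rz":0.0,"grip":-1.0},
    {"tx":0.33,"ty":-0.06,"tz":0.94,"rx":0.0,"ry":0.0,"rz":0.0,"grip":-1.0},
    {"tx":0.33,"ty":-0.06,"tz":0.94,"rx":0.0,"ry":0.0,"rz":0.0,"grip":-1.0},
    {"tx":0.33,"ty":-0.06,"tz":0.94,"rx":0.0,"ry":0.0,"rz":0.0,"grip":-1.0},
    {"tx":0.0,"ty":0.0,"tz":1.0,"rx":0.0,"ry":0.0,"rz":0.0,"grip":-1.0},
  ],
)

```text
clock: 24.82
tcp_pos: [0.5823, -0.0303, 0.1387]
orientation: [-0.245, -2.785, -0.044]
contact_force: [-0.0, -0.5, 0.3]
grip_width: 0.0853
```

```bash
python3 rec.py; python3 pose.py -10 0 .44 -.006 .16;  python3 - <<'E'
from h import *
f=eyes.grab_frame("side"); cv2.imwrite("pics/s7.png",cv2.resize(f["frame"][200:320,260:420],(800,600))); W=cloud(f); np.save("side7.npy",W)
f=eyes.grab_frame("scene"); W2=cloud(f); np.save("scene7.npy",W2); cv2.imwrite("pics/c7.png",cv2.resize(f["frame"][185:305,240:400],(800,600)))
E
python3 flat.py 7 .05 .092
```

```text
24.82 [ 0.573  0.811 -0.942  1.552  0.477  1.418  0.94 ] [ 0.5823 -0.0303  0.1387] [-0.245 -2.785 -0.044] [-0.  -0.5  0.3] 0.0853
rot units [-0.44  -2.443  0.008] shift units [-7.117  1.213  1.064]
side 1500 top n 638 tilt dz/dx,dz/dy deg [-0.28 -0.22] z 0.0844 centroid [ 0.548  -0.0222  0.0844] rect ((549.5606689453125, -23.029369354248047), (67.00302124023438, 110.34635162353516), 80.32191467285156)
scene 1207 top n 502 tilt dz/dx,dz/dy deg [-0.19 -1.2 ] z 0.0829 centroid [ 0.5577 -0.0292  0.0829] rect ((551.069580078125, -25.470050811767578), (65.77208709716797, 113.56660461425781), 80.35719299316406)
```

View pics/s7.png

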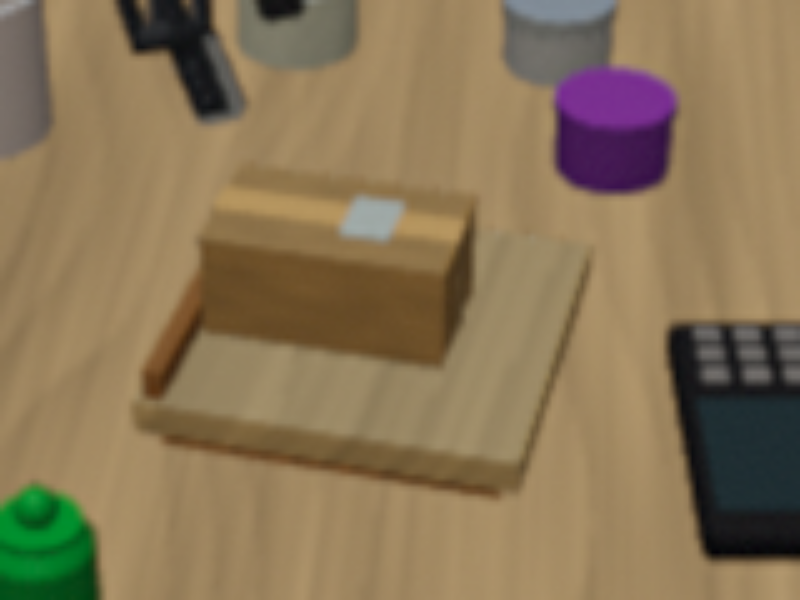

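View pics/c7.png

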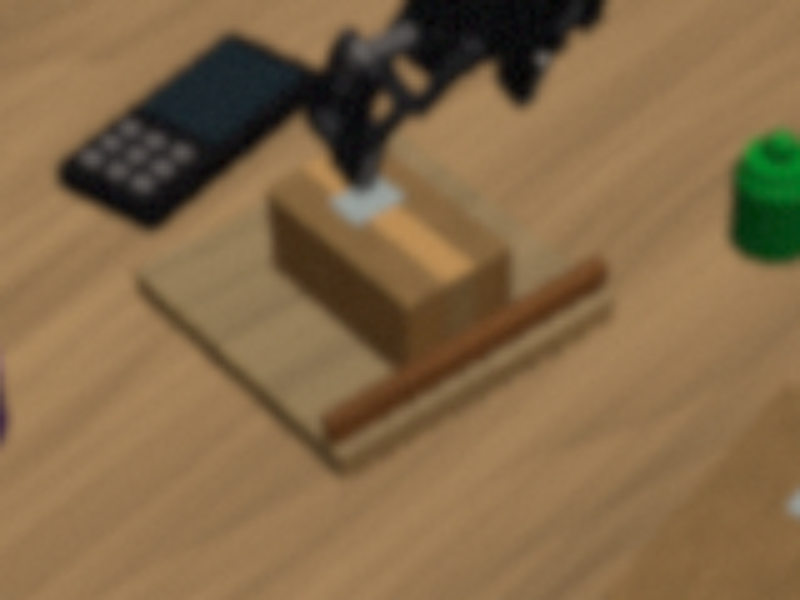

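The carton lies flat, parallel to the stop (yaw -9.65° against the riser's -10°) and centred within about 1 to 2 mm. I'll nudge the near end with shut fingers to seat it flush.

Emit:
drive_tool(
  commands=[
    {"tx":-0.5,"ty":0.1,"tz":0.8,"rx":-0.07,"ry":-0.4,"rz":0.0,"grip":1.0},
    {"tx":-1.0,"ty":0.18,"tz":0.0,"rx":-0.07,"ry":-0.4,"rz":0.0,"grip":1.0},
    {"tx":-1.0,"ty":0.18,"tz":0.0,"rx":-0.07,"ry":-0.4,"rz":0.0,"grip":1.0},
    {"tx":-1.0,"ty":0.18,"tz":0.0,"rx":-0.07,"ry":-0.4,"rz":0.0,"grip":1.0},
    {"tx":-1.0,"ty":0.18,"tz":0.0,"rx":-0.07,"ry":-0.4,"rz":0.0,"grip":1.0},
    {"tx":-1.0,"ty":0.18,"tz":0.0,"rx":-0.09,"ry":-0.44,"rz":0.0,"grip":1.0},
    {"tx":-0.8,"ty":0.12,"tz":0.0,"rx":0.0,"ry":0.0,"rz":0.0,"grip":1.0},
  ],
)

```text
clock: 25.8
tcp_pos: [0.4534, -0.0079, 0.1529]
orientation: [-0.273, -3.127, 0.003]
contact_force: [0.8, 0.0, 0.7]
grip_width: 0.0006
```

```bash
python3 rec.py; python3 pose.py -10 0 .455 -.008 .052
```

```text
25.8 [ 0.808  0.428 -1.111  2.089  0.489  0.917  0.818] [ 0.4534 -0.0079  0.1529] [-2.730e-01 -3.127e+00  3.000e-03] [0.8 0.  0.7] 0.0006
rot units [ 0.013 -0.02  -0.004] shift units [ 7.900e-02 -5.000e-03 -5.046e+00]
```

Emit:
drive_tool(
  commands=[
    {"tx":0.0,"ty":0.0,"tz":-1.0,"rx":0.0,"ry":0.0,"rz":0.0,"grip":1.0},
    {"tx":0.0,"ty":0.0,"tz":-1.0,"rx":0.0,"ry":0.0,"rz":0.0,"grip":1.0},
    {"tx":0.0,"ty":0.0,"tz":-1.0,"rx":0.0,"ry":0.0,"rz":0.0,"grip":1.0},
    {"tx":0.0,"ty":0.0,"tz":-1.0,"rx":0.0,"ry":0.0,"rz":0.0,"grip":1.0},
    {"tx":0.0,"ty":0.0,"tz":-1.0,"rx":0.0,"ry":0.0,"rz":0.0,"grip":1.0},
    {"tx":0.5,"ty":-0.09,"tz":0.0,"rx":0.0,"ry":0.0,"rz":0.0,"grip":1.0},
    {"tx":0.4,"ty":-0.07,"tz":0.0,"rx":0.0,"ry":0.0,"rz":0.0,"grip":1.0},
  ],
)

```text
clock: 26.68
tcp_pos: [0.4753, -0.011, 0.0538]
orientation: [-0.275, -3.129, -0.001]
contact_force: [0.3, 0.2, 0.5]
grip_width: 0.0002
```

Emit:
drive_tool(
  commands=[
    {"tx":0.15,"ty":-0.026,"tz":0.0,"rx":0.0,"ry":0.0,"rz":0.0,"grip":1.0},
    {"tx":0.15,"ty":-0.026,"tz":0.0,"rx":0.0,"ry":0.0,"rz":0.0,"grip":1.0},
  ],
)

```text
clock: 26.92
tcp_pos: [0.4803, -0.0121, 0.0537]
orientation: [-0.275, -3.129, 0.0]
contact_force: [0.2, 0.4, -0.4]
grip_width: 0.0001
```

Emit:
drive_tool(
  commands=[
    {"tx":0.1,"ty":-0.018,"tz":0.0,"rx":0.0,"ry":0.0,"rz":0.0,"grip":1.0},
  ],
)

```text
clock: 27.05
tcp_pos: [0.482, -0.0125, 0.0535]
orientation: [-0.275, -3.129, 0.0]
contact_force: [1.3, 0.5, 0.5]
grip_width: -0.0002
```

Emit:
drive_tool(
  commands=[
    {"tx":0.1,"ty":-0.018,"tz":0.0,"rx":0.0,"ry":0.0,"rz":0.0,"grip":1.0},
  ],
)

```text
clock: 27.18
tcp_pos: [0.4838, -0.0129, 0.0534]
orientation: [-0.275, -3.129, 0.001]
contact_force: [-0.0, -0.1, 0.0]
grip_width: 0.0
```

Emit:
drive_tool(
  commands=[
    {"tx":0.08,"ty":-0.014,"tz":0.0,"rx":0.0,"ry":0.0,"rz":0.0,"grip":1.0},
  ],
)

```text
clock: 27.3
tcp_pos: [0.4854, -0.0131, 0.0533]
orientation: [-0.275, -3.129, 0.0]
contact_force: [-0.6, -0.3, -0.6]
grip_width: 0.0001
```

Emit:
drive_tool(
  commands=[
    {"tx":0.08,"ty":-0.014,"tz":0.0,"rx":0.0,"ry":0.0,"rz":0.0,"grip":1.0},
  ],
)

```text
clock: 27.42
tcp_pos: [0.4864, -0.0133, 0.0532]
orientation: [-0.274, -3.127, 0.001]
contact_force: [-4.9, 1.4, 2.5]
grip_width: -0.0001
```

Emit:
drive_tool(
  commands=[
    {"tx":0.08,"ty":-0.014,"tz":0.0,"rx":0.0,"ry":0.0,"rz":0.0,"grip":1.0},
  ],
)

```text
clock: 27.55
tcp_pos: [0.4864, -0.0133, 0.0529]
orientation: [-0.274, -3.125, 0.002]
contact_force: [-9.2, 1.4, 6.7]
grip_width: -0.0002
```

The near end doesn't move under a 9 N push, so the carton is flush against the stop. Layer one is done; now the tin. Grey tin at (0.455, -0.317) with the purple look-alike at (0.427, -0.209), so I'll turn the jaws away from the latter.

Emit:
drive_tool(
  commands=[
    {"tx":-0.5,"ty":0.09,"tz":0.0,"rx":0.0,"ry":0.0,"rz":0.0,"grip":1.0},
    {"tx":-0.5,"ty":0.09,"tz":0.8,"rx":0.0,"ry":0.0,"rz":0.0,"grip":1.0},
    {"tx":0.0,"ty":0.0,"tz":1.0,"rx":0.0,"ry":0.0,"rz":0.0,"grip":0.0},
    {"tx":0.0,"ty":-0.5,"tz":1.0,"rx":0.0,"ry":0.0,"rz":0.0,"grip":-1.0},
    {"tx":0.0,"ty":-1.0,"tz":0.7,"rx":0.0,"ry":0.0,"rz":-0.4,"grip":-1.0},
    {"tx":0.0,"ty":-1.0,"tz":0.0,"rx":0.0,"ry":0.0,"rz":-0.6,"grip":-1.0},
    {"tx":0.0,"ty":-1.0,"tz":0.0,"rx":0.0,"ry":0.0,"rz":-0.6,"grip":-1.0},
    {"tx":0.0,"ty":-1.0,"tz":0.0,"rx":0.0,"ry":0.0,"rz":-0.6,"grip":-1.0},
    {"tx":0.0,"ty":-1.0,"tz":0.0,"rx":0.0,"ry":0.0,"rz":-0.6,"grip":-1.0},
    {"tx":0.0,"ty":-1.0,"tz":0.0,"rx":0.0,"ry":0.0,"rz":-0.6,"grip":-1.0},
  ],
)

```text
clock: 28.8
tcp_pos: [0.4684, -0.1413, 0.123]
orientation: [-1.011, -2.973, -0.0]
contact_force: [0.6, -0.6, -0.2]
grip_width: 0.0852
```

Emit:
drive_tool(
  commands=[
    {"tx":0.0,"ty":-1.0,"tz":0.0,"rx":0.0,"ry":0.0,"rz":-0.6,"grip":-1.0},
    {"tx":0.0,"ty":-1.0,"tz":0.0,"rx":0.0,"ry":0.0,"rz":-0.6,"grip":-1.0},
    {"tx":0.0,"ty":-1.0,"tz":0.0,"rx":0.0,"ry":0.0,"rz":-0.6,"grip":-1.0},
    {"tx":0.0,"ty":-1.0,"tz":0.0,"rx":0.0,"ry":0.0,"rz":-0.4,"grip":-1.0},
    {"tx":0.0,"ty":-1.0,"tz":0.0,"rx":0.0,"ry":0.0,"rz":0.0,"grip":-1.0},
    {"tx":0.0,"ty":-1.0,"tz":0.0,"rx":0.0,"ry":0.0,"rz":0.0,"grip":-1.0},
    {"tx":0.0,"ty":-1.0,"tz":0.0,"rx":0.0,"ry":0.0,"rz":0.0,"grip":-1.0},
    {"tx":-0.2,"ty":-1.0,"tz":0.0,"rx":0.0,"ry":0.0,"rz":0.0,"grip":-1.0},
  ],
)

```text
clock: 29.8
tcp_pos: [0.4647, -0.3013, 0.1232]
orientation: [-1.446, -2.788, -0.001]
contact_force: [-0.5, 0.2, 0.9]
grip_width: 0.0852
```

```bash
python3 rec.py
cat > wl.py <<'E'
from h import *
import sys
x,y,z0,z1,rad=map(float,sys.argv[1:6]); name=sys.argv[6]
o=status.get_obs(); f=eyes.grab_frame("wrist"); cv2.imwrite(f"pics/{name}.png",f["frame"])
W=cloud(f,wristT(f,o)); P=W[np.isfinite(W[...,0])&(W[...,2]>z0)&(W[...,2]<z1)]; P=P[np.hypot(P[:,0]-x,P[:,1]-y)<rad]
if len(P)>10:
    e=cv2.fitEllipse(cv2.convexHull((P[:,:2]*1000).astype(np.float32)))
    print(len(P),"ellipse",e,"circle",cv2.minEnclosingCircle((P[:,:2]*1000).astype(np.float32)),"rect",cv2.minAreaRect((P[:,:2]*1000).astype(np.float32)),"z",np.median(P[:,2]))
E
python3 wl.py .455 -.3175 .037 .05 .045 w5
```

```text
29.8 [ 1.071  0.531 -0.788  1.904  0.474  0.903  0.664] [ 0.4647 -0.3013  0.1232] [-1.446e+00 -2.788e+00 -1.000e-03] [-0.5  0.2  0.9] 0.0852
6308 ellipse ((458.11224365234375, -316.3766784667969), (61.272159576416016, 61.608642578125), 16.98897361755371) circle ((458.4003601074219, -316.4278869628906), 31.098323822021484) rect ((458.2286071777344, -316.4001159667969), (61.00987243652344, 61.24785232543945), 66.7073974609375) z 0.04139506002537757
```

View pics/w5.png

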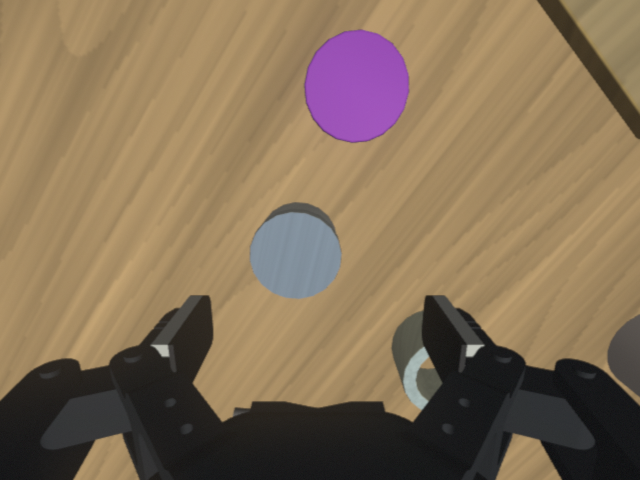

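Wrist view: the grey tin is at (295,253), centre (0.4583, -0.3164), and the purple look-alike at (357,86) is clear of the jaws. Descending.

Emit:
drive_tool(
  commands=[
    {"tx":-0.16,"ty":-0.38,"tz":-0.6,"rx":0.0,"ry":0.0,"rz":0.0,"grip":-1.0},
    {"tx":-0.16,"ty":-0.38,"tz":-0.9,"rx":0.0,"ry":0.0,"rz":0.0,"grip":-1.0},
    {"tx":0.0,"ty":0.0,"tz":-1.0,"rx":0.0,"ry":0.0,"rz":0.0,"grip":-1.0},
    {"tx":0.0,"ty":0.0,"tz":-1.0,"rx":0.0,"ry":0.0,"rz":0.0,"grip":-1.0},
    {"tx":0.0,"ty":0.0,"tz":-1.0,"rx":0.0,"ry":0.0,"rz":0.0,"grip":-1.0},
    {"tx":0.0,"ty":0.0,"tz":-0.8,"rx":0.0,"ry":0.0,"rz":0.0,"grip":-1.0},
    {"tx":0.0,"ty":0.0,"tz":-0.3,"rx":0.0,"ry":0.0,"rz":0.0,"grip":-1.0},
  ],
)

```text
clock: 30.72
tcp_pos: [0.4578, -0.3146, 0.01]
orientation: [-1.445, -2.787, -0.001]
contact_force: [-0.2, 0.1, 0.5]
grip_width: 0.0855
```

Emit:
drive_tool(
  commands=[
    {"tx":0.0,"ty":0.0,"tz":0.0,"rx":0.0,"ry":0.0,"rz":0.0,"grip":0.3},
    {"tx":0.0,"ty":0.0,"tz":0.0,"rx":0.0,"ry":0.0,"rz":0.0,"grip":0.3},
    {"tx":0.0,"ty":0.0,"tz":0.0,"rx":0.0,"ry":0.0,"rz":0.0,"grip":0.3},
    {"tx":0.0,"ty":0.0,"tz":0.0,"rx":0.0,"ry":0.0,"rz":0.0,"grip":0.3},
  ],
  grip_force=40,
)

```text
clock: 31.22
tcp_pos: [0.4587, -0.3155, 0.0119]
orientation: [1.447, 2.788, 0.0]
contact_force: [-0.7, -0.2, 4.3]
grip_width: 0.0607
```

```bash
python3 rec.py; python3 pose.py -55 0 .55 -.0245 .15
```

```text
31.23 [ 0.999  0.686 -0.665  1.954  0.635  0.72   0.562] [ 0.4587 -0.3155  0.0119] [1.447 2.788 0.   ] [-0.7 -0.2  4.3] 0.0607
rot units [ 0.     0.002 -0.021] shift units [ 4.565 14.548  6.905]
```

Emit:
drive_tool(
  commands=[
    {"tx":0.0,"ty":0.0,"tz":0.6,"rx":0.0,"ry":0.0,"rz":0.0,"grip":0.3},
    {"tx":0.0,"ty":0.0,"tz":1.0,"rx":0.0,"ry":0.0,"rz":0.0,"grip":0.3},
    {"tx":0.0,"ty":0.0,"tz":1.0,"rx":0.0,"ry":0.0,"rz":0.0,"grip":0.3},
    {"tx":0.1,"ty":0.3,"tz":1.0,"rx":0.0,"ry":0.0,"rz":0.0,"grip":0.3},
    {"tx":0.2,"ty":0.7,"tz":1.0,"rx":0.0,"ry":0.0,"rz":0.0,"grip":0.3},
    {"tx":0.3,"ty":1.0,"tz":1.0,"rx":0.0,"ry":0.0,"rz":0.0,"grip":0.3},
    {"tx":0.3,"ty":1.0,"tz":0.9,"rx":0.0,"ry":0.0,"rz":0.0,"grip":0.3},
    {"tx":0.3,"ty":1.0,"tz":0.5,"rx":0.0,"ry":0.0,"rz":0.0,"grip":0.3},
    {"tx":0.4,"ty":1.0,"tz":0.0,"rx":0.0,"ry":0.0,"rz":0.0,"grip":0.3},
    {"tx":0.4,"ty":1.0,"tz":0.0,"rx":0.0,"ry":0.0,"rz":0.0,"grip":0.3},
  ],
)

```text
clock: 32.48
tcp_pos: [0.4984, -0.1934, 0.1514]
orientation: [-1.445, -2.788, -0.0]
contact_force: [0.1, -0.8, -1.3]
grip_width: 0.0607
```

Emit:
drive_tool(
  commands=[
    {"tx":0.4,"ty":1.0,"tz":0.0,"rx":0.0,"ry":0.0,"rz":0.0,"grip":0.3},
    {"tx":0.4,"ty":1.0,"tz":0.0,"rx":0.0,"ry":0.0,"rz":0.0,"grip":0.3},
    {"tx":0.4,"ty":1.0,"tz":0.0,"rx":0.0,"ry":0.0,"rz":0.0,"grip":0.3},
    {"tx":0.4,"ty":1.0,"tz":0.0,"rx":0.0,"ry":0.0,"rz":0.0,"grip":0.3},
    {"tx":0.4,"ty":1.0,"tz":0.0,"rx":0.0,"ry":0.0,"rz":0.0,"grip":0.3},
    {"tx":0.4,"ty":1.0,"tz":0.0,"rx":0.0,"ry":0.0,"rz":0.0,"grip":0.3},
    {"tx":0.3,"ty":1.0,"tz":0.0,"rx":0.0,"ry":0.0,"rz":0.0,"grip":0.3},
    {"tx":0.1,"ty":0.5,"tz":0.0,"rx":0.0,"ry":0.0,"rz":0.0,"grip":0.3},
    {"tx":0.0,"ty":0.0,"tz":0.0,"rx":0.0,"ry":0.0,"rz":0.0,"grip":0.3},
  ],
)

```text
clock: 33.6
tcp_pos: [0.554, -0.0441, 0.1512]
orientation: [-1.443, -2.789, -0.0]
contact_force: [-0.2, -0.5, -1.6]
grip_width: 0.0602
```

```bash
python3 rec.py; python3 pose.py -55 0 .551 -.024 .0945
python3 - <<'E'
from h import *
f=eyes.grab_frame("side"); cv2.imwrite("pics/s8.png",f["frame"][150:390,160:480].repeat(2,0).repeat(2,1))
f=eyes.grab_frame("scene"); cv2.imwrite("pics/c8.png",f["frame"][80:300,180:480].repeat(2,0).repeat(2,1))
E
```

```text
33.6 [ 0.618  0.51  -0.843  1.876  0.459  0.963  0.183] [ 0.554  -0.0441  0.1512] [-1.443 -2.789 -0.   ] [-0.2 -0.5 -1.6] 0.0602
rot units [-0.006 -0.008 -0.034] shift units [-0.148  1.007 -2.837]
```

View pics/s8.png

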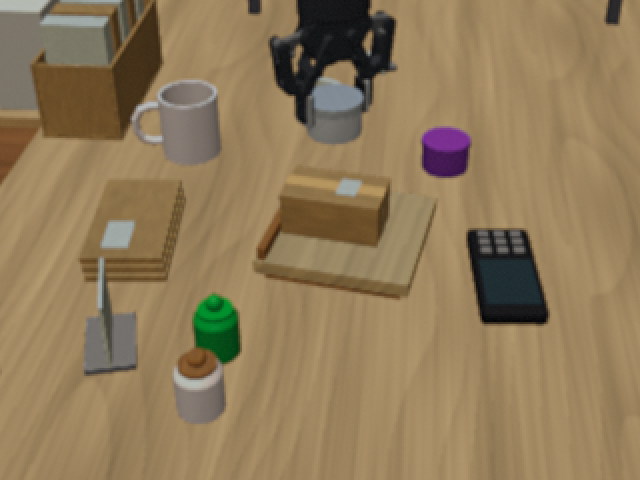

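View pics/c8.png

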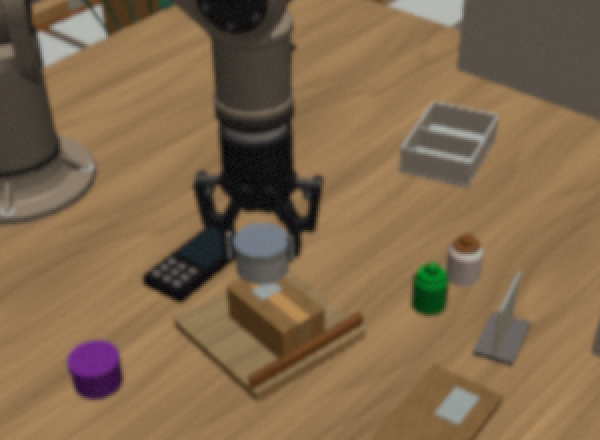

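The tin is held upright (side crop 335,110). Moving over the carton's middle and lowering.

Emit:
drive_tool(
  commands=[
    {"tx":-0.08,"ty":0.5,"tz":0.0,"rx":0.0,"ry":0.0,"rz":-0.03,"grip":0.3},
    {"tx":-0.07,"ty":0.5,"tz":-0.4,"rx":0.0,"ry":0.0,"rz":0.0,"grip":0.3},
    {"tx":0.0,"ty":0.0,"tz":-0.9,"rx":0.0,"ry":0.0,"rz":0.0,"grip":0.3},
    {"tx":0.0,"ty":0.0,"tz":-0.8,"rx":0.0,"ry":0.0,"rz":0.0,"grip":0.3},
    {"tx":0.0,"ty":0.0,"tz":-0.4,"rx":0.0,"ry":0.0,"rz":0.0,"grip":0.3},
    {"tx":0.0,"ty":0.0,"tz":0.0,"rx":0.0,"ry":0.0,"rz":0.0,"grip":0.3},
  ],
)

```text
clock: 34.45
tcp_pos: [0.5506, -0.0254, 0.1003]
orientation: [-1.452, -2.783, 0.001]
contact_force: [-0.2, -0.5, -0.7]
grip_width: 0.0607
```

```bash
python3 rec.py; python3 pose.py -55 0 .551 -.024 .0945
cat > stackm.py <<'E'
from h import *
from scipy.optimize import least_squares
import sys
def fitcyl(P,rr,c0):
    f=least_squares(lambda p:np.hypot(P[:,0]-p[0],P[:,1]-p[1])-rr,c0,loss="soft_l1",f_scale=.0015); return f.x
z0,z1,rr=map(float,sys.argv[1:4]); tag=sys.argv[4]
for n in ("side","scene"):
    f=eyes.grab_frame(n); W=cloud(f); np.save(n+tag+".npy",W)
    x0,y0={"side":(240,160),"scene":(230,150)}[n]
    cv2.imwrite(f"pics/{n}{tag}.png",cv2.resize(f["frame"][y0:y0+150,x0:x0+200],(800,600),interpolation=cv2.INTER_CUBIC))
    P=W.reshape(-1,3); P=P[np.isfinite(P[:,0])]; P=P[(P[:,2]>z0)&(P[:,2]<z1)&(np.hypot(P[:,0]-.551,P[:,1]+.024)<rr+.008)]
    print(n,len(P),"cyl centre",fitcyl(P,rr,[.551,-.024]).round(4))
E
python3 stackm.py .092 .118 .030 9; python3 flat.py 9 .05 .086
```

```text
34.45 [ 0.548  0.57  -0.799  1.923  0.527  0.874  0.086] [ 0.5506 -0.0254  0.1003] [-1.452e+00 -2.783e+00  1.000e-03] [-0.2 -0.5 -0.7] 0.0607
rot units [-0.007 -0.018  0.011] shift units [ 0.018  0.07  -0.288]
side 285 cyl centre [ 0.5487 -0.0269]
scene 225 cyl centre [ 0.5507 -0.0256]
side 1161 top n 402 tilt dz/dx,dz/dy deg [ 0.06 -0.3 ] z 0.0845 centroid [ 0.5432 -0.013   0.0845] rect ((549.7078247070312, -23.13481903076172), (65.82479858398438, 111.11625671386719), 80.51980590820312)
scene 880 top n 271 tilt dz/dx,dz/dy deg [-0.29  1.47] z 0.0828 centroid [ 0.5682 -0.0371  0.0828] rect ((552.4166259765625, -26.931602478027344), (63.58241653442383, 110.615234375), 79.2138900756836)
```

View pics/side9.png

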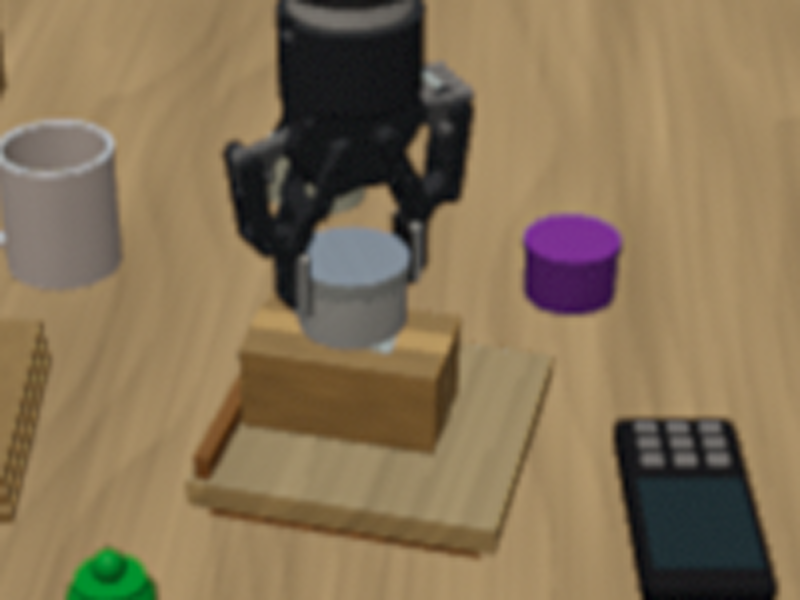

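View pics/scene9.png

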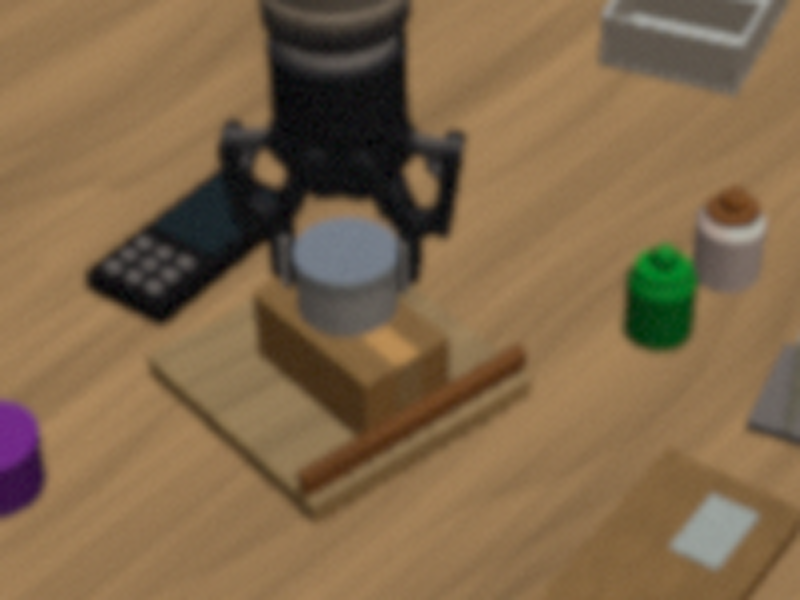

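Emit:
drive_tool(
  commands=[
    {"tx":0.04,"ty":0.09,"tz":-0.15,"rx":0.0,"ry":-0.01,"rz":0.0,"grip":0.3},
    {"tx":0.0,"ty":0.0,"tz":-0.1,"rx":0.0,"ry":0.0,"rz":0.0,"grip":0.3},
    {"tx":0.0,"ty":0.0,"tz":0.0,"rx":0.0,"ry":0.0,"rz":0.0,"grip":0.3},
  ],
)

```text
clock: 34.92
tcp_pos: [0.5519, -0.0234, 0.0962]
orientation: [1.452, 2.786, 0.001]
contact_force: [0.4, -0.6, -1.5]
grip_width: 0.0606
```

Emit:
drive_tool(
  commands=[
    {"tx":0.0,"ty":0.0,"tz":-0.05,"rx":0.0,"ry":0.0,"rz":0.0,"grip":0.3},
  ],
)

```text
clock: 35.05
tcp_pos: [0.5521, -0.0234, 0.0953]
orientation: [1.452, 2.785, 0.002]
contact_force: [-0.5, 0.4, -1.1]
grip_width: 0.0608
```

Emit:
drive_tool(
  commands=[
    {"tx":0.0,"ty":0.0,"tz":-0.05,"rx":0.0,"ry":0.0,"rz":0.0,"grip":0.3},
  ],
)

```text
clock: 35.17
tcp_pos: [0.552, -0.0235, 0.0942]
orientation: [1.452, 2.785, 0.001]
contact_force: [0.8, 0.0, -0.3]
grip_width: 0.0605
```

Emit:
drive_tool(
  commands=[
    {"tx":0.0,"ty":0.0,"tz":-0.04,"rx":0.0,"ry":0.0,"rz":0.0,"grip":0.3},
  ],
)

```text
clock: 35.3
tcp_pos: [0.552, -0.0235, 0.0939]
orientation: [1.452, 2.785, 0.001]
contact_force: [-3.9, -0.5, 9.5]
grip_width: 0.0609
```

Emit:
drive_tool(
  commands=[
    {"tx":0.0,"ty":0.0,"tz":-0.04,"rx":0.0,"ry":0.0,"rz":0.0,"grip":0.3},
  ],
)

```text
clock: 35.42
tcp_pos: [0.5521, -0.0235, 0.0938]
orientation: [1.452, 2.785, -0.0]
contact_force: [-6.9, -1.5, 17.6]
grip_width: 0.0607
```

Emit:
drive_tool(
  commands=[
    {"tx":0.0,"ty":0.0,"tz":0.08,"rx":0.0,"ry":0.0,"rz":0.0,"grip":0.3},
    {"tx":0.0,"ty":0.0,"tz":0.0,"rx":0.0,"ry":0.0,"rz":0.0,"grip":-1.0},
    {"tx":0.0,"ty":0.0,"tz":0.0,"rx":0.0,"ry":0.0,"rz":0.0,"grip":-1.0},
    {"tx":0.0,"ty":0.0,"tz":0.0,"rx":0.0,"ry":0.0,"rz":0.0,"grip":-1.0},
    {"tx":0.0,"ty":0.0,"tz":0.5,"rx":0.0,"ry":0.0,"rz":0.0,"grip":-1.0},
    {"tx":0.0,"ty":0.0,"tz":1.0,"rx":0.0,"ry":0.0,"rz":0.0,"grip":-1.0},
    {"tx":0.0,"ty":0.0,"tz":1.0,"rx":0.0,"ry":0.0,"rz":0.0,"grip":-1.0},
    {"tx":0.0,"ty":0.0,"tz":1.0,"rx":0.0,"ry":0.0,"rz":0.0,"grip":-1.0},
    {"tx":0.0,"ty":0.0,"tz":1.0,"rx":0.0,"ry":0.0,"rz":0.0,"grip":-1.0},
  ],
)

```text
clock: 36.55
tcp_pos: [0.5521, -0.0234, 0.1861]
orientation: [1.452, 2.785, 0.002]
contact_force: [0.5, -0.1, -0.5]
grip_width: 0.0854
```

```bash
python3 rec.py; python3 stackm.py .090 .118 .030 10; python3 flat.py 10 .05 .086; python3 wl.py .552 -.0235 .117 .132 .045 w10
```

```text
36.55 [ 0.611  0.463 -0.875  1.854  0.415  1.017  0.174] [ 0.5521 -0.0234  0.1861] [1.452e+00 2.785e+00 2.000e-03] [ 0.5 -0.1 -0.5] 0.0854
side 287 cyl centre [ 0.55   -0.0247]
scene 221 cyl centre [ 0.5518 -0.024 ]
side 1109 top n 365 tilt dz/dx,dz/dy deg [ 0.08 -0.93] z 0.084 centroid [ 0.5461 -0.0168  0.084 ] rect ((549.1210327148438, -23.54747772216797), (65.1961669921875, 110.64054107666016), 81.48979187011719)
scene 856 top n 265 tilt dz/dx,dz/dy deg [0.57 0.24] z 0.0828 centroid [ 0.5685 -0.0376  0.0828] rect ((552.0567626953125, -27.50188446044922), (63.270050048828125, 111.63139343261719), 81.48043060302734)
7551 ellipse ((553.2277221679688, -23.70093536376953), (61.24580001831055, 61.84787368774414), 26.003509521484375) circle ((553.0758666992188, -23.70075035095215), 31.165807723999023) rect ((553.1688842773438, -23.727630615234375), (61.29970932006836, 61.152000427246094), 66.22705841064453) z 0.12338083747987535
```

View pics/side10.png

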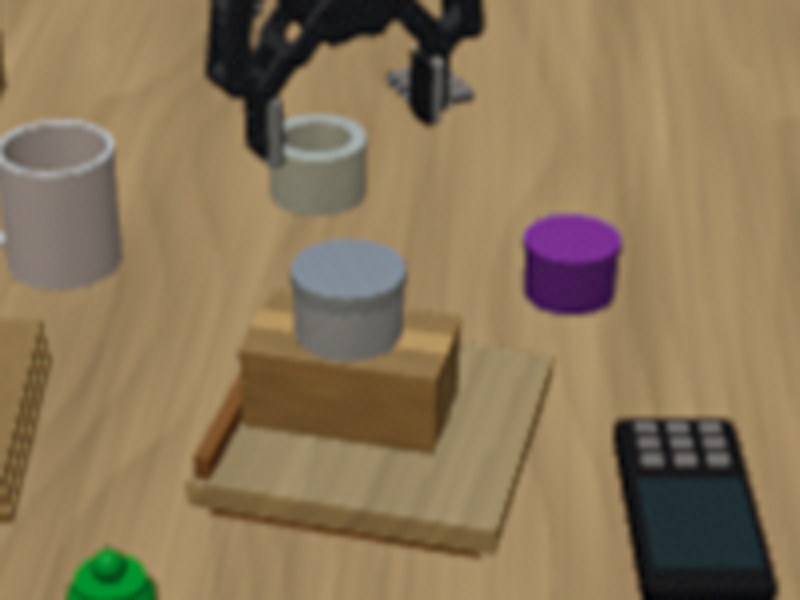

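View pics/w10.png

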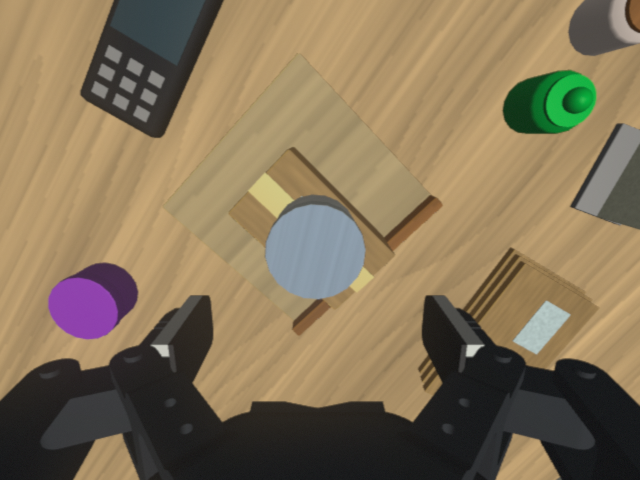

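Run:
```python
from h import *
o=status.get_obs(); f=eyes.grab_frame("wrist"); W=cloud(f,wristT(f,o)).reshape(-1,3); W=W[np.isfinite(W[:,0])]; np.save("w10.npy",W)
N=W[np.hypot(W[:,0]-.55,W[:,1]+.025)<.14]
for nm,a,b in (("carton top",.078,.087),("riser top",.026,.035),("lip",.043,.051),("tin",.119,.13)):
    P=N[(N[:,2]>a)&(N[:,2]<b)]; print(nm,len(P),cv2.minAreaRect((P[:,:2]*1000).astype(np.float32)),np.median(P[:,2]))
```

```text
carton top 5805 ((552.5346069335938, -24.962135314941406), (64.29780578613281, 110.93708038330078), 80.19837188720703) 0.08142845381979757
riser top 23776 ((530.6597290039062, -20.716644287109375), (169.8643798828125, 156.1436004638672), 80.2459716796875) 0.029378717151774952
lip 1378 ((588.19384765625, -41.362030029296875), (128.3750762939453, 155.43539428710938), 16.108707427978516) 0.04605748438350199
tin 7580 ((553.2659301757812, -23.450279235839844), (61.047664642333984, 61.08348846435547), 12.050281524658203) 0.12336282278400308
```

In one wrist frame the tin's centre is (0.5532, -0.0235) and the carton top's is (0.5525, -0.0250), so they agree within 2 mm; the carton is centred and parallel on the riser. Now the white jar.

Emit:
drive_tool(
  commands=[
    {"tx":0.4,"ty":1.0,"tz":0.3,"rx":0.0,"ry":0.0,"rz":-0.3,"grip":-1.0},
    {"tx":0.4,"ty":1.0,"tz":0.0,"rx":0.0,"ry":0.0,"rz":-0.3,"grip":-1.0},
    {"tx":0.4,"ty":1.0,"tz":0.0,"rx":0.0,"ry":0.0,"rz":-0.3,"grip":-1.0},
    {"tx":0.4,"ty":1.0,"tz":0.0,"rx":0.0,"ry":0.0,"rz":-0.3,"grip":-1.0},
    {"tx":0.4,"ty":1.0,"tz":0.0,"rx":0.0,"ry":0.0,"rz":-0.3,"grip":-1.0},
    {"tx":0.4,"ty":1.0,"tz":0.0,"rx":0.0,"ry":0.0,"rz":-0.3,"grip":-1.0},
    {"tx":0.4,"ty":1.0,"tz":0.0,"rx":0.0,"ry":0.0,"rz":-0.3,"grip":-1.0},
    {"tx":0.4,"ty":1.0,"tz":0.0,"rx":0.0,"ry":0.0,"rz":-0.3,"grip":-1.0},
    {"tx":0.4,"ty":1.0,"tz":0.0,"rx":0.0,"ry":0.0,"rz":-0.3,"grip":-1.0},
    {"tx":0.4,"ty":1.0,"tz":0.0,"rx":0.0,"ry":0.0,"rz":-0.3,"grip":-1.0},
  ],
)

```text
clock: 38.0
tcp_pos: [0.6316, 0.1769, 0.1888]
orientation: [-2.001, -2.421, 0.002]
contact_force: [0.1, 0.2, 0.0]
grip_width: 0.0855
```

Emit:
drive_tool(
  commands=[
    {"tx":0.4,"ty":1.0,"tz":-0.5,"rx":0.0,"ry":0.0,"rz":0.0,"grip":-1.0},
    {"tx":0.4,"ty":1.0,"tz":-0.8,"rx":0.0,"ry":0.0,"rz":0.0,"grip":-1.0},
    {"tx":0.2,"ty":0.6,"tz":-0.8,"rx":0.0,"ry":0.0,"rz":0.0,"grip":-1.0},
    {"tx":0.0,"ty":0.0,"tz":0.0,"rx":0.0,"ry":0.0,"rz":0.0,"grip":-1.0},
  ],
)

```text
clock: 38.5
tcp_pos: [0.6505, 0.2289, 0.1458]
orientation: [-1.997, -2.423, 0.004]
contact_force: [-0.1, -0.9, -0.3]
grip_width: 0.0854
```

```bash
python3 rec.py; python3 pose.py -80 0 .652 .236 .15; python3 wl.py .652 .236 .035 .075 .04 w11; python3 - <<'E'
E
```

```text
38.5 [ 0.039  0.688 -0.712  1.551  0.485  1.089 -0.598] [0.6505 0.2289 0.1458] [-1.997 -2.423  0.004] [-0.1 -0.9 -0.3] 0.0854
rot units [ 0.005 -0.022 -0.127] shift units [0.074 0.357 0.212]
3154 ellipse ((654.0327758789062, 236.58303833007812), (45.12187194824219, 45.24679946899414), 139.0169219970703) circle ((654.0437622070312, 236.4537811279297), 22.88378143310547) rect ((654.0711059570312, 236.81027221679688), (44.84425735473633, 44.59084701538086), 16.901216506958008) z 0.05418091908698565
```

View pics/w11.png

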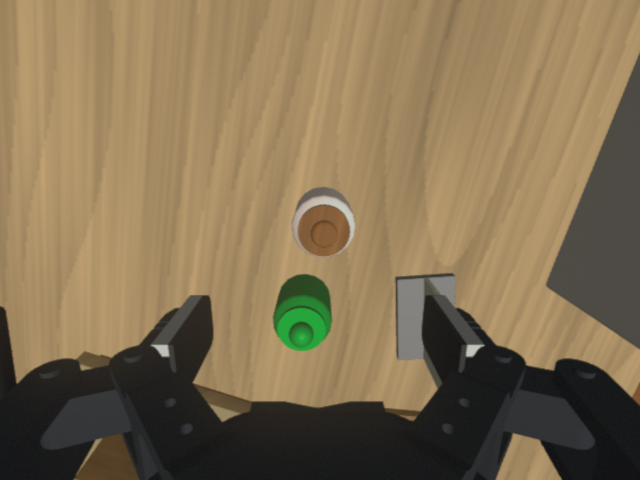

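Wrist view: the white jar with the brown lid is at (323,225), centre (0.654, 0.237), and the green one at (302,312) lies outside the jaw line. Descending on the white jar.

Emit:
drive_tool(
  commands=[
    {"tx":0.09,"ty":0.2,"tz":-0.6,"rx":0.0,"ry":-0.02,"rz":-0.12,"grip":-1.0},
    {"tx":0.09,"ty":0.19,"tz":-1.0,"rx":0.0,"ry":0.0,"rz":0.0,"grip":-1.0},
    {"tx":0.0,"ty":0.0,"tz":-1.0,"rx":0.0,"ry":0.0,"rz":0.0,"grip":-1.0},
    {"tx":0.0,"ty":0.0,"tz":-1.0,"rx":0.0,"ry":0.0,"rz":0.0,"grip":-1.0},
    {"tx":0.0,"ty":0.0,"tz":-1.0,"rx":0.0,"ry":0.0,"rz":0.0,"grip":-1.0},
    {"tx":0.0,"ty":0.0,"tz":-1.0,"rx":0.0,"ry":0.0,"rz":0.0,"grip":-1.0},
    {"tx":0.0,"ty":0.0,"tz":-0.8,"rx":0.0,"ry":0.0,"rz":0.0,"grip":-1.0},
    {"tx":0.0,"ty":0.0,"tz":-0.3,"rx":0.0,"ry":0.0,"rz":0.0,"grip":-1.0},
  ],
)

```text
clock: 39.55
tcp_pos: [0.655, 0.2361, 0.0128]
orientation: [2.019, 2.405, 0.002]
contact_force: [-0.3, -0.2, -0.4]
grip_width: 0.0854
```

Emit:
drive_tool(
  commands=[
    {"tx":0.0,"ty":0.0,"tz":0.0,"rx":0.0,"ry":0.0,"rz":0.0,"grip":0.5},
    {"tx":0.0,"ty":0.0,"tz":0.0,"rx":0.0,"ry":0.0,"rz":0.0,"grip":0.5},
    {"tx":0.0,"ty":0.0,"tz":0.0,"rx":0.0,"ry":0.0,"rz":0.0,"grip":0.5},
    {"tx":0.0,"ty":0.0,"tz":0.0,"rx":0.0,"ry":0.0,"rz":0.0,"grip":0.5},
  ],
  grip_force=40,
)

```text
clock: 40.05
tcp_pos: [0.6562, 0.2368, 0.0154]
orientation: [2.018, 2.403, 0.007]
contact_force: [0.2, -0.2, 5.9]
grip_width: 0.0448
```

```bash
python3 rec.py; python3 pose.py -80 0 .5528 -.024 .19
```

```text
40.05 [-0.023  0.837 -0.628  1.603  0.596  0.896 -0.7  ] [0.6562 0.2368 0.0154] [2.018 2.403 0.007] [ 0.2 -0.2  5.9] 0.0448
rot units [-0.008  0.037  0.005] shift units [ -5.17  -13.042   8.731]
```

Emit:
drive_tool(
  commands=[
    {"tx":0.0,"ty":0.0,"tz":0.5,"rx":0.0,"ry":0.03,"rz":0.0,"grip":0.5},
    {"tx":0.0,"ty":0.0,"tz":1.0,"rx":0.0,"ry":0.0,"rz":0.0,"grip":0.5},
    {"tx":0.0,"ty":0.0,"tz":1.0,"rx":0.0,"ry":0.0,"rz":0.0,"grip":0.5},
    {"tx":0.0,"ty":0.0,"tz":1.0,"rx":0.0,"ry":0.0,"rz":0.0,"grip":0.5},
    {"tx":0.0,"ty":0.0,"tz":1.0,"rx":0.0,"ry":0.0,"rz":0.0,"grip":0.5},
    {"tx":0.0,"ty":-0.3,"tz":1.0,"rx":0.0,"ry":0.0,"rz":0.0,"grip":0.5},
    {"tx":-0.3,"ty":-0.7,"tz":1.0,"rx":0.0,"ry":0.0,"rz":0.0,"grip":0.5},
    {"tx":-0.4,"ty":-1.0,"tz":1.0,"rx":0.0,"ry":0.0,"rz":0.0,"grip":0.5},
    {"tx":-0.4,"ty":-1.0,"tz":1.0,"rx":0.0,"ry":0.0,"rz":0.0,"grip":0.5},
    {"tx":-0.4,"ty":-1.0,"tz":0.4,"rx":0.0,"ry":0.0,"rz":0.0,"grip":0.5},
  ],
)

```text
clock: 41.3
tcp_pos: [0.6255, 0.1547, 0.1942]
orientation: [2.021, 2.404, 0.001]
contact_force: [0.4, -0.3, -1.1]
grip_width: 0.0449
```

Emit:
drive_tool(
  commands=[
    {"tx":-0.4,"ty":-1.0,"tz":0.0,"rx":0.0,"ry":0.0,"rz":0.0,"grip":0.5},
    {"tx":-0.4,"ty":-1.0,"tz":0.0,"rx":0.0,"ry":0.0,"rz":0.0,"grip":0.5},
    {"tx":-0.4,"ty":-1.0,"tz":0.0,"rx":0.0,"ry":0.0,"rz":0.0,"grip":0.5},
    {"tx":-0.4,"ty":-1.0,"tz":0.0,"rx":0.0,"ry":0.0,"rz":0.0,"grip":0.5},
    {"tx":-0.4,"ty":-1.0,"tz":0.0,"rx":0.0,"ry":0.0,"rz":0.0,"grip":0.5},
    {"tx":-0.4,"ty":-1.0,"tz":0.0,"rx":0.0,"ry":0.0,"rz":0.0,"grip":0.5},
    {"tx":-0.4,"ty":-1.0,"tz":0.0,"rx":0.0,"ry":0.0,"rz":0.0,"grip":0.5},
    {"tx":-0.3,"ty":-0.7,"tz":0.0,"rx":0.0,"ry":0.0,"rz":0.0,"grip":0.5},
    {"tx":-0.2,"ty":-0.3,"tz":0.0,"rx":0.0,"ry":0.0,"rz":0.0,"grip":0.5},
    {"tx":0.0,"ty":0.0,"tz":0.0,"rx":0.0,"ry":0.0,"rz":0.0,"grip":0.5},
  ],
)

```text
clock: 42.55
tcp_pos: [0.5594, -0.0038, 0.1924]
orientation: [-2.02, -2.405, 0.0]
contact_force: [0.3, 0.9, -0.9]
grip_width: 0.0452
```

```bash
python3 rec.py; python3 pose.py -80 0 .5525 -.024 .145; python3 stackm.py .175 .215 .023 12
```

```text
42.55 [ 0.503  0.436 -0.776  1.835  0.355  1.015 -0.244] [ 0.5594 -0.0038  0.1924] [-2.02  -2.405  0.   ] [ 0.3  0.9 -0.9] 0.0452
rot units [-0.002 -0.003  0.008] shift units [-0.343 -1.009 -2.371]
side 13 cyl centre [ 0.554  -0.0116]
scene 216 cyl centre [ 0.5578 -0.0037]
```

View pics/side12.png

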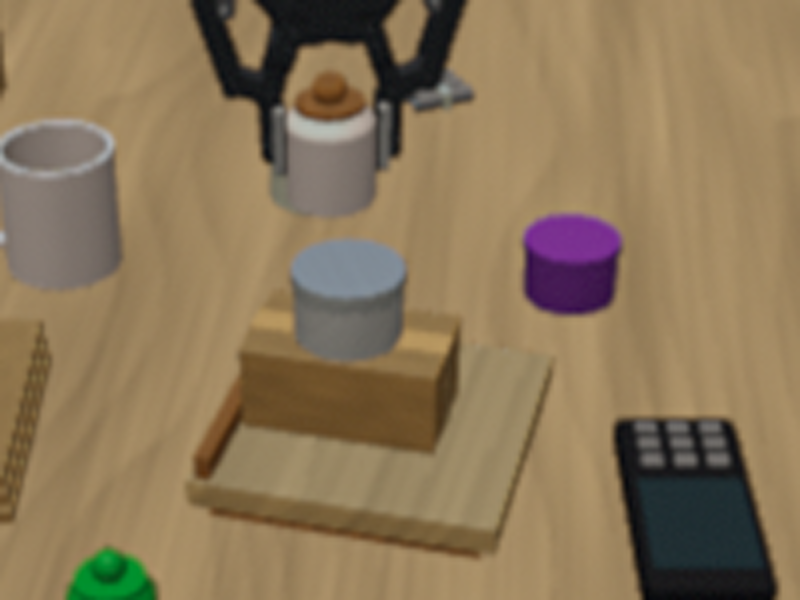

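The jar is held upright in the side view (330,150). Moving over the tin and lowering to just above it.

Emit:
drive_tool(
  commands=[
    {"tx":-0.17,"ty":-0.5,"tz":0.0,"rx":0.0,"ry":0.0,"rz":0.0,"grip":0.5},
    {"tx":-0.17,"ty":-0.5,"tz":0.0,"rx":0.0,"ry":0.0,"rz":0.0,"grip":0.5},
    {"tx":0.0,"ty":0.0,"tz":-0.7,"rx":0.0,"ry":0.0,"rz":0.0,"grip":0.5},
    {"tx":0.0,"ty":0.0,"tz":-0.9,"rx":0.0,"ry":0.0,"rz":0.0,"grip":0.5},
    {"tx":0.0,"ty":0.0,"tz":-0.6,"rx":0.0,"ry":0.0,"rz":0.0,"grip":0.5},
    {"tx":0.0,"ty":0.0,"tz":0.0,"rx":0.0,"ry":0.0,"rz":0.0,"grip":0.5},
  ],
)

```text
clock: 43.4
tcp_pos: [0.5518, -0.0233, 0.1467]
orientation: [-2.017, -2.404, 0.002]
contact_force: [-0.1, 0.0, -1.6]
grip_width: 0.0445
```

```bash
python3 rec.py; python3 pose.py -80 0 .5525 -.024 .1394
cat > jt.py <<'E'
from stackm import fitcyl
E
python3 stackm.py .133 .172 .023 13
python3 - <<'E'
from h import *
from scipy.optimize import least_squares
for n in ("side","scene"):
    P=np.load(n+"13.npy").reshape(-1,3); P=P[np.isfinite(P[:,0])]
    Q=P[(P[:,2]>.090)&(P[:,2]<.112)&(np.hypot(P[:,0]-.551,P[:,1]+.024)<.038)]
    f=least_squares(lambda p:np.hypot(Q[:,0]-p[0],Q[:,1]-p[1])-.030,[.551,-.024],loss="soft_l1",f_scale=.0015); print(n,"tin",len(Q),f.x.round(4))
E
```

```text
43.4 [ 0.513  0.481 -0.746  1.89   0.401  0.929 -0.249] [ 0.5518 -0.0233  0.1467] [-2.017e+00 -2.404e+00  2.000e-03] [-0.1  0.  -1.6] 0.0445
rot units [-0.006 -0.024 -0.001] shift units [ 0.034 -0.037 -0.364]
side 380 cyl centre [ 0.5494 -0.0242]
scene 263 cyl centre [ 0.5517 -0.0233]
side tin 234 [ 0.5498 -0.0249]
scene tin 176 [ 0.5516 -0.0237]
```

View pics/side13.png

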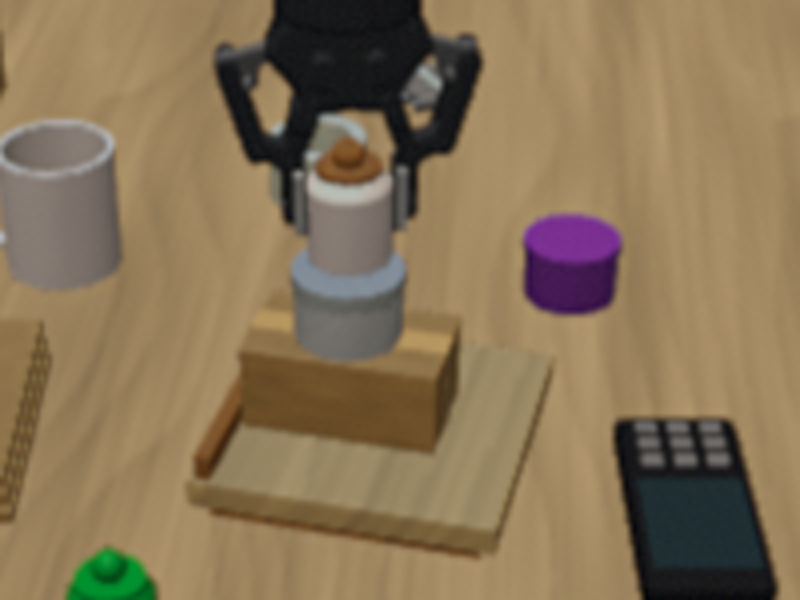

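View pics/scene13.png

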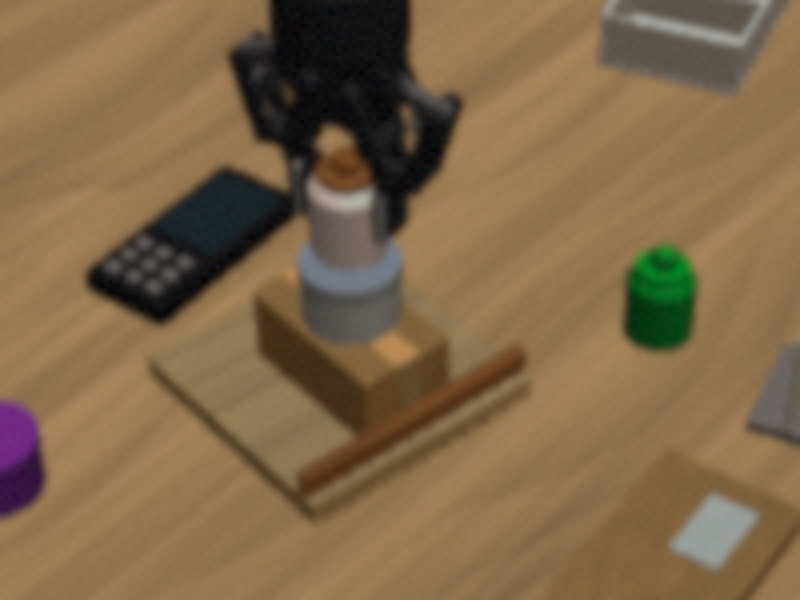

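Both cameras put the jar within 1 mm of the tin's axis. Lowering to contact.

Emit:
drive_tool(
  commands=[
    {"tx":0.0,"ty":-0.03,"tz":-0.15,"rx":0.0,"ry":-0.02,"rz":0.0,"grip":0.5},
    {"tx":0.0,"ty":0.0,"tz":-0.12,"rx":0.0,"ry":0.0,"rz":0.0,"grip":0.5},
    {"tx":0.0,"ty":0.0,"tz":0.0,"rx":0.0,"ry":0.0,"rz":0.0,"grip":0.5},
  ],
)

```text
clock: 43.88
tcp_pos: [0.5527, -0.0243, 0.1428]
orientation: [2.019, 2.405, 0.003]
contact_force: [-0.4, 0.8, -1.3]
grip_width: 0.0452
```

Emit:
drive_tool(
  commands=[
    {"tx":0.0,"ty":0.0,"tz":-0.04,"rx":0.0,"ry":0.0,"rz":0.0,"grip":0.5},
  ],
)

```text
clock: 44.0
tcp_pos: [0.5529, -0.0242, 0.1422]
orientation: [2.019, 2.405, 0.003]
contact_force: [0.5, 0.3, -1.3]
grip_width: 0.045
```

Emit:
drive_tool(
  commands=[
    {"tx":0.0,"ty":0.0,"tz":-0.04,"rx":0.0,"ry":0.0,"rz":0.0,"grip":0.5},
  ],
)

```text
clock: 44.12
tcp_pos: [0.5528, -0.0242, 0.1413]
orientation: [2.019, 2.405, 0.003]
contact_force: [0.0, 0.1, -1.1]
grip_width: 0.0446
```

Emit:
drive_tool(
  commands=[
    {"tx":-0.03,"ty":0.0,"tz":-0.04,"rx":0.0,"ry":0.0,"rz":0.0,"grip":0.5},
  ],
)

```text
clock: 44.25
tcp_pos: [0.5522, -0.0242, 0.1404]
orientation: [2.019, 2.405, 0.003]
contact_force: [0.4, 0.1, -1.5]
grip_width: 0.044
```

Emit:
drive_tool(
  commands=[
    {"tx":0.0,"ty":0.0,"tz":-0.04,"rx":0.0,"ry":0.0,"rz":0.0,"grip":0.5},
  ],
)

```text
clock: 44.38
tcp_pos: [0.5521, -0.0242, 0.1396]
orientation: [2.019, 2.405, 0.003]
contact_force: [0.3, 0.5, -0.4]
grip_width: 0.0447
```

Emit:
drive_tool(
  commands=[
    {"tx":0.0,"ty":0.0,"tz":-0.03,"rx":0.0,"ry":0.0,"rz":0.0,"grip":0.5},
  ],
)

```text
clock: 44.5
tcp_pos: [0.5522, -0.0242, 0.1393]
orientation: [2.019, 2.405, 0.002]
contact_force: [-2.2, -0.9, 5.6]
grip_width: 0.0449
```

Contact at the expected height. Easing off, opening, and rising.

Emit:
drive_tool(
  commands=[
    {"tx":0.0,"ty":0.0,"tz":0.02,"rx":0.0,"ry":0.0,"rz":0.0,"grip":0.5},
    {"tx":0.0,"ty":0.0,"tz":0.0,"rx":0.0,"ry":0.0,"rz":0.0,"grip":-0.3},
    {"tx":0.0,"ty":0.0,"tz":0.0,"rx":0.0,"ry":0.0,"rz":0.0,"grip":-1.0},
    {"tx":0.0,"ty":0.0,"tz":0.0,"rx":0.0,"ry":0.0,"rz":0.0,"grip":-1.0},
    {"tx":0.0,"ty":0.0,"tz":0.0,"rx":0.0,"ry":0.0,"rz":0.0,"grip":-1.0},
    {"tx":0.0,"ty":0.0,"tz":0.5,"rx":0.0,"ry":0.0,"rz":0.0,"grip":-1.0},
    {"tx":0.0,"ty":0.0,"tz":1.0,"rx":0.0,"ry":0.0,"rz":0.0,"grip":-1.0},
    {"tx":0.0,"ty":0.0,"tz":1.0,"rx":0.0,"ry":0.0,"rz":0.0,"grip":-1.0},
    {"tx":0.0,"ty":0.0,"tz":1.0,"rx":0.0,"ry":0.0,"rz":0.0,"grip":-1.0},
    {"tx":0.0,"ty":0.0,"tz":1.0,"rx":0.0,"ry":0.0,"rz":0.0,"grip":-1.0},
  ],
)

```text
clock: 45.75
tcp_pos: [0.5523, -0.0242, 0.2313]
orientation: [2.019, 2.404, 0.003]
contact_force: [-0.1, -0.9, -0.2]
grip_width: 0.0854
```

Emit:
drive_tool(
  commands=[
    {"tx":0.0,"ty":0.0,"tz":0.8,"rx":0.0,"ry":0.0,"rz":0.0,"grip":-1.0},
    {"tx":0.0,"ty":0.0,"tz":0.0,"rx":0.0,"ry":0.0,"rz":0.0,"grip":-1.0},
  ],
)

```text
clock: 46.0
tcp_pos: [0.5529, -0.0241, 0.2469]
orientation: [2.018, 2.403, 0.005]
contact_force: [0.4, -0.3, -0.9]
grip_width: 0.0852
```

```bash
python3 rec.py; python3 stackm.py .130 .166 .023 14
python3 - <<'E'
from h import *
from scipy.optimize import least_squares
for n in ("side","scene"):
    P=np.load(n+"14.npy").reshape(-1,3); P=P[np.isfinite(P[:,0])]
    Q=P[(P[:,2]>.090)&(P[:,2]<.118)&(np.hypot(P[:,0]-.551,P[:,1]+.024)<.038)]
    f=least_squares(lambda p:np.hypot(Q[:,0]-p[0],Q[:,1]-p[1])-.030,[.551,-.024],loss="soft_l1",f_scale=.0015); print(n,"tin",len(Q),f.x.round(4))
    Q=P[(np.hypot(P[:,0]-.551,P[:,1]+.024)<.03)&(P[:,2]<.21)]; print("top z",Q[:,2].max())
o=status.get_obs(); f=eyes.grab_frame("wrist"); cv2.imwrite("pics/w14.png",f["frame"]); W=cloud(f,wristT(f,o)).reshape(-1,3); W=W[np.isfinite(W[:,0])]
N=W[np.hypot(W[:,0]-.55,W[:,1]+.025)<.14]
for nm,a,b in (("carton top",.078,.087),("riser top",.026,.035),("tin",.119,.13),("jar",.16,.2)):
    P=N[(N[:,2]>a)&(N[:,2]<b)]; print(nm,len(P),cv2.minAreaRect((P[:,:2]*1000).astype(np.float32)),np.median(P[:,2]))
f=eyes.grab_frame("scene"); cv2.imwrite("pics/c14f.png",f["frame"])
E
python3 flat.py 14 .05 .086
```

```text
46.0 [ 0.574  0.364 -0.804  1.793  0.292  1.102 -0.156] [ 0.5529 -0.0241  0.2469] [2.018 2.403 0.005] [ 0.4 -0.3 -0.9] 0.0852
side 309 cyl centre [ 0.5496 -0.0252]
scene 245 cyl centre [ 0.5514 -0.0241]
side tin 296 [ 0.5501 -0.0248]
top z 0.19691976990139654
scene tin 217 [ 0.5518 -0.0237]
top z 0.19550966447304252
carton top 4171 ((552.6478881835938, -24.804309844970703), (64.53311920166016, 110.7183837890625), 80.54662322998047) 0.08138095863362027
riser top 15639 ((537.7266235351562, -22.15728759765625), (169.88523864746094, 170.38507080078125), 80.25711822509766) 0.02935348780738084
tin 1445 ((552.3351440429688, -14.69879150390625), (60.67945861816406, 43.1393928527832), 7.627521991729736) 0.12329779118677175
jar 3763 ((552.7572021484375, -23.405668258666992), (45.363521575927734, 43.889549255371094), 18.548053741455078) 0.17816842353274362
side 1122 top n 381 tilt dz/dx,dz/dy deg [ 0.27 -0.02] z 0.0843 centroid [ 0.5437 -0.016   0.0843] rect ((549.014404296875, -24.908512115478516), (67.14571380615234, 111.25640106201172), 79.44831085205078)
scene 860 top n 288 tilt dz/dx,dz/dy deg [-0.24 -0.55] z 0.0831 centroid [ 0.5664 -0.037   0.0831] rect ((552.2501220703125, -26.364131927490234), (65.74105072021484, 111.56450653076172), 80.39447784423828)
```

View pics/side14.png

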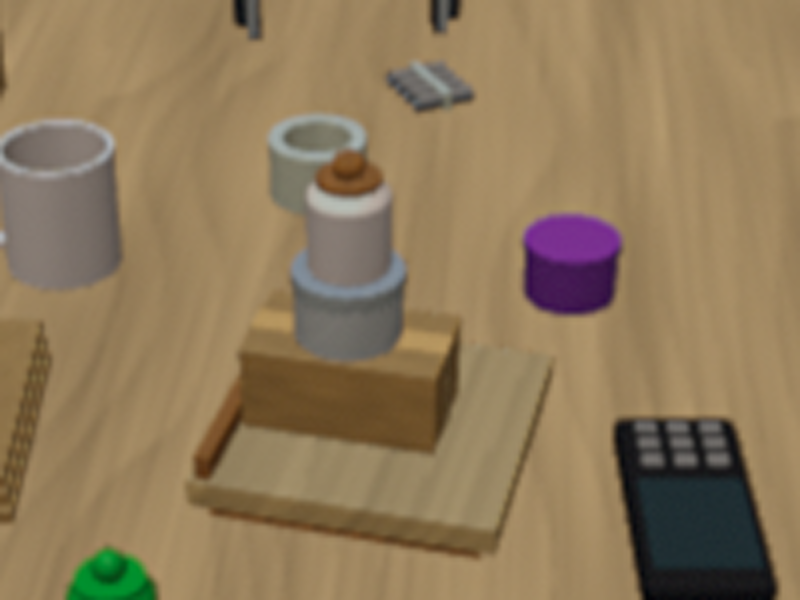

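View pics/c14f.png

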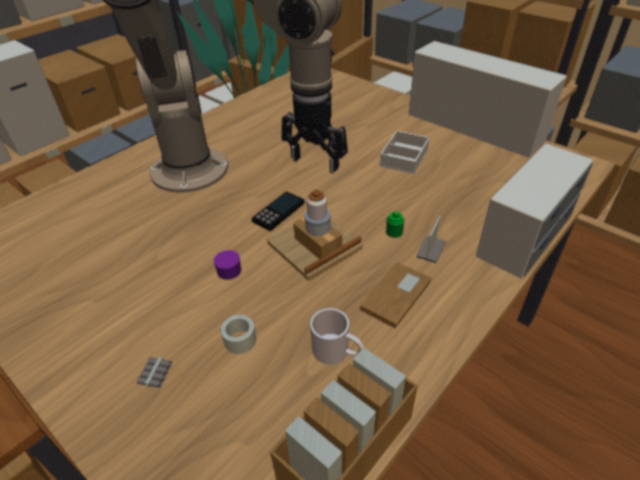

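The stack stands clean: carton, tin and jar agree within about 1.5 mm, bystanders are unmoved, and the gripper is more than 50 mm clear. Handing in.

```bash
python3 -c "
from bench import workorder,status
print(workorder.hand_in(), status.get_obs()['clock'])"
```

```text
the job is handed in; nothing more can be done
the job is handed in; nothing more can be done
```

The display stack is built and handed in at about 46 s of the 72 s allowed: carton on the riser, tin on the carton, jar on the tin.

**What I did:** I turned the carton while it was still standing, re-gripped it at a 70° tilt, and turned it over in the air. It went down flat on the riser and slid home against the stop. A shut-finger push of about 9 N then did not move it. The grey tin and the white jar went on next. The green jar and purple tin look-alikes were not touched.

**Last checks:**
- **Carton:** it lies flat and parallel to the stop, within about 0.3°. In the wrist camera its middle is about 15 mm from the riser's centre towards the stop, as expected, and within 1 mm sideways.
- **Tin and jar:** each is centred within about 2 mm on the layer below and looks upright in both the scene and side views.
- **Top of the stack:** it measured 195–197 mm against an expected 194 mm, which is within the cameras' error.
- **Surroundings:** the other goods looked where they started in the scene picture, judged by eye, and the gripper was more than 50 mm clear of the stack.

**What went wrong:** early on, my first arm model was wrong and the tool sank at a joint limit. A fingertip then rested on the carton's top with about 9 N. I lifted off at once, and the carton measured unmoved and still upright. The side camera also put the carton about 2 mm off-centre along the stop; the other two cameras did not.

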